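# Load the tube mixer from the drying stand

### The arm

A 6-joint arm with a two-finger parallel gripper is mounted at the origin on the work surface. World frame = base frame: x ahead of the robot, y to its left, z up, the work surface at z = 0. Lengths are in m, angles in rad, forces in N, time in s.
With the tool pointing down it reaches from about 0.325 to 0.75 m from the base axis. Payload 7.6 kg.
Tool frame: the origin (TCP) lies midway between the tips of the shut fingers; the grasp point (between the pads) lies 19 mm behind it; z points along the fingers, x is the direction in which the jaws open and shut, and the axes are right-handed (so a half turn about z gives the same grasp; the last joint's range is limited). The gripper opens to 85 mm and grips with 20 to 120 N. Pads are 22 mm wide; open, the fingers measure 114 mm over their backs; the gripper's body (76 mm by 85 mm) begins 54 mm behind the grasp point. The pads swing forward as they close: fully open they stand 13 mm farther back than shut.
Start: joints at [1.201, 0.052, 1.401, -0, 1.689, -0.07], TCP at [0.155, 0.502, 0.231] pointing down, gripper open.
Joint ranges: [-2.9, 2.9], [-0.91, 2.17], [0.12, 2.37], [-1.06, 4.2], [0.26, 2.73], [-2.93, 2.93]. Speed limits (rad/s): [2.57, 2.57, 3.01, 3.14, 3.14, 3.14].

### API

Orientations are given as a unit quaternion [x, y, z, w].
In Python, from bench import state, grab_frame, camera_info, job_done gives the robot as it stands.
- The arm moves only by the shell command python3 -m jog 'ROWS' [OPENING]. ROWS is JSON, a list of rows, each a list of 4 numbers: the shift along the world's x, y, z in m, then the turn about the world's z in rad. A call has 1 to 20 rows; each row shifts and turns the pose as measured when the row begins; what a row does not reach is not made up. A row lasts 1/12 s, in which the tool goes at most 41.7 mm and 7.16 degrees, less where a joint would pass 70% of its speed; a pose out of reach is approached as far as the arm can. A call with a gripper value outside its range is refused whole. OPENING is the closure, from 0 (fully open) to 1 (shut), set as the call begins (- or left out, the last holds). The fingers move at their own pace and stop on an object; the grip force is fixed at half the most. Time passes only in rows, so rows that do not move let the fingers close. It gives the time, the measured TCP pose, the force and the opening at its end, in the units of the state.
- state(): the state, without advancing time (a new reading comes with each control period).
- grab_frame(name): name is "scene" or "top"; returns the picture (400x640x3 uint8, red, green, blue); there is no depth.
- camera_info(name): a dict with "K" (3x3 intrinsics, pixels), "dist" ([k1, k2, p1, p2, k3] as OpenCV has them; the pictures are not rectified), "rvec" (rotation vector, rad) and "tvec" (3), from world to camera coordinates, as OpenCV has them. Camera axes: x right, y down, z forward; pixel columns grow to the right and rows downward; lengths in m; the calibration is good to about 2 mm. A picture is of the moment at which its call begins. camera_info takes no time and is no camera call.
- job_done(): hands the job in, once; it reports no verdict.
The state is a dict: "time": time; "joint_pos": joint angles; "qvel": joint speeds; "tau": joint torques, N m; "position": TCP position; "tool_rot": TCP orientation; "ft_force": force on the tool from outside, world axes, zero at the start; "torque": the same for the moment, N m; "finger_gap": opening from 0.0 (shut) to 1.0 (fully open).
Only numpy, scipy, OpenCV 4.12 (cv2) and the standard library are available. Lean on these libraries where they do the work, as an engineer would, in place of code of your own. Each camera call takes 0.05 s, during which the arm holds its last target.

### The job

Load the mixer: lift every tube carrier that hangs on the drying stand up and off its peg and set it flat into a recess of the mixer, one to a recess, and also put in the carrier that stands on the bench. When all the carriers are in and the three clamp knobs are still open, turn each knob clockwise until it is fully home at its end stop, also beside empty recesses. Leave the other things on the bench alone.

Things in the scene. Friction and masses are not known exactly. Their poses are not given: they have to be found in the camera images.
- carrier_0: steel tube carrier, 0.25 kg: base plate 66x66x8 mm, block 40x40 mm on it up to height 22, arch along its y (legs 28 mm apart inside, cross bar 40 long, 10 wide, height 56 to 64), on it an upright grip tab 12 thick (y), 24 wide (x), height 64 to 102: grip this, closing along y. Origin: centre of underside, z up. Hangs by its cross bar on a peg of the stand, underside 78 mm above the bench; absent in some starts.
- carrier_1: steel tube carrier, 0.25 kg: base plate 66x66x8 mm, block 40x40 mm on it up to height 22, arch along its y (legs 28 mm apart inside, cross bar 40 long, 10 wide, height 56 to 64), on it an upright grip tab 12 thick (y), 24 wide (x), height 64 to 102: grip this, closing along y. Origin: centre of underside, z up. Hangs by its cross bar on a peg of the stand, underside 78 mm above the bench; absent in some starts.
- carrier_2: steel tube carrier, 0.25 kg: base plate 66x66x8 mm, block 40x40 mm on it up to height 22, arch along its y (legs 28 mm apart inside, cross bar 40 long, 10 wide, height 56 to 64), on it an upright grip tab 12 thick (y), 24 wide (x), height 64 to 102: grip this, closing along y. Origin: centre of underside, z up. Hangs by its cross bar on a peg of the stand, underside 78 mm above the bench; absent in some starts.
- carrier_3: steel tube carrier, 0.25 kg: base plate 66x66x8 mm, block 40x40 mm on it up to height 22, arch along its y (legs 28 mm apart inside, cross bar 40 long, 10 wide, height 56 to 64), on it an upright grip tab 12 thick (y), 24 wide (x), height 64 to 102: grip this, closing along y. Origin: centre of underside, z up. Always there; stands on the bench beyond the mixer; may get knocked aside.
- stand: fixed steel drying stand: rail 320 mm long, top 145 mm above the bench, with three level pegs towards the stand's -x, 100 mm apart, 8 mm thick, 81 mm long, upper side at 134 mm, tips bent up 10 mm higher. Raise a carrier 14 to 24 mm (20 is best), then draw it 80 mm or more along the stand's -x. Origin on the bench below the middle of the rail's front face.
- peg_0 (a point): point on the upper side of peg 0 of the stand (0 is at +y of the stand, 2 at -y), 45 mm out from the rail, where a carrier hangs; axes as the stand's
- peg_1 (a point): point on the upper side of peg 1 of the stand (0 is at +y of the stand, 2 at -y), 45 mm out from the rail, where a carrier hangs; axes as the stand's
- peg_2 (a point): point on the upper side of peg 2 of the stand (0 is at +y of the stand, 2 at -y), 45 mm out from the rail, where a carrier hangs; axes as the stand's
- mixer: fixed flat white mixer, 470 mm along its y, 165 mm along its x, aluminium deck 56 mm above the bench with a row along y of four square recesses 71x71 mm, 6 deep, 112 apart; three clamp knobs in front of them, on its -x side, nearer the robot. Origin on the bench below the middle of the row.
- nest_0 (a point): centre of the floor of recess 0 (0 is at the mixer's +y end), 50 mm above the bench; axes as the mixer's. A carrier's square base drops in with 2.5 mm play each side, in any of the four square orientations; any carrier may go in any recess
- nest_1 (a point): centre of the floor of recess 1 (0 is at the mixer's +y end), 50 mm above the bench; axes as the mixer's. A carrier's square base drops in with 2.5 mm play each side, in any of the four square orientations; any carrier may go in any recess
- nest_2 (a point): centre of the floor of recess 2 (0 is at the mixer's +y end), 50 mm above the bench; axes as the mixer's. A carrier's square base drops in with 2.5 mm play each side, in any of the four square orientations; any carrier may go in any recess
- nest_3 (a point): centre of the floor of recess 3 (0 is at the mixer's +y end), 50 mm above the bench; axes as the mixer's. A carrier's square base drops in with 2.5 mm play each side, in any of the four square orientations; any carrier may go in any recess
- knob_0 (a joint): turn of clamp knob 0 in rad, growing clockwise seen from above; starts open at 0 to 0.3, end stop (fully home) at 2.2; stays where left, about 0.1 N m. Its T-shaped steel clamp reaches 42 mm from the axis, cross piece 64 mm wide, 61 to 67 mm above the bench; home, it lies over the base plates in the two recesses beside it
- knob_0_grip (a point): grip of clamp knob 0, on its axis, 126 mm above the bench: black upright bar 44 mm long (point's x), 14 thick (point's y), 100 to 142 mm above the bench. 66 mm in front (mixer's -x) of the row, midway between recesses 0 and 1. Site x turns with the knob and points as its T-clamp does; at the end stop along the mixer's +x
- knob_1 (a joint): turn of clamp knob 1 in rad, growing clockwise seen from above; starts open at 0 to 0.3, end stop (fully home) at 2.2; stays where left, about 0.1 N m. Its T-shaped steel clamp reaches 42 mm from the axis, cross piece 64 mm wide, 61 to 67 mm above the bench; home, it lies over the base plates in the two recesses beside it
- knob_1_grip (a point): grip of clamp knob 1, on its axis, 126 mm above the bench: black upright bar 44 mm long (point's x), 14 thick (point's y), 100 to 142 mm above the bench. 66 mm in front (mixer's -x) of the row, midway between recesses 1 and 2. Site x turns with the knob and points as its T-clamp does; at the end stop along the mixer's +x
- knob_2 (a joint): turn of clamp knob 2 in rad, growing clockwise seen from above; starts open at 0 to 0.3, end stop (fully home) at 2.2; stays where left, about 0.1 N m. Its T-shaped steel clamp reaches 42 mm from the axis, cross piece 64 mm wide, 61 to 67 mm above the bench; home, it lies over the base plates in the two recesses beside it
- knob_2_grip (a point): grip of clamp knob 2, on its axis, 126 mm above the bench: black upright bar 44 mm long (point's x), 14 thick (point's y), 100 to 142 mm above the bench. 66 mm in front (mixer's -x) of the row, midway between recesses 2 and 3. Site x turns with the knob and points as its T-clamp does; at the end stop along the mixer's +x
- beaker: small open glass beaker, 68 mm wide, 70 mm tall, stands in front of the drying stand; a bystander, leave it alone. Origin: centre of its underside.
- jar: amber jar, 56 mm wide, 75 mm tall, with a black cap; a bystander, leave it alone. Origin: centre of its underside.
- bottle: white plastic bottle, 60 mm wide, 150 mm tall; a bystander, leave it alone. Origin: centre of its underside.
- marker: black marker pen lying flat, 14 mm thick, 120 mm long; a bystander, leave it alone. Origin: centre of its underside.

How it is judged:
On the way, in this order (a step that is already met when the one before it is completed fails the run):
1. all carriers present sit flat in recesses of the mixer while all three clamp knobs are still open (below 0.6 rad) (((horizontal distance between carrier_0 and nest_0 below 0.007 m and z of carrier_0 in the frame of nest_0 below 0.004 m) or (horizontal distance between carrier_0 and nest_1 below 0.007 m and z of carrier_0 in the frame of nest_1 below 0.004 m) or (horizontal distance between carrier_0 and nest_2 below 0.007 m and z of carrier_0 in the frame of nest_2 below 0.004 m) or (horizontal distance between carrier_0 and nest_3 below 0.007 m and z of carrier_0 in the frame of nest_3 below 0.004 m)) and angle between each of carrier_0, carrier_1, carrier_2, carrier_3's own z axis and vertical below 0.06 rad and ((horizontal distance between carrier_1 and nest_0 below 0.007 m and z of carrier_1 in the frame of nest_0 below 0.004 m) or (horizontal distance between carrier_1 and nest_1 below 0.007 m and z of carrier_1 in the frame of nest_1 below 0.004 m) or (horizontal distance between carrier_1 and nest_2 below 0.007 m and z of carrier_1 in the frame of nest_2 below 0.004 m) or (horizontal distance between carrier_1 and nest_3 below 0.007 m and z of carrier_1 in the frame of nest_3 below 0.004 m)) and ((horizontal distance between carrier_2 and nest_0 below 0.007 m and z of carrier_2 in the frame of nest_0 below 0.004 m) or (horizontal distance between carrier_2 and nest_1 below 0.007 m and z of carrier_2 in the frame of nest_1 below 0.004 m) or (horizontal distance between carrier_2 and nest_2 below 0.007 m and z of carrier_2 in the frame of nest_2 below 0.004 m) or (horizontal distance between carrier_2 and nest_3 below 0.007 m and z of carrier_2 in the frame of nest_3 below 0.004 m)) and ((horizontal distance between carrier_3 and nest_0 below 0.007 m and z of carrier_3 in the frame of nest_0 below 0.004 m) or (horizontal distance between carrier_3 and nest_1 below 0.007 m and z of carrier_3 in the frame of nest_1 below 0.004 m) or (horizontal distance between carrier_3 and nest_2 below 0.007 m and z of carrier_3 in the frame of nest_2 below 0.004 m) or (horizontal distance between carrier_3 and nest_3 below 0.007 m and z of carrier_3 in the frame of nest_3 below 0.004 m)) and value of joint each of knob_0, knob_1, knob_2 below 0.6 rad), for 0.2 s.
2. all three clamp knobs are at their end stops (above 2.1 rad) (value of joint each of knob_0, knob_1, knob_2 above 2.1 rad), for 0.2 s.
At the end, for the whole second after the job is handed in: Every carrier present rests in a recess (centre within 7 mm, less than 4 mm above its floor, tilted less than 0.06 rad), and all three knobs are above 2.1 rad of 2.2 (all of step 2 and ((horizontal distance between carrier_0 and nest_0 below 0.007 m and z of carrier_0 in the frame of nest_0 below 0.004 m) or (horizontal distance between carrier_0 and nest_1 below 0.007 m and z of carrier_0 in the frame of nest_1 below 0.004 m) or (horizontal distance between carrier_0 and nest_2 below 0.007 m and z of carrier_0 in the frame of nest_2 below 0.004 m) or (horizontal distance between carrier_0 and nest_3 below 0.007 m and z of carrier_0 in the frame of nest_3 below 0.004 m)) and angle between each of carrier_0, carrier_1, carrier_2, carrier_3's own z axis and vertical below 0.06 rad and ((horizontal distance between carrier_1 and nest_0 below 0.007 m and z of carrier_1 in the frame of nest_0 below 0.004 m) or (horizontal distance between carrier_1 and nest_1 below 0.007 m and z of carrier_1 in the frame of nest_1 below 0.004 m) or (horizontal distance between carrier_1 and nest_2 below 0.007 m and z of carrier_1 in the frame of nest_2 below 0.004 m) or (horizontal distance between carrier_1 and nest_3 below 0.007 m and z of carrier_1 in the frame of nest_3 below 0.004 m)) and ((horizontal distance between carrier_2 and nest_0 below 0.007 m and z of carrier_2 in the frame of nest_0 below 0.004 m) or (horizontal distance between carrier_2 and nest_1 below 0.007 m and z of carrier_2 in the frame of nest_1 below 0.004 m) or (horizontal distance between carrier_2 and nest_2 below 0.007 m and z of carrier_2 in the frame of nest_2 below 0.004 m) or (horizontal distance between carrier_2 and nest_3 below 0.007 m and z of carrier_2 in the frame of nest_3 below 0.004 m)) and ((horizontal distance between carrier_3 and nest_0 below 0.007 m and z of carrier_3 in the frame of nest_0 below 0.004 m) or (horizontal distance between carrier_3 and nest_1 below 0.007 m and z of carrier_3 in the frame of nest_1 below 0.004 m) or (horizontal distance between carrier_3 and nest_2 below 0.007 m and z of carrier_3 in the frame of nest_2 below 0.004 m) or (horizontal distance between carrier_3 and nest_3 below 0.007 m and z of carrier_3 in the frame of nest_3 below 0.004 m)) and linear speed of each of carrier_0, carrier_1, carrier_2, carrier_3 below 0.02 m/s); the robot touches nothing.
It fails at once if the beaker is pushed more than 30 mm or tipped over (distance of beaker from where it was at the start of the episode above 0.03 m or angle between beaker's own z axis and vertical above 0.5 rad).
It fails at once if the amber jar is pushed more than 30 mm or tipped over (distance of jar from where it was at the start of the episode above 0.03 m or angle between jar's own z axis and vertical above 0.5 rad).
It fails at once if the white bottle is pushed more than 30 mm or tipped over (distance of bottle from where it was at the start of the episode above 0.03 m or angle between bottle's own z axis and vertical above 0.5 rad).
It fails at once if the marker pen is pushed more than 30 mm (distance of marker from where it was at the start of the episode above 0.03 m).
Of carrier_0, carrier_1, carrier_2 only 2 to 3 are there at a start; the rules pass over those that are not, and their reading is None.
At some moment in a run one of carrier_3 may be knocked a few centimetres aside while the robot is not near it.
It also fails if it takes over 210 s, if anything falls off the work surface, if the arm or the gripper's body presses on something with over 40 N, if the wrist force passes 120 N, or if a joint passes its speed limit or range.

## Working session

There is one attempt and no reset: what is moved stays moved. The work goes in short steps, Python scripts to look and compute and a shell command to move; the robot and the scene stay as the last step left them, time stands still between calls to the robot, and variables do not carry over. Pictures are saved under pics/ and viewed, and the job is handed in when it is done.

```bash
mkdir -p pics; ls
python3 - <<'E'
from bench import *
import cv2
for n in("scene","top"):
    cv2.imwrite(f"pics/{n}0.png",grab_frame(n)[:,:,::-1]); c=camera_info(n); print(n,c)
print(state())
E
```

```text
pics
scene {'K': array([[449.09584384,   0.        , 321.60420117],
       [  0.        , 449.09584384, 203.51433344],
       [  0.        ,   0.        ,   1.        ]]), 'dist': array([0.03753465, 0.        , 0.        , 0.        , 0.        ]), 'rvec': array([ 1.12508651,  2.1913914 , -1.17271413]), 'tvec': array([ 0.36390639, -0.16113288,  1.691552  ])}
top {'K': array([[471.05928427,   0.        , 319.55784057],
       [  0.        , 471.05928427, 202.27846604],
       [  0.        ,   0.        ,   1.        ]]), 'dist': array([-0.0451105,  0.       ,  0.       ,  0.       ,  0.       ]), 'rvec': array([ 2.10950416, -2.14102163,  0.21164791]), 'tvec': array([-0.00710196,  0.58360088,  1.04422467])}
{'time': 0.1, 'joint_pos': array([ 1.20069092e+00,  5.27288319e-02,  1.40161876e+00,  7.00197818e-06,
        1.68862577e+00, -7.03000205e-02]), 'qvel': array([ 1.63716121e-06, -2.01242497e-03, -2.77519502e-03, -1.56381650e-03,
        7.97276635e-04,  5.48533475e-04]), 'tau': array([ 1.18156480e-03, -3.82579780e+01, -3.60987103e+01, -8.14009809e-05,
        4.81299488e-03,  1.21691465e-05]), 'position': array([0.15492694, 0.50133202, 0.23058242]), 'tool_rot': array([ 8.04777261e-01,  5.93576519e-01, -5.84854703e-04,  3.66803898e-04]), 'ft_force': array([-0.26031193,  0.94771329,  0.43501524]), 'torque': array([0.01952964, 0.03040288, 0.0411645 ]), 'finger_gap': 0.9958752557954359}
```

View pics/scene0.png

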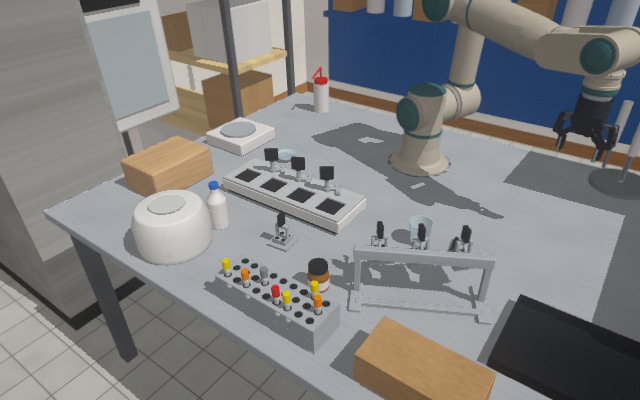

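View pics/top0.png

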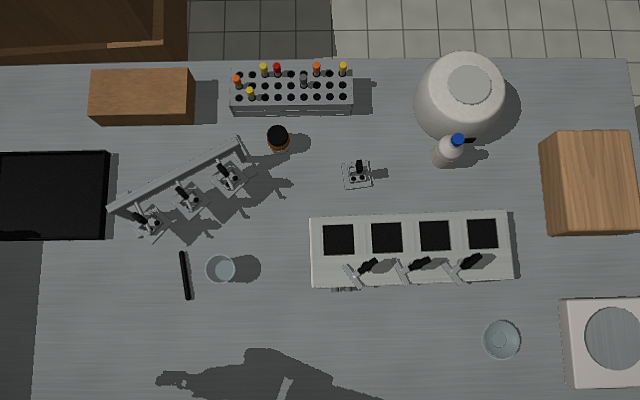

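```bash
cat > h.py <<'E'
import numpy as np, cv2
from bench import *
def cam(n):
    c=camera_info(n); return c['K'],c['dist'],c['rvec'],c['tvec']
def proj(n,P):
    K,d,r,t=cam(n); return cv2.projectPoints(np.array(P,float).reshape(-1,1,3),r,t,K,d)[0].reshape(-1,2)
def unproj(n,uv,z):
    K,d,r,t=cam(n); R=cv2.Rodrigues(r)[0]
    x=cv2.undistortPoints(np.array(uv,float).reshape(-1,1,2),K,d).reshape(-1,2)
    C=-R.T@t; D=np.c_[x,np.ones(len(x))]@R
    return C+D*((z-C[2])/D[:,2])[:,None]
def crop(src,x0,y0,w,h,s,out,pts=None):
    im=cv2.imread(src) if isinstance(src,str) else src[:,:,::-1]
    o=cv2.resize(im[y0:y0+h,x0:x0+w],None,fx=s,fy=s,interpolation=cv2.INTER_CUBIC)
    for p in ([] if pts is None else pts):
        cv2.circle(o,(int((p[0]+.5-x0)*s),int((p[1]+.5-y0)*s)),2,(0,0,255),-1)
    for x in range((x0//10+1)*10,x0+w,10):
        cv2.line(o,((x-x0)*s,0),((x-x0)*s,4 if x%50 else 14),(0,255,0),1)
    for y in range((y0//10+1)*10,y0+h,10):
        cv2.line(o,(0,(y-y0)*s),(4 if y%50 else 14,(y-y0)*s),(0,255,0),1)
    cv2.imwrite(out,o)
def bf(x,y,a,P):  # body frame -> world
    P=np.array(P,float).reshape(-1,3);c,s=np.cos(a),np.sin(a)
    return np.c_[x+c*P[:,0]-s*P[:,1],y+s*P[:,0]+c*P[:,1],P[:,2]]
E
python3 - <<'E'
from h import *
crop("pics/top0.png",300,200,225,100,3,"pics/a.png")
crop("pics/top0.png",100,130,160,130,5,"pics/b.png")
E
```

```text
(no output)
```

View pics/a.png

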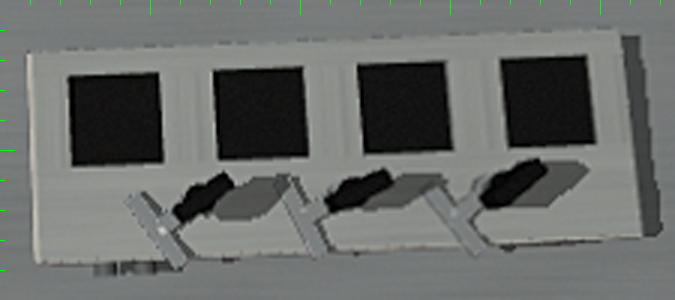

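View pics/b.png

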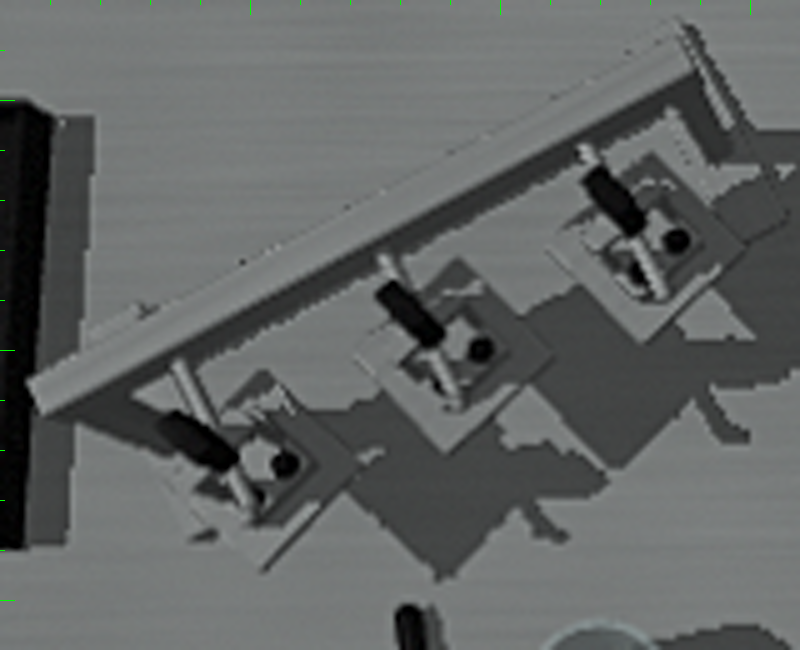

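Run:
```python
from h import *
from scipy.optimize import least_squares
im=cv2.imread("pics/top0.png"); g=im.max(2)
m=((g<45)).astype(np.uint8)[200:300,300:525]
n,l,s,c=cv2.connectedComponentsWithStats(m)
cs=[]
for i in range(1,n):
    if s[i,4]>100: print(s[i],c[i]+[300,200])
    if s[i,4]>700: cs.append(c[i]+[300,200])
cs=np.array(sorted(cs,key=lambda p:p[0])); 
W=unproj("top",cs,.053);print(W)
d=W[0]-W[3]; print(np.linalg.norm(d)/3); a=np.arctan2(-d[0],d[1]); print("mixer yaw",a,"ctr",W.mean(0))
x,y=W.mean(0)[:2]
N=bf(x,y,a,[[0,168-112*i,50] for i in range(4)]) if 0 else bf(x,y,a,[[0,.168-.112*i,.05] for i in range(4)])
Kn=bf(x,y,a,[[-.066,.112-.112*i,.126] for i in range(3)])
print(N,Kn)
cor=[]
for i in range(4):
    cor+=[[sx*.0355,.168-.112*i+sy*.0355,.056] for sx in(-1,1) for sy in(-1,1)]
cor+=[[-.066,.112-.112*i,h] for i in range(3) for h in (.142,.064)]
crop("pics/top0.png",300,200,225,100,3,"pics/a2.png",proj("top",bf(x,y,a,cor)))
crop("pics/scene0.png",210,140,180,130,4,"pics/a3.png",proj("scene",bf(x,y,a,cor)))
```

```text
[167  19  31  30 829] [482.04583836 233.40289505]
[119  21  32  30 853] [434.24032825 235.35404455]
[ 71  22  32  31 880] [386.40454545 237.43977273]
[ 23  24  31  31 889] [338.04386952 239.32620922]
[160  53  23  17 194] [470.38659794 260.95360825]
[108  57  23  14 163] [419.00613497 263.32515337]
[ 58  58  20  16 151] [367.13907285 265.52980132]
[[ 0.49630561 -0.0570853   0.053     ]
 [ 0.49896465 -0.16908097  0.053     ]
 [ 0.50204146 -0.28064391  0.053     ]
 [ 0.50474902 -0.39320832  0.053     ]]
0.11207635134232129
mixer yaw 0.025114726553000885 ctr [ 0.50051519 -0.22500463  0.053     ]
[[ 0.49629635 -0.05705761  0.05      ]
 [ 0.49910891 -0.16902229  0.05      ]
 [ 0.50192146 -0.28098697  0.05      ]
 [ 0.50473402 -0.39295165  0.05      ]] [[ 0.43172345 -0.11469734  0.126     ]
 [ 0.434536   -0.22666202  0.126     ]
 [ 0.43734855 -0.3386267   0.126     ]]
```

View pics/a2.png

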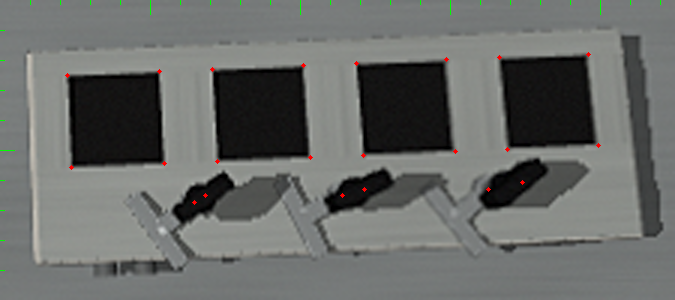

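View pics/a3.png

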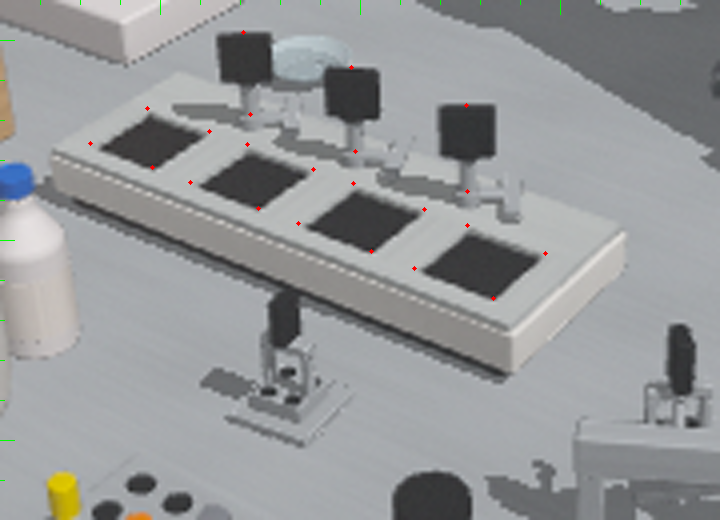

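```bash
cat >> h.py <<'E'
from scipy.optimize import least_squares
def fitc(clicks,z0,n="top"):
    # clicks: list of (local pt, pixel)
    L=np.array([c[0] for c in clicks],float); U=np.array([c[1] for c in clicks],float)
    L=L+[0,0,z0]
    W=unproj(n,U,z0+.03).mean(0)
    best=None
    for a0 in np.arange(-3,3.2,.5):
        r=least_squares(lambda p:(proj(n,bf(*p,L))-U).ravel(),[W[0],W[1],a0],loss='soft_l1')
        if best is None or r.cost<best.cost: best=r
    return best.x,best.cost
def carpts(z0):
    P=[[sx*.033,sy*.033,h] for h in(0,.008) for sx in(-1,1) for sy in(-1,1)]
    P+=[[sx*.012,sy*.006,h] for h in(.064,.102) for sx in(-1,1) for sy in(-1,1)]
    return np.array(P)+[0,0,z0]
E
python3 - <<'E'
from h import *
K,d,r,t=cam("top"); print("cam ctr",-cv2.Rodrigues(r)[0].T@t)
q=lambda x,y:(100+x/5-.5,130+y/5-.5)
C=[.033*np.array(v) for v in([-1,-1],[-1,1],[1,1],[1,-1])]
data=dict(c2=[(747,245),(643,343),(548,250),(652,152)],c1=[(553,355),(447,452),(357,358),(460,258)],c0=[(365,462),(263,572),(165,475),(265,370)])
pts=[]
for k,v in data.items():
    # corners right->(-x? ) assign; image right=-y, down=-x ; clockwise from right: right,bottom,left,top
    loc=[[-.033,-.033],[-.033,.033],[.033,.033],[.033,-.033]]
    best=fitc([((*l,.006),q(*p)) for l,p in zip(loc,v)],.078)
    print(k,best); pts.append(proj("top",bf(*best[0],carpts(.078))))
f=unproj("top",[q(42,413),q(700,70)],.145); e=f[0]-f[1]; print("rail",f,np.linalg.norm(e),"yaw",np.arctan2(-e[0],e[1]))
crop("pics/top0.png",100,130,160,130,5,"pics/b2.png",np.vstack(pts))
E
```

```text
cam ctr [ 0.37554147 -0.00508389  1.13577654]
c2 (array([0.63555719, 0.19168161, 0.77868266]), np.float64(0.7585534656335267))
c1 (array([0.58603721, 0.27901726, 0.77073612]), np.float64(1.2224147440671196))
c0 (array([0.53477934, 0.36343263, 0.83110641]), np.float64(0.3490188911446843))
rail [[0.55121129 0.43976296 0.145     ]
 [0.70020539 0.15893167 0.145     ]] 0.3179079289218213 yaw 0.4877852439295936
```

View pics/b2.png

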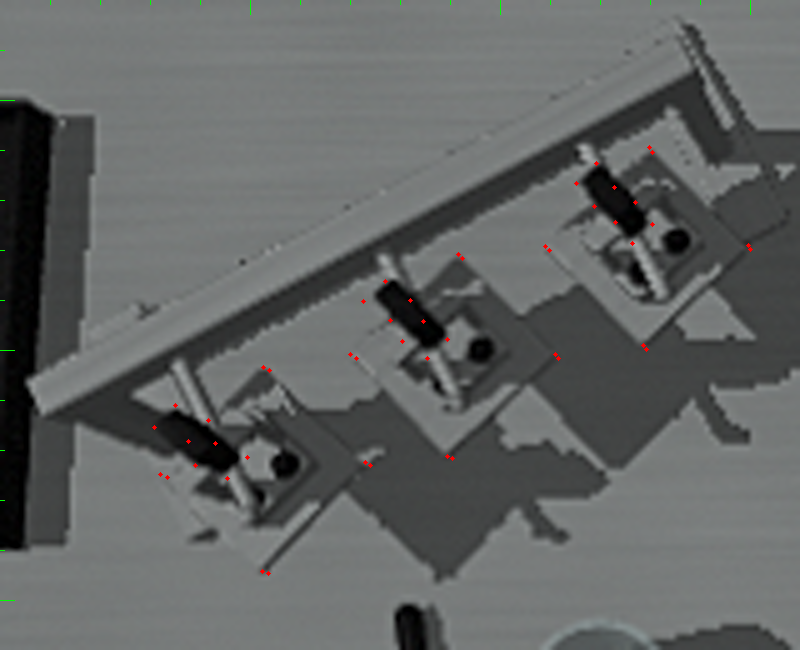

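Run:
```python
from h import *
pts=[]
for p in ([.6356,.1917,.779],[.586,.279,.77],[.5348,.3634,.831]):
    pts.append(proj("scene",bf(*p,carpts(.078))))
S=[[0,s*.16,.145] for s in(-1,1)]+[[-d,y,h] for y in(-.1,0,.1) for d,h in((0,.134),(.045,.134),(.081,.144))]
f=np.array([[0.55121129,0.43976296],[0.70020539,0.15893167]]).mean(0); print(f)
pts.append(proj("scene",bf(*f,.4878,S)))
crop("pics/scene0.png",340,210,160,115,5,"pics/b3.png",np.vstack(pts))
crop("pics/scene0.png",340,210,160,115,5,"pics/b5.png")
pts=proj("top",bf(*f,.4878,S))
crop("pics/top0.png",100,130,160,130,5,"pics/b4.png",pts)
```

```text
[0.62570834 0.29934732]
```

View pics/b3.png

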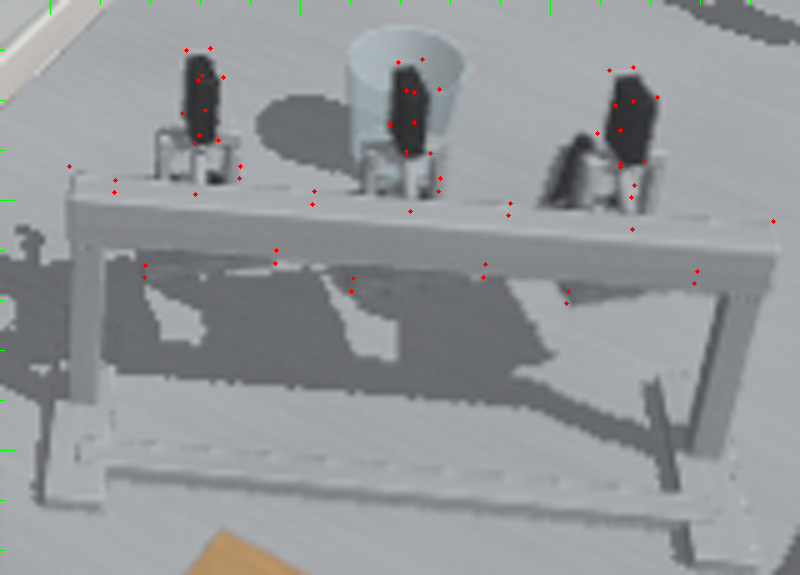

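View pics/b5.png

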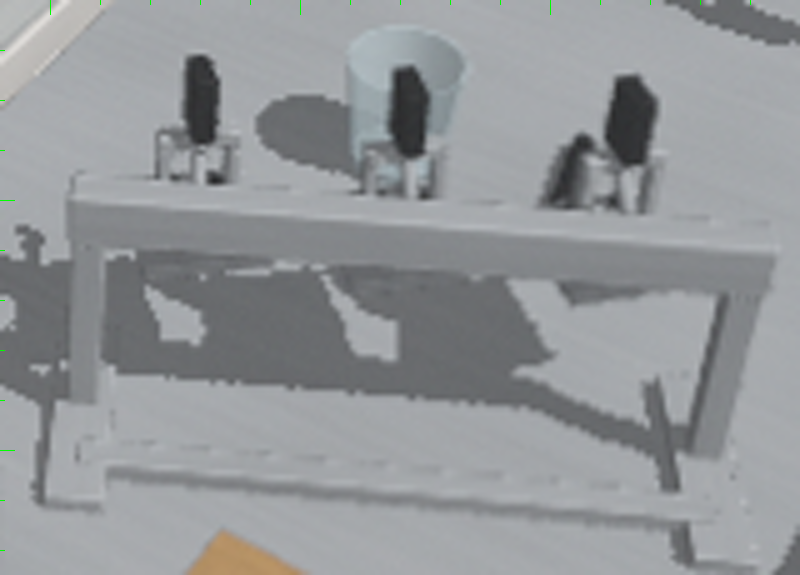

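View pics/b4.png

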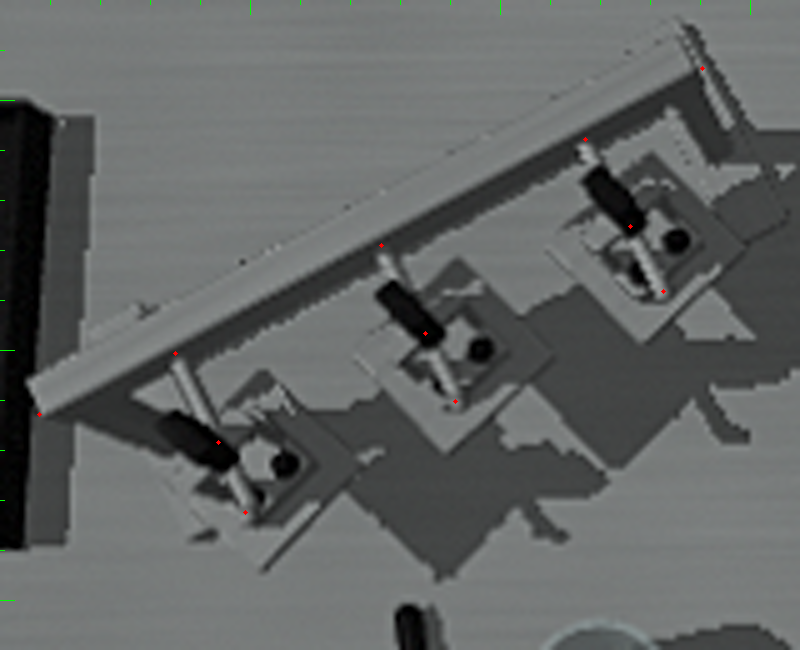

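```bash
cat >> h.py <<'E'
from scipy.optimize import minimize, differential_evolution
TAB=np.array([[sx*.012,sy*.006,h] for h in(.064,.102) for sx in(-1,1) for sy in(-1,1)])
def dark(im,thr=60):  # soft darkness 0..1
    g=im.max(2).astype(float); return np.clip((thr+30-g)/60,0,1)
def render(uv,x0,y0,w,h,s=8):
    m=np.zeros((h*s,w*s),np.uint8)
    hull=cv2.convexHull(((uv-[x0,y0]+.5)*s).astype(np.float32)).astype(np.int32)
    cv2.fillConvexPoly(m,hull,1); return cv2.resize(m.astype(np.float32),(w,h),interpolation=cv2.INTER_AREA)
def fit_tab(ims,p0,z0,off=(0,0),box=12):
    # ims {cam:image}; returns pose by matching dark mask
    D={}
    for n,im in ims.items():
        o=np.array(off) if n=="scene" else 0
        uv=proj(n,bf(*p0,TAB+[0,0,z0]))+o; lo=np.floor(uv.min(0)-box/2).astype(int); hi=np.ceil(uv.max(0)+box/2).astype(int)
        d=dark(im)[lo[1]:hi[1],lo[0]:hi[0]]
        nn,l=cv2.connectedComponents((d>.3).astype(np.uint8))
        sz=[ (l==i).sum() for i in range(1,nn)]; k=1+int(np.argmax(sz)); d=d*cv2.dilate((l==k).astype(np.uint8),np.ones((3,3)))
        D[n]=(lo,hi-lo,d)
    def cost(p):
        e=0
        for n,(lo,wh,d) in D.items():
            o=np.array(off) if n=="scene" else 0
            m=render(proj(n,bf(*p,TAB+[0,0,z0]))+o,*lo,*wh); e+=((m-d)**2).sum()/d.sum()
        return e
    r=differential_evolution(cost,[(p0[0]-.012,p0[0]+.012),(p0[1]-.012,p0[1]+.012),(p0[2]-.6,p0[2]+.6)],seed=1,maxiter=40,popsize=10,polish=False)
    return r.x,r.fun
E
python3 - <<'E'
from h import *
ims={n:cv2.imread(f"pics/{n}0.png") for n in("top","scene")}
for k,p in dict(c0=[.5348,.3634,.7],c1=[.586,.279,.7],c2=[.6356,.1917,.7]).items():
    print(k,"top",fit_tab({"top":ims["top"]},p,.078))
    for off in ((0,0),(0,1)):
        print("both",off,fit_tab(ims,p,.078,off))
E
```

```text
c0 top (array([0.53560613, 0.36646092, 0.96730667]), np.float64(0.33962674958465555))Traceback (most recent call last):
    calc_energies = list(
        self._mapwrapper(self.func, parameters_pop[0:S])
    )
    return self.f(x, *self.args)
           ~~~~~~^^^^^^^^^^^^^^^
  File "h.py", line 62, in cost
    m=render(proj(n,bf(*p,TAB+[0,0,z0]))+o,*lo,*wh); e+=((m-d)**2).sum()/d.sum()
             ~~~~^^^^^^^^^^^^^^^^^^^^^^^
  File "h.py", line 6, in proj
    K,d,r,t=cam(n); return cv2.projectPoints(np.array(P,float).reshape(-1,1,3),r,t,K,d)[0].reshape(-1,2)
            ~~~^^^
  File "h.py", line 4, in cam
    c=camera_info(n); return c['K'],c['dist'],c['rvec'],c['tvec']
ValueError: time passes only in moves, steps and waits

The above exception was the direct cause of the following exception:

Traceback (most recent call last):
  File "h.py", line 64, in fit_tab
    r=differential_evolution(cost,[(p0[0]-.012,p0[0]+.012),(p0[1]-.012,p0[1]+.012),(p0[2]-.6,p0[2]+.6)],seed=1,maxiter=40,popsize=10,polish=False)
RuntimeError: The map-like callable must be of the form f(func, iterable), returning a sequence of numbers the same length as 'iterable'
```

Camera info calls are limited; cache the calibration.

```bash
python3 - <<'E'
from bench import *
import pickle
pickle.dump({n:camera_info(n) for n in("scene","top")},open("cal.pkl","wb"))
E
sed -i 's/    c=camera_info(n); return/    c=CAL[n]; return/; s/^from bench import \*/from bench import *\nimport pickle\nCAL=pickle.load(open("cal.pkl","rb"))/' h.py
python3 - <<'E'
from h import *
ims={n:cv2.imread(f"pics/{n}0.png") for n in("top","scene")}
for k,p in dict(c0=[.5348,.3634,.7],c1=[.586,.279,.7],c2=[.6356,.1917,.7]).items():
    print(k,"top",fit_tab({"top":ims["top"]},p,.078))
    for off in ((0,0),(0,1)):
        print("both",off,fit_tab(ims,p,.078,off))
E
```

```text
c0 top (array([0.53560613, 0.36646092, 0.96730667]), np.float64(0.33962674958465555))
both (0, 0) (array([0.53622898, 0.36548545, 0.49421357]), np.float64(0.9476659502823506))
both (0, 1) (array([0.53351462, 0.3641947 , 0.4959115 ]), np.float64(0.9356182011869272))
c1 top (array([0.5886504 , 0.27654018, 0.76804854]), np.float64(0.24476106869241704))
both (0, 0) (array([0.58800301, 0.27715521, 0.48480082]), np.float64(0.817297760971175))
both (0, 1) (array([0.58890075, 0.27765433, 0.48197351]), np.float64(0.8040564936392398))
c2 top (array([0.63619167, 0.19093546, 0.70395736]), np.float64(0.3240149855410722))
both (0, 0) (array([0.63740703, 0.1925887 , 0.48956924]), np.float64(0.8726149306911288))
both (0, 1) (array([0.63527092, 0.19124562, 0.49558413]), np.float64(0.8445700264833855))
```

Run:
```python
from h import *
ims={n:cv2.imread(f"pics/{n}0.png") for n in("top","scene")}
print(ims["scene"].max(2)[220:245,374:386]); print(ims["top"].max(2)[184:202,172:192])
```

```text
[[169 169 168 168 170 170 172 172 170 169 169 169]
 [170 170 170 124  93  73  66 112 167 172 171 171]
 [168 170 170  91  60  56  58  59 106 164 170 173]
 [171 169 169  89  57  59  57  55 109 164 170 171]
 [171 171 146  76  53  58  58  60  60 164 171 170]
 [170 170 145  74  51  57  57  59  59 112 166 172]
 [171 170 146  76  53  56  62  64  66  66 162 170]
 [173 173 149  77  52  53  54  55  56  79 164 172]
 [173 173 148  74  49  52  57  55  55  77 165 174]
 [174 174 148  75  51  51  54  55  55  78 164 173]
 [176 176 127  66  51  54  55  55  55  78 164 173]
 [175 174 126  65  50  55  55  57  56 108 168 174]
 [174 175 125  66  52  56  55  53  57 110 169 174]
 [174 174 125  65  53  53  53  53  53 109 170 174]
 [173 173 171  90  53  54  56  53  55  83 165 172]
 [142 143 144  97  55  53  55  52  52 135 168 171]
 [112 111 110  82  57  54  55  53  57 132 168 172]
 [122 109 113 114  65  52  53  55  53 118 143 145]
 [145 120 119 119  88  61  55  67  93 141 147 148]
 [146 122 117 116 125 122 158 138 155 151 130 104]
 [148 158 149 169 132 114 115 159 171 173 159 112]
 [155 169 172 173 125 162 182
[... 1006 characters left out ...]
  73  57
   40  79]
 [123 122 123 122 111  89  78  63  19  12  18  15   9   2   0  32  51  51
   83 122]
 [120 119 116 110  92 124 128 117  73  19   7   5   7   7   1   0  29 104
  136 128]
 [117 108  96 121 119 118 121 137 137  65  14   0   3   6   8   2   0  92
  131 124]
 [117 118 122 118 116 119 122 124 131 117  70  28   2   6   0   5  20  97
  128 123]
 [115 120 118 119 118 118 125 123 125 130 126  80   3   0   0  20  80 119
  127 123]
 [120 118 119 120 123 127 123 122 124 131 110  57  40  27  43  58  98 128
  125 124]
 [117 119 121 121 123 124 123 125 128 103  46  68  97  98 119 120  83 104
  128 128]
 [123 122 122 122 122 121 120 128 105  47  62 101 129 130 152 143  86  89
  120 125]]
```

```bash
python3 - <<'E'
s=open("h.py").read()
s=s.replace("def dark(im,thr=60):  # soft darkness 0..1\n    g=im.max(2).astype(float); return np.clip((thr+30-g)/60,0,1)",
"def dark(im,n='top'):\n    g=im.max(2).astype(float); return np.clip((165-g)/110,0,1)*(g<105) if n=='scene' else np.clip((62-g)/40,0,1)")
s=s.replace("d=dark(im)[","d=dark(im,n)[")
open("h.py","w").write(s)
E
python3 - <<'E'
from h import *
ims={n:cv2.imread(f"pics/{n}0.png") for n in("top","scene")}
for k,p in dict(c0=[.5348,.3634,.7],c1=[.586,.279,.7],c2=[.6356,.1917,.7]).items():
    a=fit_tab({"top":ims["top"]},p,.078);b=fit_tab({"scene":ims["scene"]},p,.078)
    print(k,"top",a,"scene",b,"both",fit_tab(ims,p,.078))
K,d,r,t=cam("scene"); print("cam ctr",-cv2.Rodrigues(r)[0].T@t)
print("pegs",bf(.6257,.2993,.4878,[[-.045,y,.134] for y in(.1,0,-.1)]))
E
```

```text
c0 top (array([0.53543353, 0.36546434, 0.97998933]), np.float64(0.1326777829737254)) scene (array([0.5374119 , 0.36591957, 0.59281721]), np.float64(0.058247729399358364)) both (array([0.53595235, 0.36533458, 0.68790857]), np.float64(0.3623436116350003))
c1 top (array([0.58830743, 0.27649436, 0.82893848]), np.float64(0.139931651836969)) scene (array([0.59217623, 0.27892181, 0.59349523]), np.float64(0.0765546057120734)) both (array([0.58904391, 0.2773205 , 0.66901757]), np.float64(0.34551027568694764))
c2 top (array([0.63643321, 0.19093094, 0.6977514 ]), np.float64(0.08333225906827882)) scene (array([0.63903838, 0.19278576, 0.64098523]), np.float64(0.0742799246261339)) both (array([0.63741171, 0.19187153, 0.66877973]), np.float64(0.21313952169366202))
cam ctr [1.40933559 0.59650169 0.82322462]
pegs [[0.53908016 0.36654585 0.134     ]
 [0.58594853 0.27820924 0.134     ]
 [0.63281689 0.18987263 0.134     ]]
```

```bash
cat >> h.py <<'E'
from scipy.spatial.transform import Rotation as Rn
def pose5(p,P,piv):  # p: x,y at pivot, yaw, tx,ty (tilts in body frame rotvec x,y); P local pts; piv local z & world z
    R=Rn.from_euler('z',p[2]).as_matrix()@Rn.from_rotvec([p[3],p[4],0]).as_matrix()
    return (np.array(P)-[0,0,piv[0]])@R.T+[p[0],p[1],piv[1]]
def fit_tab5(ims,p0,piv,box=12,tmax=.35,corn=None,w=0.05):
    D={}
    for n,im in ims.items():
        uv=proj(n,pose5([*p0,0,0],TAB,piv)); lo=np.floor(uv.min(0)-box/2).astype(int); hi=np.ceil(uv.max(0)+box/2).astype(int)
        d=dark(im,n)[lo[1]:hi[1],lo[0]:hi[0]]
        nn,l=cv2.connectedComponents((d>.3).astype(np.uint8))
        k=1+int(np.argmax([(l==i).sum() for i in range(1,nn)])); d=d*cv2.dilate((l==k).astype(np.uint8),np.ones((3,3)))
        D[n]=(lo,hi-lo,d)
    def cost(q):
        e=0
        for n,(lo,wh,d) in D.items():
            o=q[5:7] if n=="scene" else 0
            m=render(proj(n,pose5(q,TAB,piv))+o,*lo,*wh); e+=((m-d)**2).sum()/d.sum()
        if corn is not None:
            e+=w*((proj("top",pose5(q,corn[0],piv))-corn[1])**2).sum()/8
        return e+.02*(q[5]**2+q[6]**2)
    r=differential_evolution(cost,[(p0[0]-.012,p0[0]+.012),(p0[1]-.012,p0[1]+.012),(p0[2]-.6,p0[2]+.6),(-tmax,tmax),(-tmax,tmax),(-1.5,1.5),(-1.5,1.5)],seed=1,maxiter=100,popsize=10,polish=False)
    return r.x,r.fun
E
python3 - <<'E'
from h import *
ims={n:cv2.imread(f"pics/{n}0.png") for n in("top","scene")}
q=lambda x,y:(100+x/5-.5,130+y/5-.5)
data=dict(c2=[(747,245),(643,343),(548,250),(652,152)],c1=[(553,355),(447,452),(357,358),(460,258)],c0=[(365,462),(263,572),(165,475),(265,370)])
loc=np.array([[-.033,-.033,.006],[-.033,.033,.006],[.033,.033,.006],[.033,-.033,.006]])
np.set_printoptions(precision=4,suppress=True)
for k,p in dict(c0=[.5348,.3634,.7],c1=[.586,.279,.7],c2=[.6356,.1917,.7]).items():
    print(k,fit_tab5(ims,p,(.056,.134)),fit_tab5(ims,p,(.056,.134),corn=(loc,np.array([q(*v) for v in data[k]]))))
E
```

```text
c0 (array([ 0.5355,  0.3669,  0.7817,  0.0542, -0.0501, -0.0313,  0.5426]), np.float64(0.31119200058965946)) (array([ 0.535 ,  0.3656,  0.8311,  0.0121,  0.0255, -0.2907,  0.3838]), np.float64(0.36771991816813976))
c1 (array([ 0.5897,  0.2803,  0.7188,  0.0705, -0.1186,  0.0905,  0.6065]), np.float64(0.1700759602994579)) (array([ 0.5875,  0.2777,  0.7575,  0.0528, -0.008 , -0.    ,  0.5309]), np.float64(0.2671555104853047))
c2 (array([ 0.6384,  0.1932,  0.6802,  0.0134, -0.0915,  0.0745,  0.493 ]), np.float64(0.1377578207792264)) (array([ 0.6363,  0.1914,  0.7289,  0.0123, -0.0023,  0.0186,  0.597 ]), np.float64(0.2402141049475122))
```

```bash
python3 -m jog '[[0.024,-0.0085,0.002,0.07],[0.024,-0.0085,0.002,0.07],[0.024,-0.0085,0.002,0.07],[0.024,-0.0085,0.002,0.07],[0.024,-0.0085,0.002,0.07],[0.024,-0.0085,0.002,0.07],[0.024,-0.0085,0.002,0.07],[0.024,-0.0085,0.002,0.07],[0.024,-0.0085,0,0.07],[0.024,-0.0085,0,0.07],[0.024,-0.0085,0,0.07],[0.024,-0.0085,0,0.07],[0.024,-0.0085,0,0.07],[0.024,-0.0085,0,0.07],[0.02,-0.0085,0,0.07],[0,0,0,0.07]]' 0.3
cat >> h.py <<'E'
def st(tgt=None):
    s=state(); p=s['position']; R=Rn.from_quat(s['tool_rot']).as_matrix(); psi=np.arctan2(R[1,0],R[0,0])
    print("t %.2f pos %.4f %.4f %.4f psi %.4f tilt %.4f gap %.3f F %s j6 %.2f"%(s['time'],*p,psi,np.arccos(-R[2,2]),s['finger_gap'],np.round(s['ft_force'],1),s['joint_pos'][5]))
    if tgt is not None:
        d=np.array(tgt[:3])-p; a=(tgt[3]-psi+np.pi)%(2*np.pi)-np.pi; print("delta",np.round(d,4),"turn %.4f"%a)
E
python3 -c "
from h import *
st([.535,.366,.145,.82+np.pi/2])"
```

```text
time: 1.43
position: [0.5239, 0.3629, 0.2375]
tool_rot: [0.339, 0.941, -0.008, 0.001]
ft_force: [-0.5, -0.0, 0.2]
finger_gap: 0.698
t 1.43 pos 0.5239 0.3629 0.2375 psi 2.4493 tilt 0.0166 gap 0.698 F [-0.5 -0.   0.2] j6 -1.90
delta [ 0.0111  0.0031 -0.0925] turn -0.0585
```

```bash
python3 -m jog '[[0.011,0.003,0,-0.0585],[0,0,0,0],[0,0,0,0]]'; python3 -c "
from h import *
st([.535,.366,.145,.82+np.pi/2])
for n in('scene','top'): 
    im=grab_frame(n); cv2.imwrite(f'pics/{n}1.png',im[:,:,::-1])
crop('pics/top1.png',80,120,160,120,5,'pics/c1.png'); crop('pics/scene1.png',380,130,160,120,5,'pics/c2.png')
st()"
```

```text
time: 1.68
position: [0.5363, 0.3643, 0.2348]
tool_rot: [0.366, 0.93, -0.01, -0.0]
ft_force: [0.4, -0.3, 0.1]
finger_gap: 0.7
t 1.68 pos 0.5363 0.3643 0.2348 psi 2.3915 tilt 0.0199 gap 0.700 F [ 0.4 -0.3  0.1] j6 -1.85
delta [-0.0013  0.0017 -0.0898] turn -0.0007
t 1.78 pos 0.5358 0.3645 0.2349 psi 2.3918 tilt 0.0199 gap 0.699 F [0.1 0.3 0.3] j6 -1.85
```

View pics/c1.png

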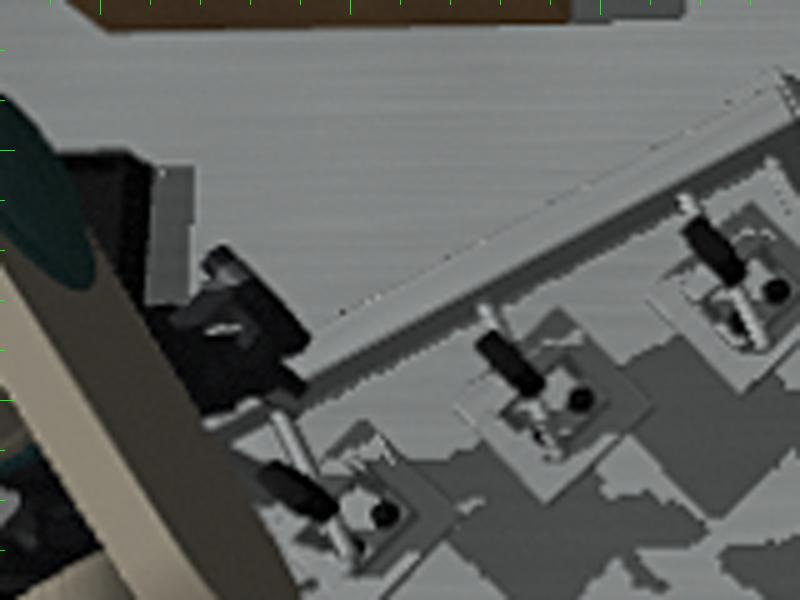

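View pics/c2.png

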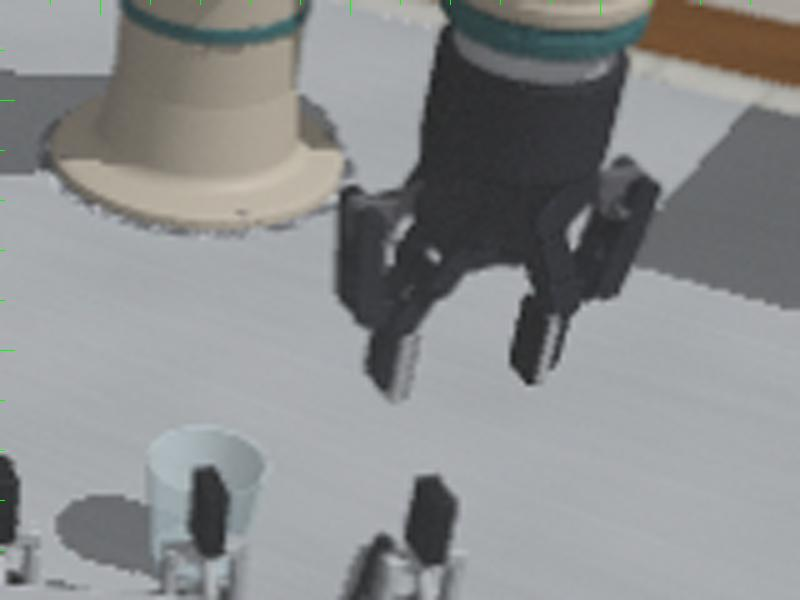

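```bash
python3 -c "
from h import *
for n,o in(('scene',(380,130)),('top',(80,120))):
  print((proj(n,[[.5358,.3645,.235],[.5358,.3645,.248],[.535,.366,.18],[.535,.366,.142]])-o+.5)*5)"
```

```text
[[454.86961947 389.27214618]
 [459.76620349 365.56485422]
 [438.74681222 486.1902698 ]
 [425.64734378 549.73821381]]
[[230.25669013 460.43281283]
 [216.92027187 454.69006819]
 [279.15846599 485.03181657]
 [312.40381726 499.19339029]]
```

```bash
python3 -m jog '[[0,0.001,-0.015,0],[0,0,-0.015,0],[0,0,-0.015,0],[0,0,-0.015,0],[0,0,0,0]]'; python3 -c "
from h import *
st([.535,.366,.145,.82+np.pi/2])
im=grab_frame('scene'); cv2.imwrite('pics/s2.png',im[:,:,::-1])
crop('pics/s2.png',380,130,160,120,5,'pics/c3.png')"
```

```text
time: 2.2
position: [0.5328, 0.3671, 0.1754]
tool_rot: [0.363, 0.932, -0.008, 0.001]
ft_force: [-0.5, -0.5, -0.6]
finger_gap: 0.703
t 2.20 pos 0.5328 0.3671 0.1754 psi 2.3989 tilt 0.0165 gap 0.703 F [-0.5 -0.5 -0.6] j6 -1.85
delta [ 0.0022 -0.0011 -0.0304] turn -0.0081
```

View pics/c3.png

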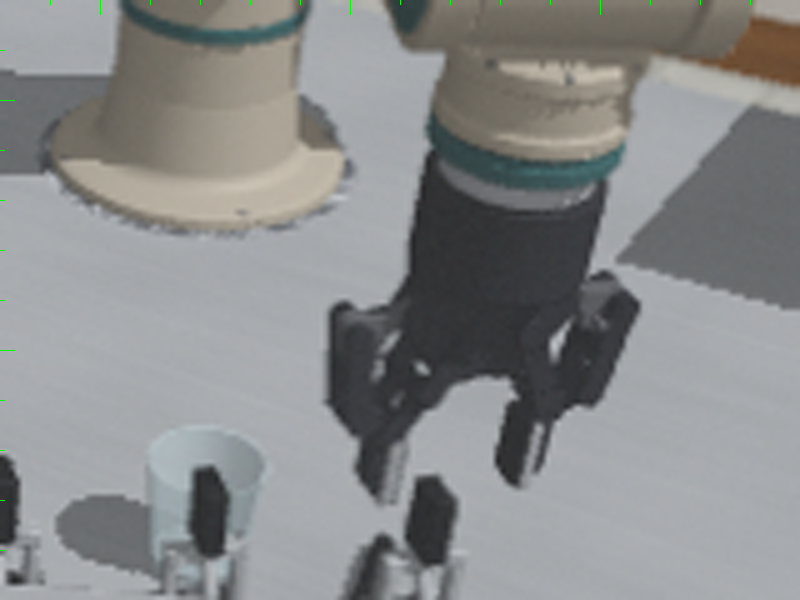

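```bash
python3 -m jog '[[0.002,-0.001,-0.01,-0.008],[0,0,-0.01,0],[0,0,-0.009,0],[0,0,0,0],[0,0,0,0]]'; python3 -c "
from h import *
st([.535,.366,.145,.82+np.pi/2])
im=grab_frame('scene'); cv2.imwrite('pics/s3.png',im[:,:,::-1])
crop('pics/s3.png',380,130,160,120,5,'pics/c4.png')"
```

```text
time: 2.67
position: [0.5356, 0.3674, 0.1498]
tool_rot: [0.366, 0.931, -0.005, 0.003]
ft_force: [0.1, -0.8, -0.1]
finger_gap: 0.698
t 2.67 pos 0.5356 0.3674 0.1498 psi 2.3920 tilt 0.0121 gap 0.698 F [ 0.1 -0.8 -0.1] j6 -1.84
delta [-0.0006 -0.0014 -0.0048] turn -0.0012
```

View pics/c4.png

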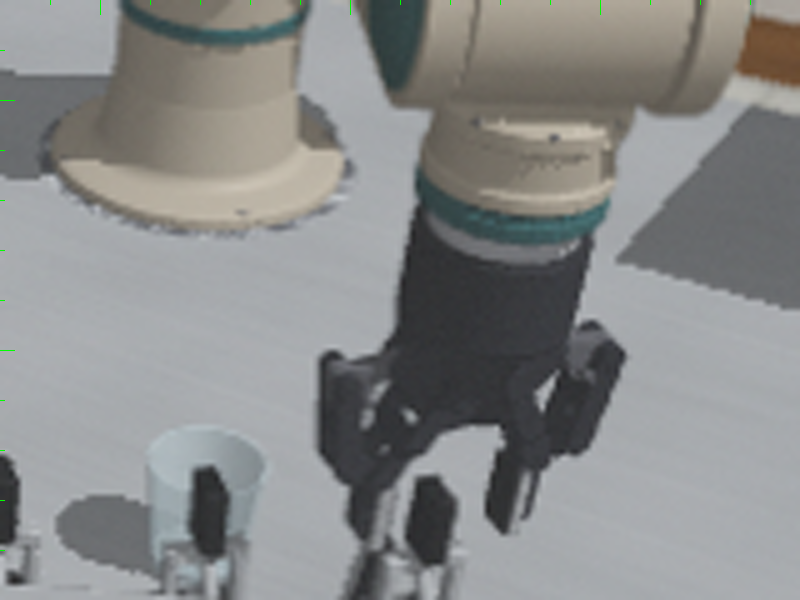

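```bash
python3 -m jog '[[0,0,-0.003,0],[0,0,0,0]]'; python3 -m jog '[[0,0,0,0],[0,0,0,0],[0,0,0,0],[0,0,0,0],[0,0,0,0],[0,0,0,0],[0,0,0,0],[0,0,0,0],[0,0,0,0],[0,0,0,0]]' 1; python3 -c "
from h import *
st([.535,.366,.145,.82+np.pi/2])
for n in('scene','top'): 
    im=grab_frame(n); cv2.imwrite(f'pics/{n}4.png',im[:,:,::-1])
crop('pics/top4.png',80,120,160,120,5,'pics/c1.png'); crop('pics/scene4.png',380,130,160,120,5,'pics/c2.png')"
```

```text
time: 2.88
position: [0.5357, 0.3674, 0.147]
tool_rot: [0.366, 0.931, -0.005, 0.003]
ft_force: [-0.1, -0.1, -0.3]
finger_gap: 0.696
time: 3.72
position: [0.5364, 0.3675, 0.1483]
tool_rot: [0.366, 0.931, -0.004, 0.004]
ft_force: [0.0, 0.8, -1.0]
finger_gap: 0.129
t 3.72 pos 0.5364 0.3675 0.1483 psi 2.3917 tilt 0.0119 gap 0.129 F [ 0.   0.8 -1. ] j6 -1.84
delta [-0.0014 -0.0015 -0.0033] turn -0.0009
```

View pics/c2.png

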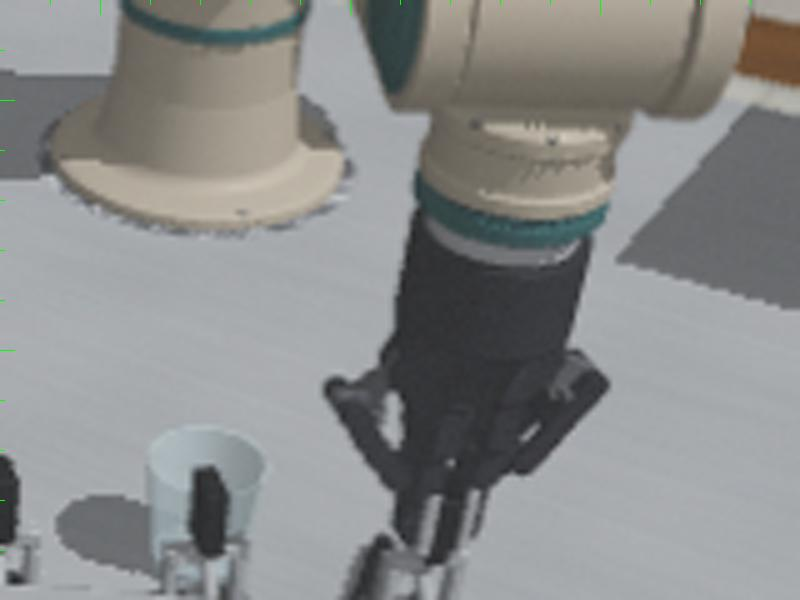

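```bash
python3 -m jog '[[0,0,0.005,0],[0,0,0.005,0],[0,0,0.005,0],[0,0,0.005,0],[0,0,0,0],[0,0,0,0]]'; python3 -c "
from h import *
st([.5364,.3675,.1683,2.3917])"
```

```text
time: 4.32
position: [0.5354, 0.3672, 0.1683]
tool_rot: [0.366, 0.931, -0.006, 0.003]
ft_force: [1.0, -0.2, -3.0]
finger_gap: 0.133
t 4.32 pos 0.5354 0.3672 0.1683 psi 2.3920 tilt 0.0127 gap 0.133 F [ 1.  -0.2 -3. ] j6 -1.84
delta [ 0.001   0.0003 -0.    ] turn -0.0003
```

```bash
python3 -m jog '[[-0.0088,-0.0047,0,0],[-0.0088,-0.0047,0,0],[-0.0088,-0.0047,0,0],[-0.0088,-0.0047,0,0],[0,0,0,0]]'; python3 -c "
from h import *
st([.5364-.0883,.3675-.0469,.1683,2.3917])"
```

```text
time: 4.73
position: [0.499, 0.3476, 0.1674]
tool_rot: [0.366, 0.931, -0.006, 0.003]
ft_force: [-0.1, -0.1, -2.2]
finger_gap: 0.13
t 4.73 pos 0.4990 0.3476 0.1674 psi 2.3918 tilt 0.0130 gap 0.130 F [-0.1 -0.1 -2.2] j6 -1.84
delta [-0.0509 -0.027   0.0009] turn -0.0001
```

```bash
python3 -m jog '[[-0.009,-0.0048,0.001,0],[-0.009,-0.0048,0,0],[-0.009,-0.0048,0,0],[-0.009,-0.0048,0,0],[-0.009,-0.0048,0,0],[-0.009,-0.0048,0,0],[-0.009,-0.0048,0,0],[0,0,0,0]]'; python3 -c "
from h import *
st([.49,-.055,.26,.025+np.pi/2])
for n in('scene','top'): 
    im=grab_frame(n); cv2.imwrite(f'pics/{n}5.png',im[:,:,::-1])
"
```

```text
time: 5.4
position: [0.4356, 0.3136, 0.1682]
tool_rot: [0.366, 0.93, -0.005, 0.003]
ft_force: [0.4, 0.5, -4.3]
finger_gap: 0.13
t 5.40 pos 0.4356 0.3136 0.1682 psi 2.3915 tilt 0.0123 gap 0.130 F [ 0.4  0.5 -4.3] j6 -1.83
delta [ 0.0544 -0.3686  0.0918] turn -0.7957
```

View pics/top5.png

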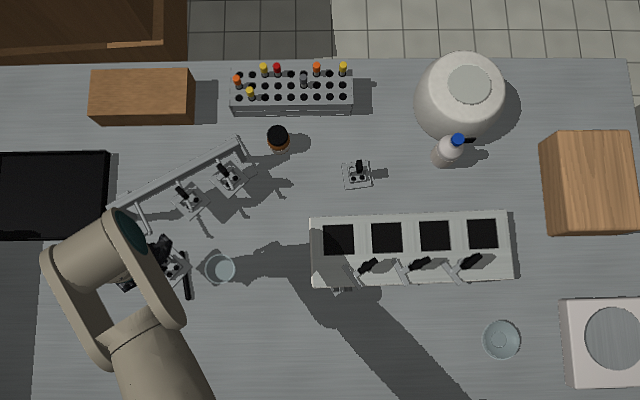

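View pics/scene5.png

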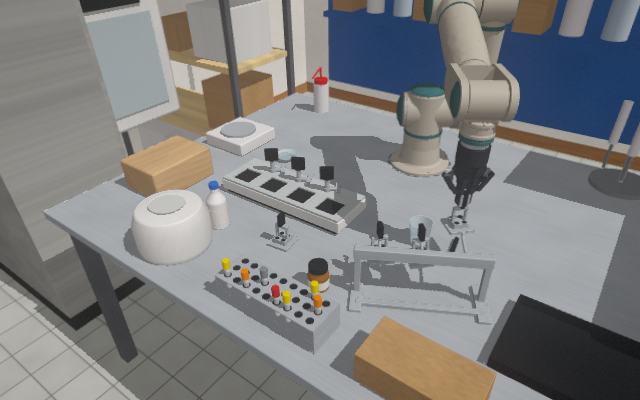

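```bash
python3 -m jog '[[0,0,0.015,0],[0,0,0.018,0],[0,0,0.018,0],[0,0,0.018,0],[0,0,0.015,0],[0,-0.012,0,0],[0,-0.024,0,-0.03],[0.002,-0.024,0,-0.04],[0.002,-0.024,0,-0.04],[0.002,-0.024,0,-0.04],[0.002,-0.024,0,-0.04],[0.002,-0.024,0,-0.04],[0.002,-0.024,0,-0.04],[0.002,-0.024,0,-0.04],[0.002,-0.024,0,-0.04],[0.002,-0.024,0,-0.04],[0.002,-0.024,0,-0.04],[0.002,-0.024,0,-0.04],[0.002,-0.024,0,-0.04],[0,0,0,0]]'; python3 -c "
from h import *
st([.5047,-.393,.25,.025+np.pi/2])"
```

```text
time: 7.17
position: [0.4651, -0.0301, 0.2447]
tool_rot: [0.6, 0.8, -0.009, 0.0]
ft_force: [0.6, 0.1, -2.6]
finger_gap: 0.13
t 7.17 pos 0.4651 -0.0301 0.2447 psi 1.8549 tilt 0.0186 gap 0.130 F [ 0.6  0.1 -2.6] j6 -1.99
delta [ 0.0396 -0.3629  0.0053] turn -0.2591
```

```bash
python3 -m jog '[[0.002,-0.012,0.002,-0.02],[0.003,-0.024,0.001,-0.02],[0.003,-0.024,0,-0.02],[0.003,-0.024,0,-0.02],[0.003,-0.024,0,-0.02],[0.003,-0.024,0,-0.02],[0.003,-0.024,0,-0.02],[0.003,-0.024,0,-0.02],[0.003,-0.024,0,-0.02],[0.003,-0.024,0,-0.02],[0.003,-0.024,0,-0.02],[0.003,-0.024,0,-0.02],[0.002,-0.024,0,-0.02],[0.002,-0.024,0,0],[0,-0.024,0,0],[0,0,0,0],[0,0,0,0]]'; python3 -c "
from h import *
st([.5047,-.393,.25,.025+np.pi/2])"
```

```text
time: 8.58
position: [0.5018, -0.4007, 0.2312]
tool_rot: [0.702, 0.712, -0.01, -0.009]
ft_force: [0.2, 1.2, -3.1]
finger_gap: 0.126
t 8.58 pos 0.5018 -0.4007 0.2312 psi 1.5839 tilt 0.0272 gap 0.126 F [ 0.2  1.2 -3.1] j6 -2.31
delta [0.0029 0.0077 0.0188] turn 0.0119
```

```bash
python3 -m jog '[[0.003,0.008,-0.02,0.012],[0,0,-0.02,0],[0,0,-0.02,0],[0,0,-0.015,0],[0,0,-0.01,0],[0,0,0,0],[0,0,0,0]]'; python3 -c "
from h import *
st([.5047,-.393,.13,.025+np.pi/2])
print(Rn.from_quat(state()['tool_rot']).as_matrix()[:,2])
for n in('scene','top'): 
    im=grab_frame(n); cv2.imwrite(f'pics/{n}6.png',im[:,:,::-1])
crop('pics/top6.png',400,180,150,110,5,'pics/c1.png'); crop('pics/scene6.png',210,110,120,110,5,'pics/c2.png')"
```

```text
time: 9.17
position: [0.5048, -0.3893, 0.1404]
tool_rot: [0.697, 0.717, -0.01, -0.01]
ft_force: [0.4, 0.1, -2.4]
finger_gap: 0.129
t 9.17 pos 0.5048 -0.3893 0.1404 psi 1.6002 tilt 0.0280 gap 0.129 F [ 0.4  0.1 -2.4] j6 -2.31
delta [-0.0001 -0.0037 -0.0104] turn -0.0044
[-2.80030031e-02 -5.72943947e-04 -9.99607675e-01]
```

View pics/c1.png

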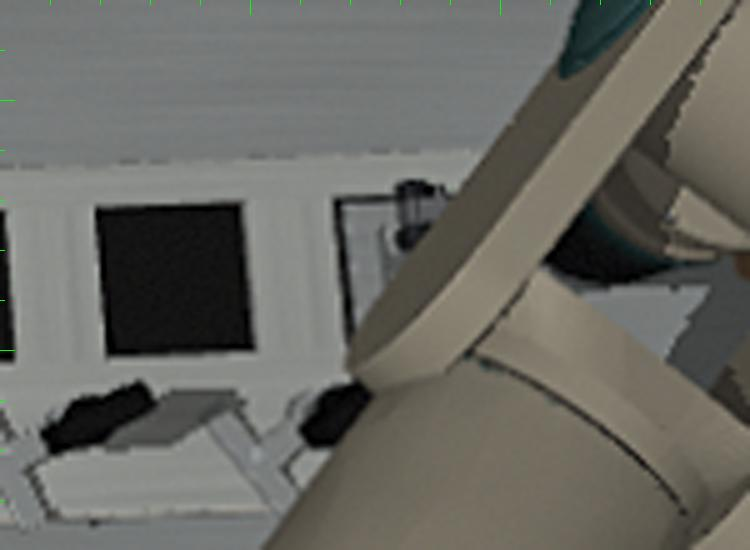

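View pics/c2.png

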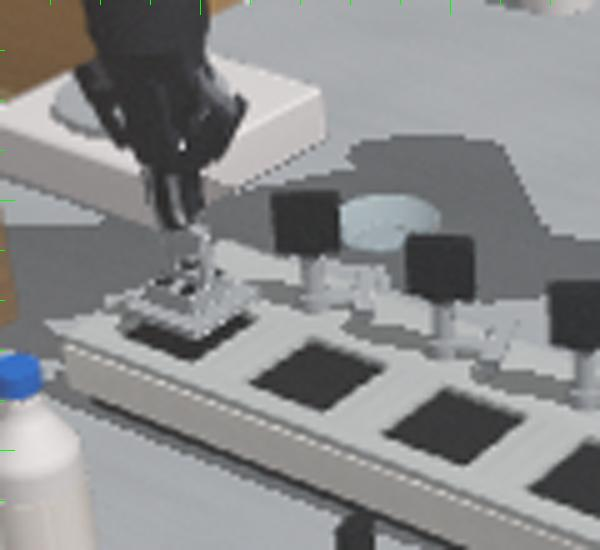

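```bash
cat >> h.py <<'E'
PL=np.array([[sx*.033,sy*.033,h] for h in(0,.008) for sx,sy in((-1,-1),(-1,1),(1,1),(1,-1))])
def held(dx=0,dy=0,L=.0703):  # held-carrier pts, body yaw=psi-pi/2, origin L below TCP along tool z, offset dx,dy in body
    s=state();R=Rn.from_quat(s['tool_rot']).as_matrix()
    # body axes: y=tool x, z=-tool z, x = y cross z
    B=np.c_[np.cross(R[:,0],-R[:,2]),R[:,0],-R[:,2]]
    return (PL+[dx,dy,-L])@B.T+s['position']
def nestpts(i):
    N=[.5005-.0028*0,-.225]
    return bf(.50051519,-.22500463,.0251,[[sx*.0355,.168-.112*i+sy*.0355,h] for h in(.056,.05) for sx,sy in((-1,-1),(-1,1),(1,1),(1,-1))])
def overlay(src,n,x0,y0,w,h,s,out,groups):
    im=cv2.imread(src); o=cv2.resize(im[y0:y0+h,x0:x0+w],None,fx=s,fy=s,interpolation=cv2.INTER_CUBIC)
    for P,c in groups:
        uv=((proj(n,P)-[x0,y0]+.5)*s).astype(np.int32)
        for k in range(0,len(uv),4): cv2.polylines(o,[uv[k:k+4].reshape(-1,1,2)],True,c,1)
    cv2.imwrite(out,o)
E
python3 -c "
from h import *
P=held(); print(P[:4].mean(0))
g=[(P,(0,0,255)),(nestpts(3),(0,255,0)),(nestpts(2),(0,255,0))]
overlay('pics/top6.png','top',400,180,150,110,5,'pics/d1.png',g); overlay('pics/scene6.png','scene',220,140,70,60,10,'pics/d2.png',g)"
```

```text
[ 0.50313711 -0.38974374  0.07093535]
```

View pics/d1.png

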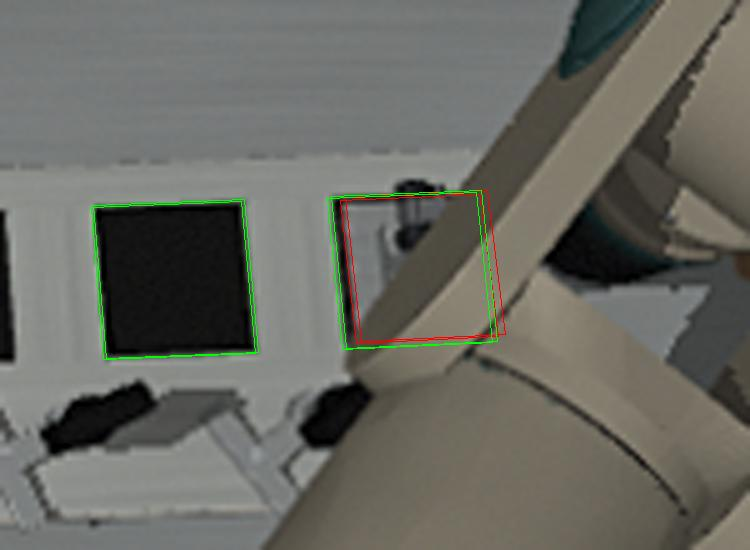

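View pics/d2.png

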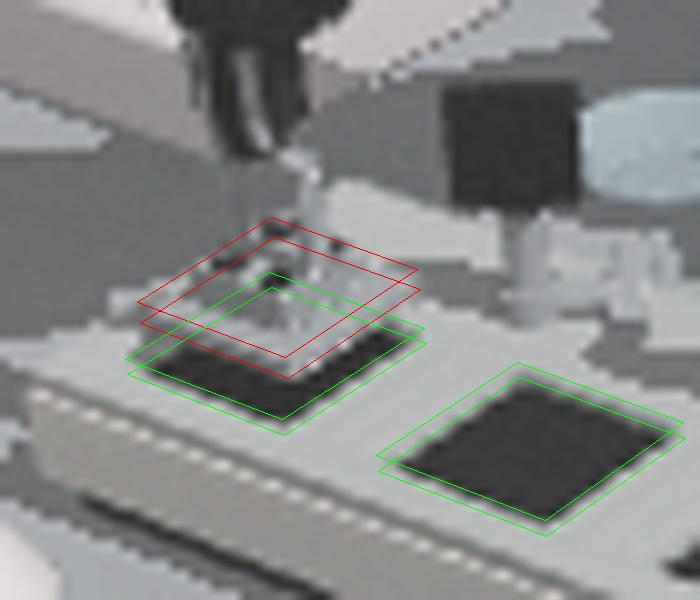

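```bash
python3 -m jog '[[0.002,-0.002,-0.004,-0.004],[0,0,-0.004,0],[0,0,0,0],[0,0,0,0]]'; python3 -c "
from h import *
st([.5068,-.3913,.13,.025+np.pi/2])
for n in('scene','top'): 
    im=grab_frame(n); cv2.imwrite(f'pics/{n}7.png',im[:,:,::-1])
P=held(); print(P[:4].mean(0))
g=[(P,(0,0,255)),(nestpts(3),(0,255,0))]
overlay('pics/top7.png','top',455,205,60,50,12,'pics/d1.png',g); overlay('pics/scene7.png','scene',220,140,60,50,12,'pics/d2.png',[])"
```

```text
time: 9.6
position: [0.5086, -0.3929, 0.1365]
tool_rot: [0.698, 0.716, -0.01, -0.006]
ft_force: [-1.2, -0.7, -2.3]
finger_gap: 0.133
t 9.60 pos 0.5086 -0.3929 0.1365 psi 1.5956 tilt 0.0227 gap 0.133 F [-1.2 -0.7 -2.3] j6 -2.30
delta [-0.0018  0.0016 -0.0065] turn 0.0002
[ 0.50692242 -0.39320854  0.06607127]
```

View pics/d1.png

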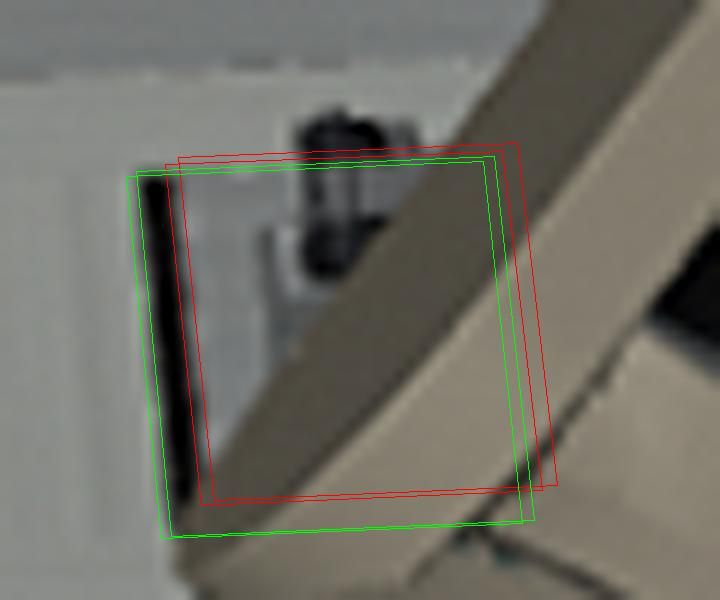

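View pics/d2.png

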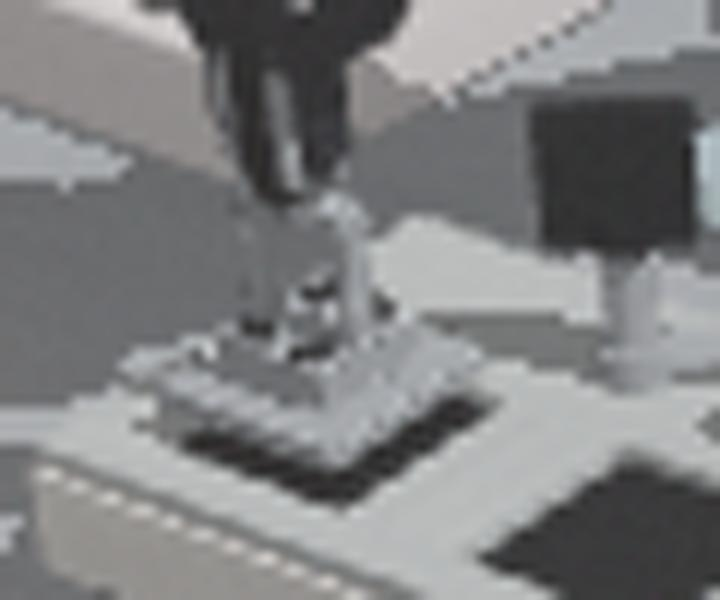

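```bash
cat >> h.py <<'E'
def hc(t=None):
    P=held()[:4].mean(0); print("held ctr",np.round(P,4), "" if t is None else np.round(np.array(t)-P[:2],4))
E
python3 -m jog '[[-0.002,0,0,0],[0,0,0,0],[0,0,0,0]]'; python3 -c "
from h import *
for i in range(3): st(); hc((.5046,-.3935))"
```

```text
time: 9.95
position: [0.5063, -0.393, 0.1368]
tool_rot: [0.698, 0.716, -0.01, -0.006]
ft_force: [0.5, -0.3, -3.8]
finger_gap: 0.13
t 9.95 pos 0.5063 -0.3930 0.1368 psi 1.5956 tilt 0.0226 gap 0.130 F [ 0.5 -0.3 -3.8] j6 -2.30
held ctr [ 0.5048 -0.3934  0.0665] [-0.0002 -0.0001]
t 9.95 pos 0.5063 -0.3930 0.1368 psi 1.5956 tilt 0.0226 gap 0.130 F [ 0.5 -0.3 -3.8] j6 -2.30
held ctr [ 0.5048 -0.3934  0.0665] [-0.0002 -0.0001]
t 9.95 pos 0.5063 -0.3930 0.1368 psi 1.5956 tilt 0.0226 gap 0.130 F [ 0.5 -0.3 -3.8] j6 -2.30
held ctr [ 0.5048 -0.3934  0.0665] [-0.0002 -0.0001]
```

Descend into the recess slowly.

```bash
python3 -m jog '[[0,0,-0.003,0],[0,0,-0.003,0],[0,0,-0.003,0],[0,0,0,0]]'; python3 -c "
from h import *
st(); hc((.5046,-.3935))"; python3 -m jog '[[0,0,-0.003,0],[0,0,-0.002,0],[0,0,0,0]]';python3 -c "
from h import *
st(); hc((.5046,-.3935))"
```

```text
time: 10.28
position: [0.5062, -0.393, 0.127]
tool_rot: [0.698, 0.716, -0.01, -0.006]
ft_force: [-0.8, -0.1, -3.9]
finger_gap: 0.13
t 10.28 pos 0.5062 -0.3930 0.1270 psi 1.5955 tilt 0.0225 gap 0.130 F [-0.8 -0.1 -3.9] j6 -2.30
held ctr [ 0.5047 -0.3934  0.0568] [-0.0001 -0.0001]
time: 10.53
position: [0.5062, -0.393, 0.1211]
tool_rot: [0.698, 0.716, -0.01, -0.006]
ft_force: [-0.3, -0.3, -1.9]
finger_gap: 0.129
t 10.53 pos 0.5062 -0.3930 0.1211 psi 1.5955 tilt 0.0228 gap 0.129 F [-0.3 -0.3 -1.9] j6 -2.30
held ctr [ 0.5046 -0.3934  0.0508] [-0.     -0.0001]
```

```bash
python3 -m jog '[[0,0,-0.001,0],[0,0,0,0]]'; python3 -c "
from h import *
st(); hc()"; python3 -m jog '[[0,0,0,0],[0,0,0,0],[0,0,0,0],[0,0,0,0],[0,0,0,0],[0,0,0,0]]' 0.35; python3 -c "
from h import *
st()
for n in('scene','top'): 
    im=grab_frame(n); cv2.imwrite(f'pics/{n}8.png',im[:,:,::-1])
overlay('pics/scene8.png','scene',220,140,60,50,12,'pics/d2.png',[])"
```

```text
time: 10.7
position: [0.5063, -0.3933, 0.1213]
tool_rot: [0.698, 0.716, -0.01, -0.005]
ft_force: [-0.4, -0.1, -2.9]
finger_gap: 0.131
t 10.70 pos 0.5063 -0.3933 0.1213 psi 1.5953 tilt 0.0222 gap 0.131 F [-0.4 -0.1 -2.9] j6 -2.30
held ctr [ 0.5049 -0.3938  0.051 ] 
time: 11.2
position: [0.5074, -0.394, 0.1236]
tool_rot: [0.698, 0.716, -0.01, -0.003]
ft_force: [0.7, 0.1, -0.2]
finger_gap: 0.651
t 11.20 pos 0.5074 -0.3940 0.1236 psi 1.5955 tilt 0.0200 gap 0.651 F [ 0.7  0.1 -0.2] j6 -2.30
```

View pics/d2.png

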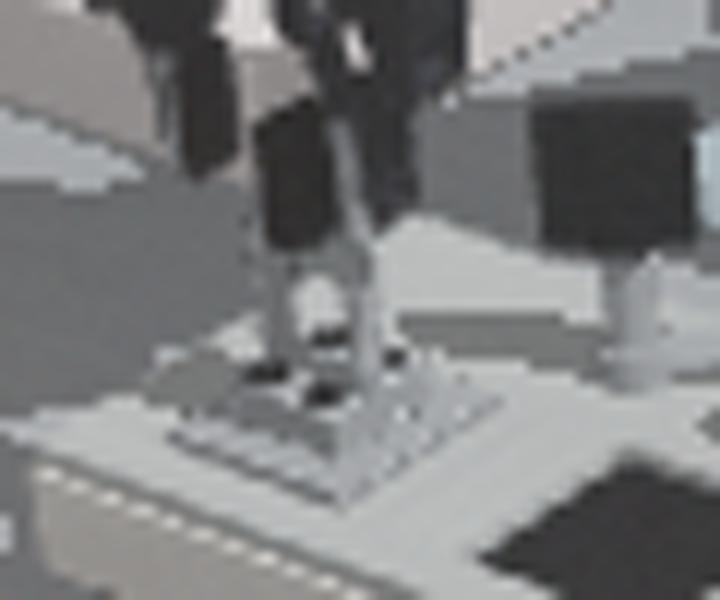

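```bash
python3 -m jog '[[0,0,0.01,0],[0,0,0.02,0],[0,0,0.025,0],[0,0,0.025,0],[0,0,0.025,0],[0,0,0.015,0],[-0.001,0.012,0,0.02],[-0.001,0.024,0,0.03],[-0.001,0.024,0,0.03],[-0.001,0.024,0,0.03],[0,0.024,0,0.03],[0,0.024,0,0.03],[0,0.024,0,0.03],[0,0.024,0,0.03],[0,0.024,0,0.03],[0.002,0.024,0,0.03],[0.002,0.024,0,0.03],[0.002,0.024,0,0.03],[0.002,0.024,0,0.03],[0,0,0,0]]'; python3 -c "
from h import *
st([.5875,.2777,.235,.755+np.pi/2])"
```

```text
time: 12.97
position: [0.5071, -0.0808, 0.2666]
tool_rot: [0.545, 0.839, -0.008, 0.006]
ft_force: [0.2, -0.3, -0.6]
finger_gap: 0.646
t 12.97 pos 0.5071 -0.0808 0.2666 psi 1.9899 tilt 0.0199 gap 0.646 F [ 0.2 -0.3 -0.6] j6 -2.21
delta [ 0.0804  0.3585 -0.0316] turn 0.3359
```

```bash
python3 -m jog '[[0.003,0.012,0,0.02],[0.006,0.024,0,0.025],[0.006,0.024,0,0.025],[0.006,0.024,0,0.025],[0.006,0.024,0,0.025],[0.006,0.024,0,0.025],[0.006,0.024,-0.002,0.025],[0.006,0.024,-0.002,0.025],[0.006,0.024,-0.002,0.025],[0.006,0.024,-0.002,0.025],[0.006,0.024,-0.002,0.025],[0.006,0.024,-0.002,0.025],[0.006,0.024,-0.002,0.025],[0.006,0.024,-0.002,0.02],[0,0.012,0,0],[0,0,0,0],[0,0,0,0]]'; python3 -c "
from h import *
st([.5875,.2777,.235,.755+np.pi/2])"
```

```text
time: 14.38
position: [0.5917, 0.2645, 0.2631]
tool_rot: [0.392, 0.92, -0.004, 0.015]
ft_force: [0.4, -0.9, 0.3]
finger_gap: 0.654
t 14.38 pos 0.5917 0.2645 0.2631 psi 2.3353 tilt 0.0301 gap 0.654 F [ 0.4 -0.9  0.3] j6 -1.97
delta [-0.0042  0.0132 -0.0281] turn -0.0095
```

```bash
python3 -m jog '[[-0.004,0.013,-0.01,-0.01],[0,0,-0.01,0],[0,0,-0.008,0],[0,0,0,0],[0,0,0,0]]'; python3 -c "
from h import *
st([.5875,.2777,.145,.755+np.pi/2]);R=Rn.from_quat(state()['tool_rot']).as_matrix();print('toolz',R[:,2],'toolz.x',R.T@[0,0,-1])
for n in('scene','top'): 
    im=grab_frame(n); cv2.imwrite(f'pics/{n}9.png',im[:,:,::-1])
crop('pics/scene9.png',340,110,160,120,5,'pics/c2.png');crop('pics/top9.png',100,130,160,130,5,'pics/c1.png')
print(proj('scene',[state()['position'],[.5875,.2777,.18]]))
ims={n:cv2.imread(f'pics/{n}9.png') for n in('top','scene')}
print(fit_tab5({'scene':ims['scene'],'top':cv2.imread('pics/top5.png')},[.5875,.2777,.755],(.056,.134)))"
```

```text
time: 14.8
position: [0.5885, 0.2711, 0.2363]
tool_rot: [0.4, 0.916, -0.004, 0.016]
ft_force: [-0.0, 0.1, -0.2]
finger_gap: 0.647
t 14.80 pos 0.5885 0.2711 0.2363 psi 2.3177 tilt 0.0330 gap 0.647 F [-0.   0.1 -0.2] j6 -1.94
delta [-0.001   0.0066 -0.0913] turn 0.0081
toolz [ 0.02634246 -0.01989304 -0.99945502] toolz.x [ 0.03249416 -0.00581271  0.99945502]
[[422.40571309 204.43481468]
 [422.46383505 224.7914297 ]]
(array([ 0.589738  ,  0.28005738,  0.72105986,  0.07003405, -0.1203717 ,
        0.0590932 ,  0.36694852]), np.float64(0.1727330573868433))
```

View pics/c2.png

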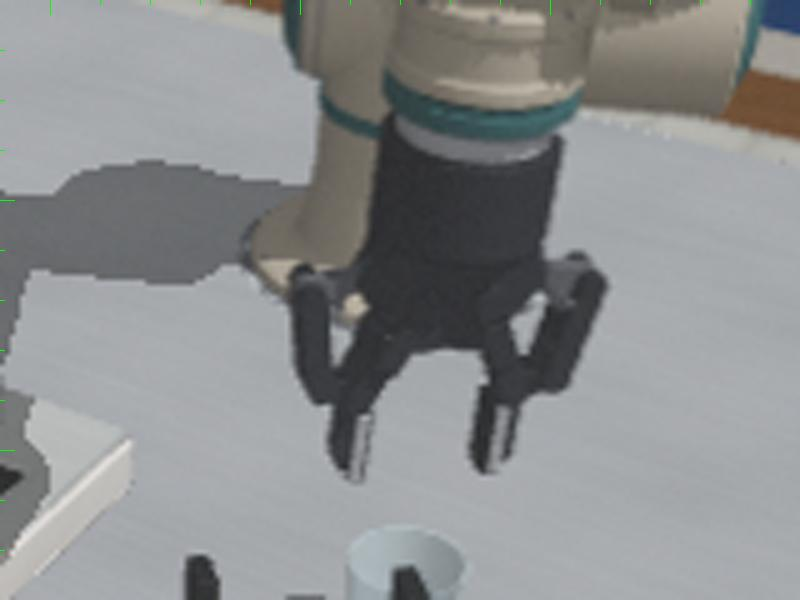

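View pics/c1.png

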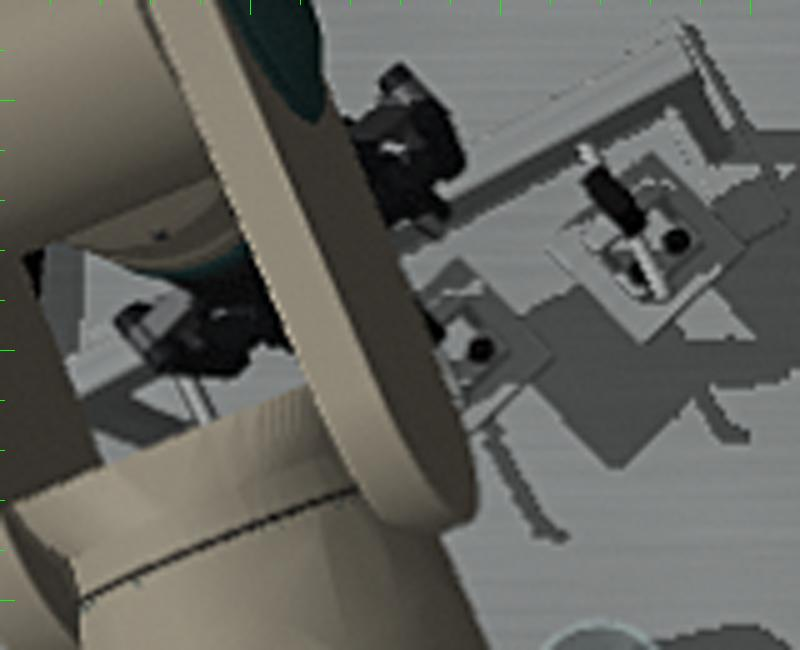

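```bash
python3 -m jog '[[0,0.005,-0.01,0.008],[0,0.002,-0.01,0],[0,0,-0.01,0],[0,0,-0.01,0],[0,0,-0.005,0],[0,0,0,0],[0,0,0,0]]'; python3 -c "
from h import *
st([.5875,.2777,.145,.755+np.pi/2]);R=Rn.from_quat(state()['tool_rot']).as_matrix();print('toolz.x',R.T@[0,0,-1])"
```

```text
time: 15.48
position: [0.5884, 0.2783, 0.1862]
tool_rot: [0.396, 0.918, -0.004, 0.016]
ft_force: [0.1, 0.3, -0.3]
finger_gap: 0.647
t 15.48 pos 0.5884 0.2783 0.1862 psi 2.3262 tilt 0.0328 gap 0.647 F [ 0.1  0.3 -0.3] j6 -1.93
delta [-0.0009 -0.0006 -0.0412] turn -0.0005
toolz.x [ 0.03234422 -0.00546497  0.99946185]
```

```bash
python3 -m jog '[[-0.001,0,-0.01,0],[0,0,-0.01,0],[0,0,-0.01,0],[0,0,-0.008,0],[0,0,0,0],[0,0,0,0]]'; python3 -c "
from h import *
st([.5875,.2777,.147,.755+np.pi/2])
im=grab_frame('scene'); cv2.imwrite('pics/s10.png',im[:,:,::-1])
crop('pics/s10.png',340,130,160,120,5,'pics/c2.png')"
```

```text
time: 15.98
position: [0.5872, 0.2782, 0.1442]
tool_rot: [0.396, 0.918, -0.004, 0.016]
ft_force: [0.6, -0.7, 0.7]
finger_gap: 0.649
t 15.98 pos 0.5872 0.2782 0.1442 psi 2.3262 tilt 0.0330 gap 0.649 F [ 0.6 -0.7  0.7] j6 -1.93
delta [ 0.0003 -0.0005  0.0028] turn -0.0004
```

View pics/c2.png

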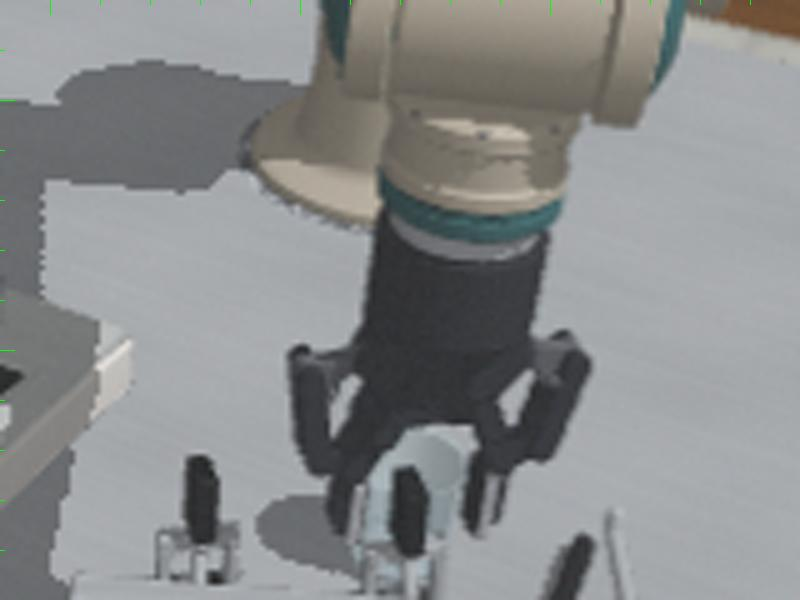

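```bash
python3 -m jog '[[0,0,0.003,0],[0,0,0,0]]'; python3 -m jog '[[0,0,0,0],[0,0,0,0],[0,0,0,0],[0,0,0,0],[0,0,0,0],[0,0,0,0],[0,0,0,0],[0,0,0,0],[0,0,0,0],[0,0,0,0]]' 1; python3 -c "
from h import *
st()"; python3 -m jog '[[0,0,0.005,0],[0,0,0.005,0],[0,0,0.005,0],[0,0,0.005,0],[0,0,0,0],[0,0,0,0]]'; python3 -c "
from h import *
st()
im=grab_frame('scene'); cv2.imwrite('pics/s11.png',im[:,:,::-1])
crop('pics/s11.png',340,130,160,120,5,'pics/c2.png')"
```

```text
time: 16.2
position: [0.5874, 0.2782, 0.1478]
tool_rot: [0.396, 0.918, -0.004, 0.016]
ft_force: [0.8, 0.2, 0.4]
finger_gap: 0.651
time: 17.03
position: [0.5882, 0.2786, 0.1501]
tool_rot: [0.396, 0.918, -0.002, 0.017]
ft_force: [0.3, 0.4, 0.8]
finger_gap: 0.126
t 17.03 pos 0.5882 0.2786 0.1501 psi 2.3260 tilt 0.0352 gap 0.126 F [0.3 0.4 0.8] j6 -1.93
time: 17.53
position: [0.587, 0.2782, 0.1696]
tool_rot: [0.396, 0.918, -0.004, 0.016]
ft_force: [1.2, 0.1, -3.5]
finger_gap: 0.128
t 17.53 pos 0.5870 0.2782 0.1696 psi 2.3262 tilt 0.0323 gap 0.128 F [ 1.2  0.1 -3.5] j6 -1.93
```

View pics/c2.png

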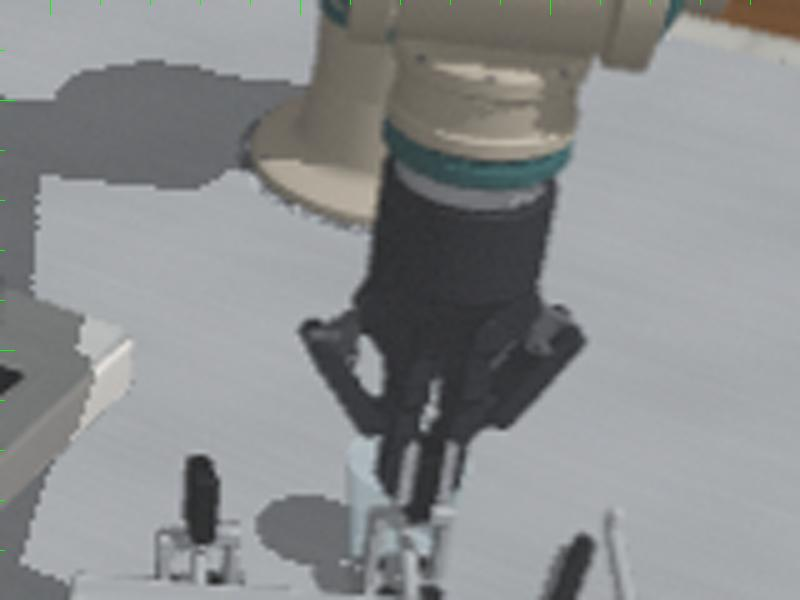

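```bash
python3 -m jog '[[-0.009,-0.0048,0.0005,0],[-0.009,-0.0048,0,0],[-0.009,-0.0048,0,0],[-0.009,-0.0048,0,0],[0,0,0,0]]'; python3 -c "
from h import *
st([.5875-.099,.278-.053,.1696,2.326])"
```

```text
time: 18.0
position: [0.5495, 0.2582, 0.1686]
tool_rot: [0.396, 0.918, -0.005, 0.015]
ft_force: [-1.0, -0.5, -3.7]
finger_gap: 0.133
t 18.00 pos 0.5495 0.2582 0.1686 psi 2.3262 tilt 0.0315 gap 0.133 F [-1.  -0.5 -3.7] j6 -1.94
delta [-0.061  -0.0332  0.001 ] turn -0.0002
```

Then on out, up, and towards nest_2.

```bash
python3 -m jog '[[-0.009,-0.0048,0.001,0],[-0.009,-0.0048,0,0],[-0.009,-0.0048,0,0],[-0.009,-0.0048,0,0],[-0.009,-0.0048,0,0],[-0.009,-0.0048,0,0],[-0.009,-0.0048,0,0],[-0.009,-0.0048,0,0],[0,0,0,0]]'; python3 -c "
from h import *
st([.5019,-.281,.25,1.596])"; python3 -m jog '[[0,0,0.01,0],[0,0,0.02,0],[0,0,0.02,0],[0,0,0.02,0],[0,0,0.02,0],[0,0,0.01,0],[0,0,0,0]]'; python3 -c "
from h import *
st([.5019,-.281,.25,1.596])"
```

```text
time: 18.75
position: [0.4764, 0.2193, 0.169]
tool_rot: [0.396, 0.918, -0.004, 0.015]
ft_force: [-1.3, 0.1, -2.8]
finger_gap: 0.134
t 18.75 pos 0.4764 0.2193 0.1690 psi 2.3263 tilt 0.0318 gap 0.134 F [-1.3  0.1 -2.8] j6 -1.95
delta [ 0.0255 -0.5003  0.081 ] turn -0.7303
time: 19.33
position: [0.4786, 0.2205, 0.2767]
tool_rot: [0.396, 0.918, -0.003, 0.016]
ft_force: [-0.5, -0.3, -3.8]
finger_gap: 0.132
t 19.33 pos 0.4786 0.2205 0.2767 psi 2.3263 tilt 0.0326 gap 0.132 F [-0.5 -0.3 -3.8] j6 -1.96
delta [ 0.0233 -0.5015 -0.0267] turn -0.7303
```

```bash
python3 -m jog '[[0.001,-0.012,0,-0.02],[0.001,-0.024,0,-0.04],[0.001,-0.024,0,-0.04],[0.001,-0.024,0,-0.04],[0.001,-0.024,0,-0.04],[0.001,-0.024,0,-0.04],[0.001,-0.024,0,-0.04],[0.001,-0.024,0,-0.04],[0.001,-0.024,0,-0.04],[0.001,-0.024,0,-0.04],[0.001,-0.024,0,-0.04],[0.001,-0.024,0,-0.04],[0.001,-0.024,0,-0.04],[0.001,-0.024,0,-0.04],[0.001,-0.024,0,-0.04],[0.001,-0.024,0,-0.04],[0.001,-0.024,0,-0.04],[0.001,-0.024,0,-0.04],[0,0,0,0],[0,0,0,0]]'; python3 -c "
from h import *
st([.5019,-.281,.25,1.596]);R=Rn.from_quat(state()['tool_rot']).as_matrix();print('toolz.x',R[:,2])"
```

```text
time: 21.0
position: [0.4868, -0.2293, 0.2505]
tool_rot: [0.706, 0.708, -0.016, -0.003]
ft_force: [0.0, 0.4, -3.2]
finger_gap: 0.131
t 21.00 pos 0.4868 -0.2293 0.2505 psi 1.5739 tilt 0.0334 gap 0.131 F [ 0.   0.4 -3.2] j6 -2.07
delta [ 0.0151 -0.0517 -0.0005] turn 0.0221
toolz.x [-0.02692    -0.01968292 -0.99944379]
```

```bash
python3 -m jog '[[0.005,-0.017,-0.01,0.011],[0.005,-0.017,-0.02,0.011],[0.005,-0.017,-0.02,0],[0,0,-0.02,0],[0,0,-0.02,0],[0,0,-0.015,0],[0,0,0,0],[0,0,0,0]]'; python3 -c "
from h import *
st([.5019,-.281,.14,1.596]);hc((.5018,-.2815))
for n in('scene','top'): 
    im=grab_frame(n); cv2.imwrite(f'pics/{n}12.png',im[:,:,::-1])
P=held(L=.0721)
g=[(P,(0,0,255)),(nestpts(2),(0,255,0))]
overlay('pics/top12.png','top',400,205,75,50,10,'pics/d1.png',g); overlay('pics/scene12.png','scene',245,155,65,50,12,'pics/d2.png',g)"
```

```text
time: 21.67
position: [0.4996, -0.2789, 0.1361]
tool_rot: [0.696, 0.717, -0.017, -0.006]
ft_force: [0.1, 0.3, -4.1]
finger_gap: 0.13
t 21.67 pos 0.4996 -0.2789 0.1361 psi 1.6008 tilt 0.0359 gap 0.130 F [ 0.1  0.3 -4.1] j6 -2.16
delta [ 0.0023 -0.0021  0.0039] turn -0.0048
held ctr [ 0.4973 -0.28    0.0659] [ 0.0045 -0.0015]
```

View pics/d1.png

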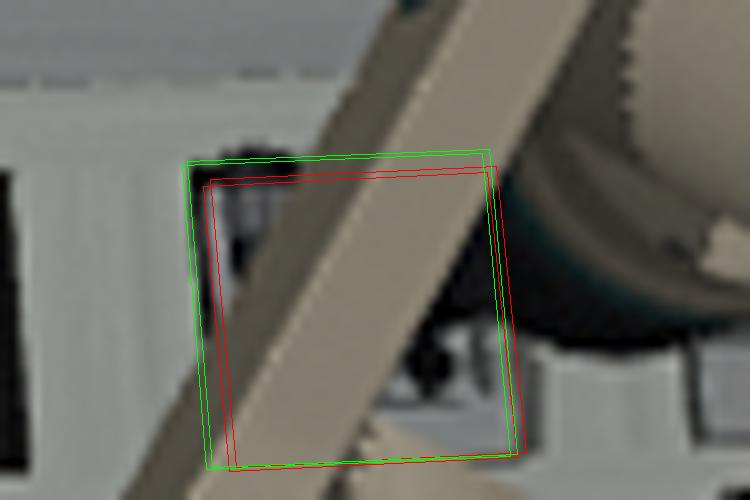

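View pics/d2.png

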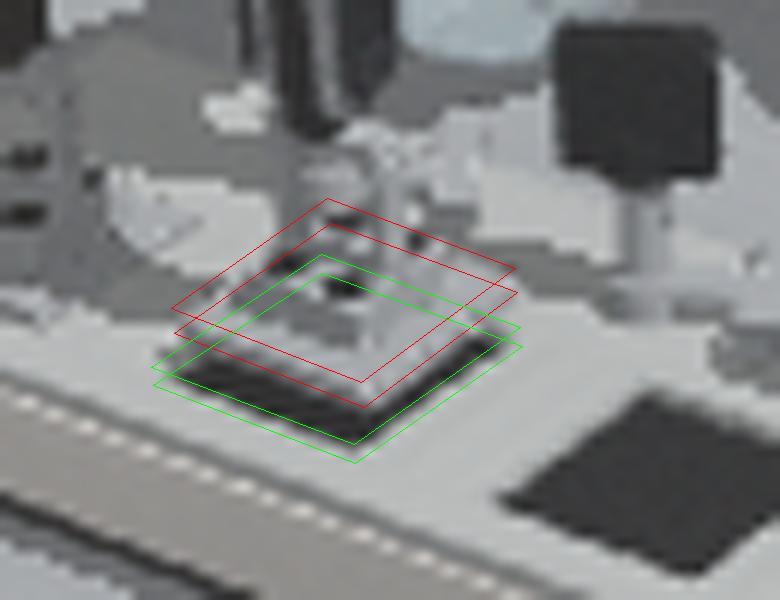

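```bash
python3 -m jog '[[0.0025,-0.001,0,-0.004],[0.002,-0.0005,0,0],[0,0,0,0],[0,0,0,0]]'; python3 -c "
from h import *
st([.5019,-.281,.14,1.596]);hc((.5018,-.2815))"
```

```text
time: 22.1
position: [0.5068, -0.2812, 0.1418]
tool_rot: [0.698, 0.716, -0.016, -0.001]
ft_force: [-0.1, 0.0, -2.8]
finger_gap: 0.131
t 22.10 pos 0.5068 -0.2812 0.1418 psi 1.5972 tilt 0.0320 gap 0.131 F [-0.1  0.  -2.8] j6 -2.15
delta [-0.0049  0.0002 -0.0018] turn -0.0012
held ctr [ 0.5051 -0.2826  0.0715] [-0.0033  0.0011]
```

```bash
python3 -m jog '[[-0.003,0.001,0,0],[0,0,0,0],[0,0,0,0]]'; python3 -c "
from h import *
st([.5019,-.281,.14,1.596]);hc((.5018,-.2815))
for n in('scene','top'): 
    im=grab_frame(n); cv2.imwrite(f'pics/{n}13.png',im[:,:,::-1])
P=held(L=.0721)
g=[(P[4:],(0,0,255)),(nestpts(2)[:4],(0,255,0))]
overlay('pics/top13.png','top',400,205,75,50,10,'pics/d1.png',g); overlay('pics/scene13.png','scene',245,155,65,50,12,'pics/d2.png',[])"
```

```text
time: 22.35
position: [0.504, -0.2803, 0.1431]
tool_rot: [0.698, 0.716, -0.016, -0.0]
ft_force: [-0.5, -0.8, -3.6]
finger_gap: 0.131
t 22.35 pos 0.5040 -0.2803 0.1431 psi 1.5974 tilt 0.0314 gap 0.131 F [-0.5 -0.8 -3.6] j6 -2.15
delta [-0.0021 -0.0007 -0.0031] turn -0.0014
held ctr [ 0.5024 -0.2818  0.0729] [-0.0006  0.0003]
```

View pics/d1.png

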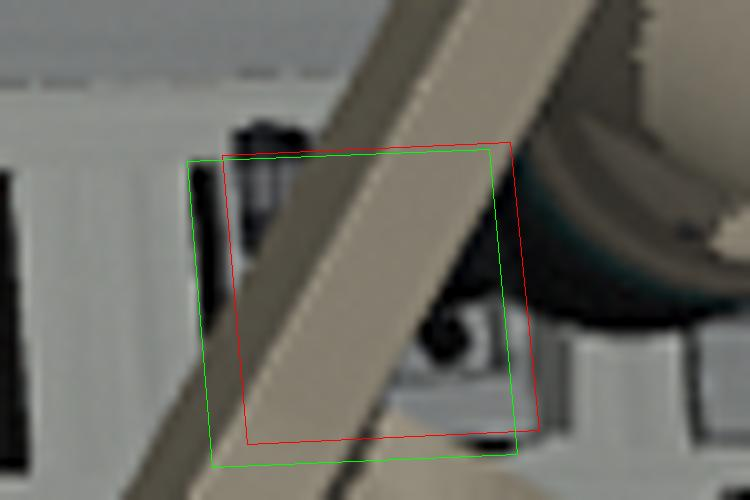

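View pics/d2.png

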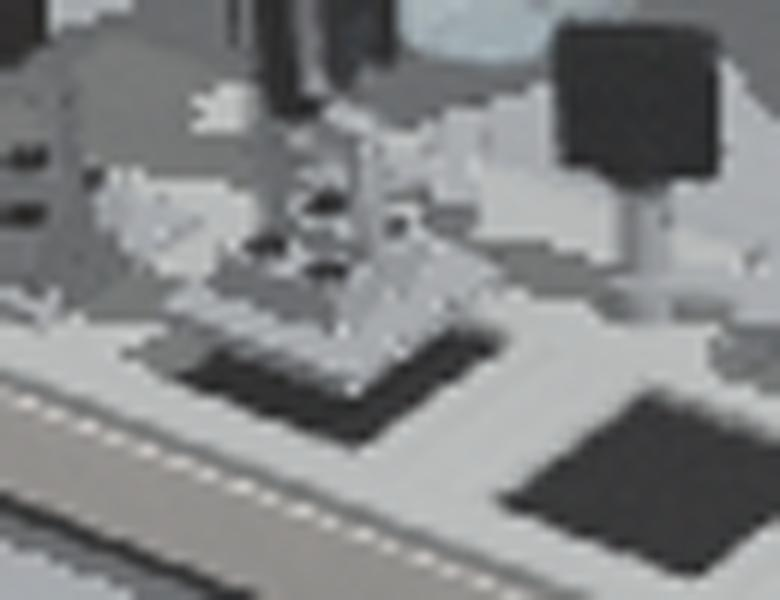

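```bash
python3 -m jog '[[-0.0005,0,-0.004,0],[0,0,-0.004,0],[0,0,-0.004,0],[0,0,0,0]]'; python3 -c "
from h import *
st();hc((.5018,-.2815))"
```

```text
time: 22.78
position: [0.5032, -0.2802, 0.1294]
tool_rot: [0.698, 0.716, -0.016, -0.001]
ft_force: [-0.8, -0.0, -3.5]
finger_gap: 0.129
t 22.78 pos 0.5032 -0.2802 0.1294 psi 1.5972 tilt 0.0316 gap 0.129 F [-0.8 -0.  -3.5] j6 -2.15
held ctr [ 0.5016 -0.2818  0.0592] [0.0002 0.0003]
```

```bash
python3 -m jog '[[0,0,-0.003,0],[0,0,-0.003,0],[0,0,0,0]]'; python3 -c "
from h import *
st();hc((.5018,-.2815))
im=grab_frame('scene'); cv2.imwrite('pics/s14.png',im[:,:,::-1])
overlay('pics/s14.png','scene',245,155,65,50,12,'pics/d2.png',[])"
```

```text
time: 23.03
position: [0.5033, -0.2805, 0.1234]
tool_rot: [0.698, 0.716, -0.016, -0.001]
ft_force: [-1.2, 0.6, 1.1]
finger_gap: 0.131
t 23.03 pos 0.5033 -0.2805 0.1234 psi 1.5971 tilt 0.0318 gap 0.131 F [-1.2  0.6  1.1] j6 -2.15
held ctr [ 0.5017 -0.282   0.0532] [0.0001 0.0005]
```

View pics/d2.png

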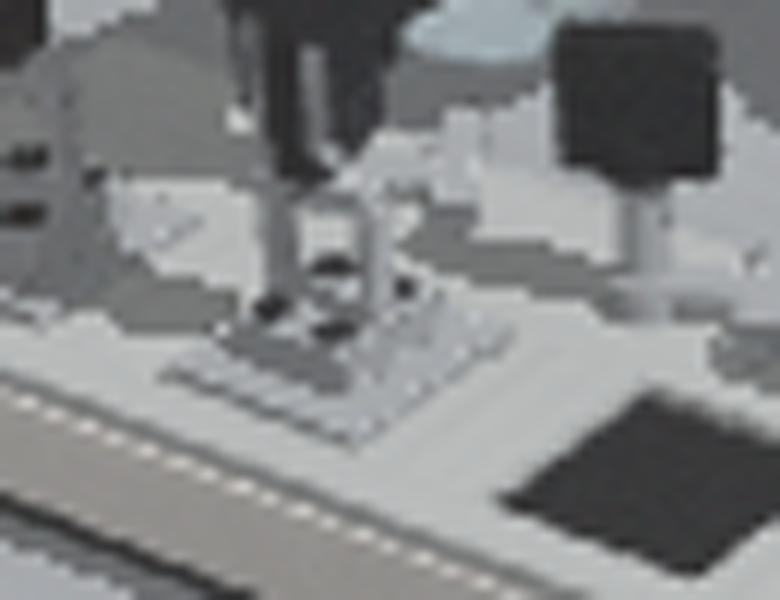

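```bash
python3 -m jog '[[0,0,-0.0005,0],[0,0,0,0],[0,0,0,0],[0,0,0,0],[0,0,0,0],[0,0,0,0],[0,0,0,0]]' 0.35; python3 -c "
from h import *
st()"; python3 -m jog '[[0,0,0.01,0],[0,0,0.02,0],[0,0,0.025,0],[0,0,0.025,0],[0,0,0.02,0],[0,0,0.01,0],[0,0,0,0]]'; python3 -c "
from h import *
st([.6363,.1914,.24,2.305])"
```

```text
time: 23.67
position: [0.5045, -0.2812, 0.1249]
tool_rot: [0.698, 0.716, -0.015, 0.002]
ft_force: [-0.0, -0.4, -1.0]
finger_gap: 0.65
t 23.67 pos 0.5045 -0.2812 0.1249 psi 1.5971 tilt 0.0310 gap 0.650 F [-0.  -0.4 -1. ] j6 -2.15
time: 24.25
position: [0.5029, -0.2802, 0.2422]
tool_rot: [0.698, 0.716, -0.016, 0.001]
ft_force: [0.1, 0.4, 0.2]
finger_gap: 0.651
t 24.25 pos 0.5029 -0.2802 0.2422 psi 1.5972 tilt 0.0312 gap 0.651 F [0.1 0.4 0.2] j6 -2.16
delta [ 0.1334  0.4716 -0.0022] turn 0.7078
```

```bash
python3 -m jog '[[0.003,0.012,0,0.02],[0.0067,0.0236,0,0.036],[0.0067,0.0236,0,0.036],[0.0067,0.0236,0,0.036],[0.0067,0.0236,0,0.036],[0.0067,0.0236,0,0.036],[0.0067,0.0236,0,0.036],[0.0067,0.0236,0,0.036],[0.0067,0.0236,0,0.036],[0.0067,0.0236,0,0.036],[0.0067,0.0236,0,0.036],[0.0067,0.0236,0,0.036],[0.0067,0.0236,0,0.036],[0.0067,0.0236,0,0.036],[0.0067,0.0236,0,0.036],[0.0067,0.0236,0,0.036],[0.0067,0.0236,0,0.036],[0.0067,0.0236,0,0.036],[0,0,0,0],[0,0,0,0]]'; python3 -c "
from h import *
st([.6363,.1914,.24,2.305])"
```

```text
time: 25.92
position: [0.6092, 0.1714, 0.208]
tool_rot: [0.414, 0.91, -0.027, -0.015]
ft_force: [1.1, -0.3, 0.3]
finger_gap: 0.65
t 25.92 pos 0.6092 0.1714 0.2080 psi 2.2862 tilt 0.0619 gap 0.650 F [ 1.1 -0.3  0.3] j6 -2.06
delta [0.0271 0.02   0.032 ] turn 0.0188
```

```bash
cat >> h.py <<'E'
def tz():
    s=state();R=Rn.from_quat(s['tool_rot']).as_matrix(); p=s['position'];a=np.arctan2(p[1],p[0]);z=R[:,2]
    print("toolz world",np.round(z[:2],4),"radial %.4f tang %.4f"%(z[0]*np.cos(a)+z[1]*np.sin(a),-z[0]*np.sin(a)+z[1]*np.cos(a)),"tool frame",np.round((R.T@[0,0,-1])[:2],4))
E
python3 -c "
from h import *
tz()"; python3 -m jog '[[0,0,0.01,0],[0,0,0.01,0],[0,0,0.01,0],[0,0,0,0],[0,0,0,0]]';  python3 -c "
from h import *
st([.6363,.1914,.24,2.305]); tz()"
```

```text
toolz world [-0.0497 -0.0369] radial -0.0578 tang -0.0220 tool frame [-0.0048  0.0617]
time: 26.33
position: [0.6076, 0.1697, 0.2394]
tool_rot: [0.415, 0.909, -0.028, -0.016]
ft_force: [0.3, 0.2, 0.1]
finger_gap: 0.65
t 26.33 pos 0.6076 0.1697 0.2394 psi 2.2843 tilt 0.0655 gap 0.650 F [0.3 0.2 0.1] j6 -2.07
delta [0.0287 0.0217 0.0006] turn 0.0207
toolz world [-0.0534 -0.0379] radial -0.0617 tang -0.0221 tool frame [-0.0063  0.0652]
```

```bash
python3 -m jog '[[-0.024,-0.0067,0,0],[-0.024,-0.0067,0,0],[-0.024,-0.0067,0,0],[-0.024,-0.0067,0,0],[0,0,0,0],[0,0,0,0]]';  python3 -c "
from h import *
st([.6363,.1914,.24,2.305]); tz()"; python3 -m jog '[[0,0.024,0,0],[0,0.024,0,0],[0,0.024,0,0],[0,0,0,0],[0,0,0,0]]';  python3 -c "
from h import *
st([.6363,.1914,.24,2.305]); tz()"
```

```text
time: 26.83
position: [0.5081, 0.1386, 0.2376]
tool_rot: [0.418, 0.908, -0.029, -0.017]
ft_force: [1.2, -0.7, 0.1]
finger_gap: 0.648
t 26.83 pos 0.5081 0.1386 0.2376 psi 2.2784 tilt 0.0662 gap 0.648 F [ 1.2 -0.7  0.1] j6 -2.07
delta [0.1282 0.0528 0.0024] turn 0.0266
toolz world [-0.0541 -0.038 ] radial -0.0622 tang -0.0225 tool frame [-0.0063  0.0658]
time: 27.25
position: [0.5116, 0.2119, 0.2395]
tool_rot: [0.421, 0.907, -0.027, -0.015]
ft_force: [0.1, -0.8, 0.0]
finger_gap: 0.653
t 27.25 pos 0.5116 0.2119 0.2395 psi 2.2729 tilt 0.0614 gap 0.653 F [ 0.1 -0.8  0. ] j6 -1.94
delta [ 0.1247 -0.0205  0.0005] turn 0.0321
toolz world [-0.0491 -0.0367] radial -0.0594 tang -0.0151 tool frame [-0.0037  0.0612]
```

```bash
python3 -m jog '[[0,0,0,-0.05],[0,0,0,-0.05],[0,0,0,-0.05],[0,0,0,-0.05],[0,0,0,-0.05],[0,0,0,-0.05],[0,0,0,-0.05],[0,0,0,-0.05],[0,0,0,0],[0,0,0,0]]';  python3 -c "
from h import *
st([.6363,.1914,.24,2.305]); tz()"; python3 -m jog '[[0,0,0,0.05],[0,0,0,0.05],[0,0,0,0.05],[0,0,0,0.05],[0,0,0,0.05],[0,0,0,0.05],[0,0,0,0.05],[0,0,0,0.05],[0,0,0,0],[0,0,0,0]]';  python3 -c "
from h import *
st([.6363,.1914,.24,2.305]); tz()"
```

```text
time: 28.08
position: [0.5181, 0.2052, 0.2397]
tool_rot: [0.603, 0.797, -0.023, -0.018]
ft_force: [-0.4, -0.7, -0.5]
finger_gap: 0.649
t 28.08 pos 0.5181 0.2052 0.2397 psi 1.8467 tilt 0.0592 gap 0.649 F [-0.4 -0.7 -0.5] j6 -1.54
delta [ 0.1182 -0.0138  0.0003] turn 0.4583
toolz world [-0.0573 -0.0148] radial -0.0587 tang 0.0074 tool frame [-0.0014  0.0591]
time: 28.92
position: [0.5211, 0.2012, 0.2399]
tool_rot: [0.419, 0.907, -0.027, -0.012]
ft_force: [0.6, 0.9, -0.6]
finger_gap: 0.651
t 28.92 pos 0.5211 0.2012 0.2399 psi 2.2757 tilt 0.0586 gap 0.651 F [ 0.6  0.9 -0.6] j6 -1.97
delta [ 1.152e-01 -9.800e-03  1.000e-04] turn 0.0293
toolz world [-0.0448 -0.0377] radial -0.0553 tang -0.0190 tool frame [-0.0003  0.0585]
```

```bash
python3 -m jog '[[0,-0.024,0,0],[0,-0.024,0,0],[0,-0.024,0,0],[0,-0.024,0,0],[0,-0.024,0,0],[0,-0.024,0,0],[0,0,0,0],[0,0,0,0]]';  python3 -c "
from h import *
st([.6363,.1914,.24,2.305]); tz()"; python3 -m jog '[[0,0.024,0,0],[0,0.024,0,0],[0,0.024,0,0],[0,0.024,0,0],[0,0.024,0,0],[0,0.024,0,0],[0,0,0,0],[0,0,0,0]]';  python3 -c "
from h import *
st([.6363,.1914,.24,2.305]); tz()"
```

```text
time: 29.58
position: [0.5208, 0.0506, 0.2398]
tool_rot: [0.422, 0.906, -0.026, -0.012]
ft_force: [-0.4, 0.2, 0.1]
finger_gap: 0.647
t 29.58 pos 0.5208 0.0506 0.2398 psi 2.2700 tilt 0.0583 gap 0.647 F [-0.4  0.2  0.1] j6 -2.23
delta [0.1155 0.1408 0.0002] turn 0.0350
toolz world [-0.0445 -0.0376] radial -0.0480 tang -0.0331 tool frame [0.0001 0.0583]
time: 30.25
position: [0.5194, 0.2052, 0.2398]
tool_rot: [0.423, 0.905, -0.026, -0.012]
ft_force: [-0.1, -0.2, 0.1]
finger_gap: 0.654
t 30.25 pos 0.5194 0.2052 0.2398 psi 2.2668 tilt 0.0575 gap 0.654 F [-0.1 -0.2  0.1] j6 -1.95
delta [ 0.1169 -0.0138  0.0002] turn 0.0382
toolz world [-0.0444 -0.0365] radial -0.0547 tang -0.0176 tool frame [-0.0005  0.0574]
```

```bash
python3 -m jog '[[0,-0.024,0,0.04],[0,-0.024,0,0.04],[0,-0.024,0,0.04],[0,-0.024,0,0.04],[0,-0.024,0,0.04],[0,-0.024,0,0.04],[0,0,0,0],[0,0,0,0]]';  python3 -c "
from h import *
st([.6363,.1914,.24,2.305]); tz()"; python3 -m jog '[[0,0.024,0,-0.04],[0,0.024,0,-0.04],[0,0.024,0,-0.04],[0,0.024,0,-0.04],[0,0.024,0,-0.04],[0,0.024,0,-0.04],[0,0,0,0],[0,0,0,0]]';  python3 -c "
from h import *
st([.6363,.1914,.24,2.305]); tz()"
```

```text
time: 30.92
position: [0.5174, 0.0548, 0.2393]
tool_rot: [0.306, 0.952, -0.028, -0.009]
ft_force: [0.0, 1.2, -0.1]
finger_gap: 0.648
t 30.92 pos 0.5174 0.0548 0.2393 psi 2.5189 tilt 0.0588 gap 0.648 F [ 0.   1.2 -0.1] j6 -2.47
delta [0.1189 0.1366 0.0007] turn -0.2139
toolz world [-0.0348 -0.0474] radial -0.0396 tang -0.0434 tool frame [-0.0007  0.0588]
time: 31.58
position: [0.5156, 0.2077, 0.2394]
tool_rot: [0.427, 0.904, -0.026, -0.013]
ft_force: [-0.8, -0.7, 0.8]
finger_gap: 0.647
t 31.58 pos 0.5156 0.2077 0.2394 psi 2.2599 tilt 0.0586 gap 0.647 F [-0.8 -0.7  0.8] j6 -1.94
delta [ 0.1207 -0.0163  0.0006] turn 0.0451
toolz world [-0.0457 -0.0367] radial -0.0561 tang -0.0169 tool frame [-0.0008  0.0586]
```

```bash
python3 -m jog '[[0.012,0,0,0.01],[0.02,0,0,0.01],[0.02,0,0,0.01],[0.02,0,0,0.01],[0.02,0,0,0],[0.01,0,0,0],[0,0,0,0],[0,0,0,0]]';  python3 -c "
from h import *
st([.6363,.1914,.24,2.305]); tz(); print(state()['joint_pos'])"
```

```text
time: 32.25
position: [0.621, 0.205, 0.2393]
tool_rot: [0.407, 0.913, -0.027, -0.012]
ft_force: [-0.2, -0.7, 0.0]
finger_gap: 0.647
t 32.25 pos 0.6210 0.2050 0.2393 psi 2.3030 tilt 0.0598 gap 0.647 F [-0.2 -0.7  0. ] j6 -2.04
delta [ 0.0153 -0.0136  0.0007] turn 0.0020
toolz world [-0.0449 -0.0394] radial -0.0550 tang -0.0234 tool frame [-0.0007  0.0597]
[ 0.27354721  0.47328207  0.88935733 -0.02676497  1.83276943 -2.03571488]
```

```bash
python3 -m jog '[[0,-0.024,0,-0.036],[0,-0.024,0,-0.036],[0,-0.024,0,-0.036],[0,-0.024,0,-0.036],[0,-0.024,0,-0.036],[0,-0.024,0,-0.036],[0,0,0,0],[0,0,0,0]]';  python3 -c "
from h import *
st([.6363,.1914,.24,2.305]); tz()";python3 -m jog '[[0,0.024,0,0.036],[0,0.024,0,0.036],[0,0.024,0,0.036],[0,0.024,0,0.036],[0,0.024,0,0.036],[0,0.024,0,0.036],[0,0,0,0],[0,0,0,0]]';  python3 -c "
from h import *
st([.6363,.1914,.24,2.305]); tz()"
```

```text
time: 32.92
position: [0.614, 0.0555, 0.2404]
tool_rot: [0.506, 0.862, -0.026, -0.016]
ft_force: [0.3, 0.5, -0.6]
finger_gap: 0.651
t 32.92 pos 0.6140 0.0555 0.2404 psi 2.0800 tilt 0.0602 gap 0.651 F [ 0.3  0.5 -0.6] j6 -2.04
delta [ 0.0223  0.1359 -0.0004] turn 0.2250
toolz world [-0.0532 -0.0282] radial -0.0555 tang -0.0233 tool frame [-0.0013  0.0602]
time: 33.58
position: [0.6082, 0.211, 0.2424]
tool_rot: [0.402, 0.915, -0.026, -0.012]
ft_force: [0.0, 0.4, -0.0]
finger_gap: 0.653
t 33.58 pos 0.6082 0.2110 0.2424 psi 2.3142 tilt 0.0581 gap 0.653 F [ 0.   0.4 -0. ] j6 -2.03
delta [ 0.0281 -0.0196 -0.0024] turn -0.0092
toolz world [-0.0438 -0.0382] radial -0.0539 tang -0.0217 tool frame [-0.0016  0.0581]
```

```bash
python3 -m jog '[[0.012,-0.008,0,-0.005],[0.012,-0.01,-0.01,-0.004],[0.004,-0.002,-0.02,0],[0,0,-0.015,0],[0,0,-0.005,0],[0,0,0,0],[0,0,0,0]]';  python3 -c "
from h import *
st([.6355,.1907,.147,2.305]); tz()
im=grab_frame('scene'); cv2.imwrite('pics/s15.png',im[:,:,::-1])
im=grab_frame('top'); cv2.imwrite('pics/t15.png',im[:,:,::-1])
crop('pics/s15.png',310,130,160,120,5,'pics/c2.png');crop('pics/t15.png',150,110,160,120,5,'pics/c1.png')"
```

```text
time: 34.17
position: [0.6371, 0.1868, 0.1894]
tool_rot: [0.407, 0.913, -0.026, -0.012]
ft_force: [0.2, 0.1, 0.4]
finger_gap: 0.65
t 34.17 pos 0.6371 0.1868 0.1894 psi 2.3027 tilt 0.0581 gap 0.650 F [0.2 0.1 0.4] j6 -2.07
delta [-0.0016  0.0039 -0.0424] turn 0.0023
toolz world [-0.0438 -0.038 ] radial -0.0528 tang -0.0242 tool frame [-0.001  0.058]
```

View pics/c2.png

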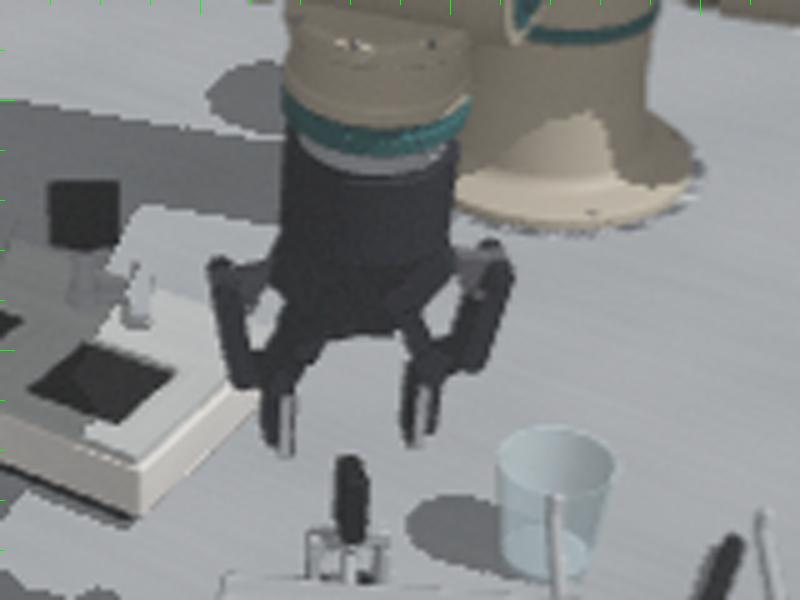

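View pics/c1.png

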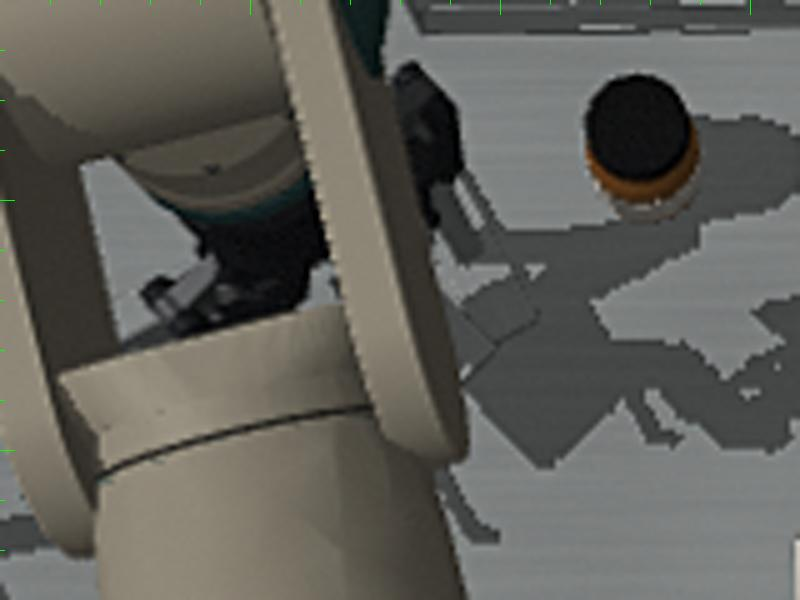

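```bash
python3 -m jog '[[-0.001,0.003,-0.005,0],[0,0,-0.01,0],[0,0,-0.01,0],[0,0,-0.01,0],[0,0,-0.005,0],[0,0,0,0],[0,0,0,0]]';  python3 -c "
from h import *
st([.6355,.1907,.147,2.305]); tz()
im=grab_frame('scene'); cv2.imwrite('pics/s16.png',im[:,:,::-1])
crop('pics/s16.png',310,130,160,120,5,'pics/c2.png')"
```

```text
time: 34.85
position: [0.6362, 0.1912, 0.1481]
tool_rot: [0.406, 0.913, -0.025, -0.01]
ft_force: [0.7, -0.3, 0.3]
finger_gap: 0.652
t 34.85 pos 0.6362 0.1912 0.1481 psi 2.3042 tilt 0.0538 gap 0.652 F [ 0.7 -0.3  0.3] j6 -2.06
delta [-0.0007 -0.0005 -0.0011] turn 0.0008
toolz world [-0.0392 -0.0368] radial -0.0482 tang -0.0240 tool frame [0.0011 0.0538]
```

View pics/c2.png

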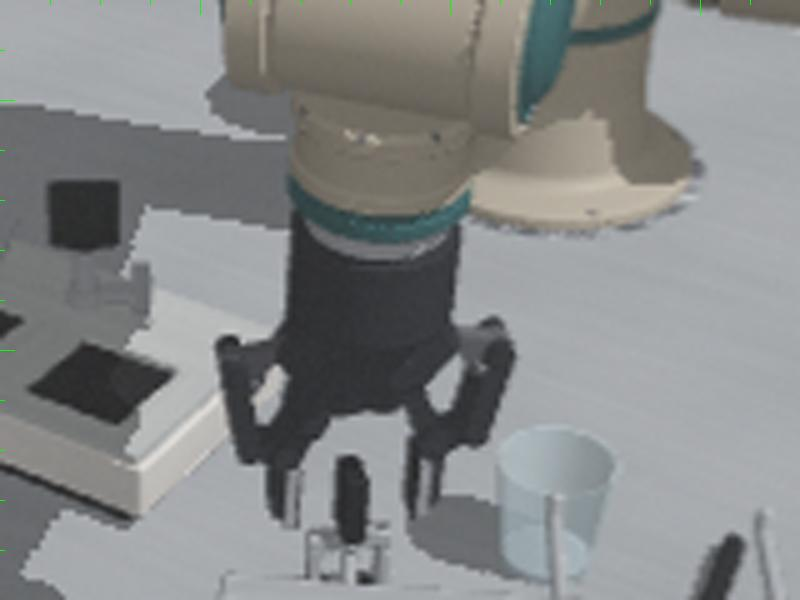

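Centred; close and lift.

```bash
python3 -m jog '[[0,0,0,0],[0,0,0,0],[0,0,0,0],[0,0,0,0],[0,0,0,0],[0,0,0,0],[0,0,0,0],[0,0,0,0],[0,0,0,0],[0,0,0,0]]' 1; python3 -c "
from h import *
st(); tz()
s=state(); R=Rn.from_quat(s['tool_rot']).as_matrix(); psi=np.arctan2(R[1,0],R[0,0])
B=Rn.from_euler('z',psi-np.pi/2).as_matrix(); g=s['position']-.019*R[:,2]; o=np.array([g[0],g[1],.078])
np.savez('rel.npz',Rr=R.T@B,o=R.T@(o-s['position']),t=0); print(o)"; python3 -m jog '[[0,0,0.005,0],[0,0,0.005,0],[0,0,0.005,0],[0,0,0.005,0],[0,0,0,0],[0,0,0,0]]'; python3 -c "
from h import *
st(); tz()
im=grab_frame('scene'); cv2.imwrite('pics/s17.png',im[:,:,::-1])
crop('pics/s17.png',310,130,160,120,5,'pics/c2.png')"
```

```text
time: 35.73
position: [0.6368, 0.1913, 0.1496]
tool_rot: [0.407, 0.913, -0.024, -0.01]
ft_force: [0.3, 0.7, -1.2]
finger_gap: 0.131
t 35.73 pos 0.6368 0.1913 0.1496 psi 2.3041 tilt 0.0519 gap 0.131 F [ 0.3  0.7 -1.2] j6 -2.06
toolz world [-0.0371 -0.0361] radial -0.0460 tang -0.0239 tool frame [0.002  0.0518]
[0.63754046 0.19200566 0.078     ]
time: 36.23
position: [0.6365, 0.1912, 0.1712]
tool_rot: [0.407, 0.913, -0.024, -0.01]
ft_force: [0.9, 0.1, -2.1]
finger_gap: 0.124
t 36.23 pos 0.6365 0.1912 0.1712 psi 2.3040 tilt 0.0530 gap 0.124 F [ 0.9  0.1 -2.1] j6 -2.06
toolz world [-0.0383 -0.0365] radial -0.0472 tang -0.0240 tool frame [0.0015 0.0529]
```

View pics/c2.png

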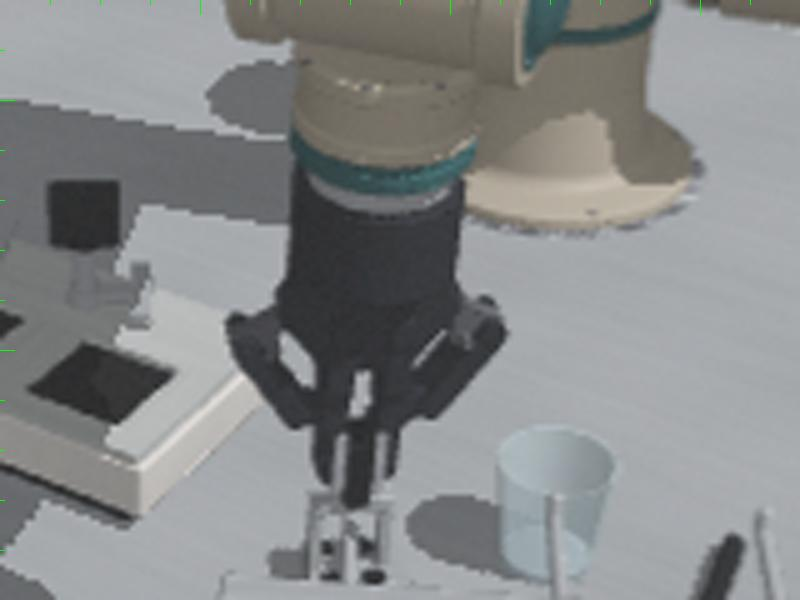

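```bash
python3 -m jog '[[-0.009,-0.0048,-0.001,0],[-0.009,-0.0048,0,0],[-0.009,-0.0048,0,0],[-0.009,-0.0048,0,0],[0,0,0,0]]'; python3 -c "
from h import *
st([.6365-.106,.1912-.0565,.1696,2.304])"
```

```text
time: 36.7
position: [0.5991, 0.1714, 0.1689]
tool_rot: [0.406, 0.913, -0.025, -0.011]
ft_force: [0.7, 0.3, -2.4]
finger_gap: 0.13
t 36.70 pos 0.5991 0.1714 0.1689 psi 2.3043 tilt 0.0539 gap 0.130 F [ 0.7  0.3 -2.4] j6 -2.07
delta [-0.0686 -0.0367  0.0007] turn -0.0003
```

```bash
python3 -m jog '[[-0.009,-0.0048,0.001,0],[-0.009,-0.0048,0,0],[-0.009,-0.0048,0,0],[-0.009,-0.0048,0,0],[-0.009,-0.0048,0,0],[-0.009,-0.0048,0,0],[-0.009,-0.0048,0,0],[-0.009,-0.0048,0,0],[0,0,0,0]]'; python3 -m jog '[[0,0,0.01,0],[0,0,0.02,0],[0,0,0.02,0],[0,0,0.02,0],[0,0,0.01,0],[0,0,0,0]]'; python3 -c "
from h import *
st([.499,-.169,.25,1.596]); tz()"
```

```text
time: 37.45
position: [0.5264, 0.1329, 0.1692]
tool_rot: [0.406, 0.913, -0.024, -0.01]
ft_force: [0.3, 0.4, -2.6]
finger_gap: 0.136
time: 37.95
position: [0.5284, 0.1344, 0.2549]
tool_rot: [0.406, 0.914, -0.024, -0.01]
ft_force: [0.2, 0.5, -2.2]
finger_gap: 0.129
t 37.95 pos 0.5284 0.1344 0.2549 psi 2.3051 tilt 0.0518 gap 0.129 F [ 0.2  0.5 -2.2] j6 -2.12
delta [-0.0294 -0.3034 -0.0049] turn -0.7091
toolz world [-0.0378 -0.0353] radial -0.0454 tang -0.0249 tool frame [0.0008 0.0517]
```

```bash
python3 -m jog '[[-0.002,-0.02,0,-0.05],[-0.002,-0.02,0,-0.05],[-0.002,-0.02,0,-0.05],[-0.002,-0.02,0,-0.05],[-0.002,-0.02,0,-0.05],[-0.002,-0.02,0,-0.05],[-0.002,-0.02,0,-0.05],[0,0,0,0],[0,0,0,0]]'; python3 -c "
from h import *
st([.499,-.169,.25,1.596]); tz()";  python3 -m jog '[[-0.002,-0.02,0,-0.05],[-0.002,-0.02,0,-0.05],[-0.002,-0.02,0,-0.05],[-0.002,-0.02,0,-0.05],[-0.002,-0.02,0,-0.05],[-0.002,-0.02,0,-0.05],[0,-0.01,0,-0.03],[0,0,0,0],[0,0,0,0]]'; python3 -c "
from h import *
st([.499,-.169,.25,1.596]); tz()"
```

```text
time: 38.7
position: [0.5151, -0.0093, 0.2492]
tool_rot: [0.564, 0.825, -0.022, -0.016]
ft_force: [0.0, -0.8, -1.4]
finger_gap: 0.131
t 38.70 pos 0.5151 -0.0093 0.2492 psi 1.9419 tilt 0.0555 gap 0.131 F [ 0.  -0.8 -1.4] j6 -2.02
delta [-0.0161 -0.1597  0.0008] turn -0.3459
toolz world [-0.0523 -0.0185] radial -0.0519 tang -0.0194 tool frame [-0.0018  0.0554]
time: 39.45
position: [0.5045, -0.1375, 0.244]
tool_rot: [0.692, 0.721, -0.019, -0.023]
ft_force: [-0.7, -0.6, -2.3]
finger_gap: 0.13
t 39.45 pos 0.5045 -0.1375 0.2440 psi 1.6120 tilt 0.0605 gap 0.130 F [-0.7 -0.6 -2.3] j6 -1.94
delta [-0.0055 -0.0315  0.006 ] turn -0.0160
toolz world [-0.0603  0.0045] radial -0.0594 tang -0.0115 tool frame [-0.007   0.0601]
```

```bash
cat >> h.py <<'E'
def heldr():
    q=np.load('rel.npz'); s=state();R=Rn.from_quat(s['tool_rot']).as_matrix()
    return PL@(R@q['Rr']).T+s['position']+R@q['o']
def hcr(t):
    P=heldr(); c=P[:4].mean(0); B=P[2]-P[1]; z=np.cross(B,P[2]-P[3]); z/=np.linalg.norm(z)
    print("ctr",np.round(c,4),"need",np.round(np.array(t)-c[:2],4),"yaw %.4f tilt %.4f"%(np.arctan2(B[1],B[0]),np.arccos(min(1,abs(z[2])))))
E
python3 -m jog '[[-0.002,-0.012,-0.01,-0.01],[-0.002,-0.016,-0.02,-0.006],[0,0,-0.02,0],[0,0,-0.02,0],[0,0,-0.02,0],[0,0,-0.01,0],[0,0,0,0],[0,0,0,0]]';python3 -c "
from h import *
st([.499,-.169,.14,1.596]); tz();hcr((.499,-.1695))"
```

```text
time: 40.12
position: [0.5005, -0.1624, 0.1365]
tool_rot: [0.693, 0.72, -0.019, -0.024]
ft_force: [0.4, -0.0, -1.9]
finger_gap: 0.131
t 40.12 pos 0.5005 -0.1624 0.1365 psi 1.6091 tilt 0.0601 gap 0.131 F [ 0.4 -0.  -1.9] j6 -1.98
delta [-0.0015 -0.0066  0.0035] turn -0.0131
toolz world [-0.0598  0.0057] radial -0.0587 tang -0.0130 tool frame [-0.008   0.0595]
ctr [ 0.5009 -0.1617  0.0649] need [-0.0019 -0.0078] yaw 0.0384 tilt 0.0127
```

```bash
python3 -m jog '[[-0.001,-0.004,0.002,-0.006],[-0.001,-0.003,0,-0.006],[0,0,0,0],[0,0,0,0]]';python3 -c "
from h import *
st([.499,-.169,.14,1.596]); tz();hcr((.499,-.1695))
for n in('scene','top'): 
    im=grab_frame(n); cv2.imwrite(f'pics/{n}18.png',im[:,:,::-1])
P=heldr()
g=[(P[4:],(0,0,255)),(nestpts(1)[:4],(0,255,0))]
overlay('pics/top18.png','top',350,205,75,50,10,'pics/d1.png',g); overlay('pics/scene18.png','scene',270,165,65,50,12,'pics/d2.png',g)"
```

```text
time: 40.45
position: [0.5, -0.1704, 0.1425]
tool_rot: [0.697, 0.716, -0.017, -0.021]
ft_force: [-0.4, 0.9, -3.0]
finger_gap: 0.133
t 40.45 pos 0.5000 -0.1704 0.1425 psi 1.5975 tilt 0.0546 gap 0.133 F [-0.4  0.9 -3. ] j6 -1.99
delta [-0.001   0.0014 -0.0025] turn -0.0015
toolz world [-0.0544  0.0042] radial -0.0528 tang -0.0136 tool frame [-0.0056  0.0543]
ctr [ 0.5008 -0.1698  0.0709] need [-0.0018  0.0003] yaw 0.0267 tilt 0.0080
```

View pics/d1.png

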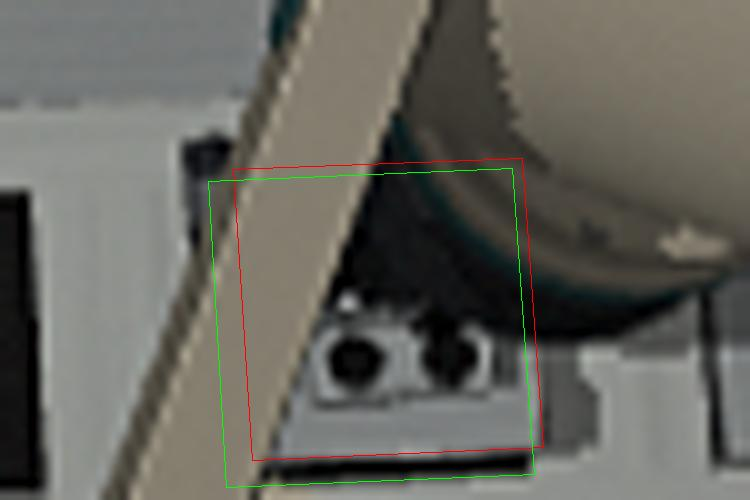

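View pics/d2.png

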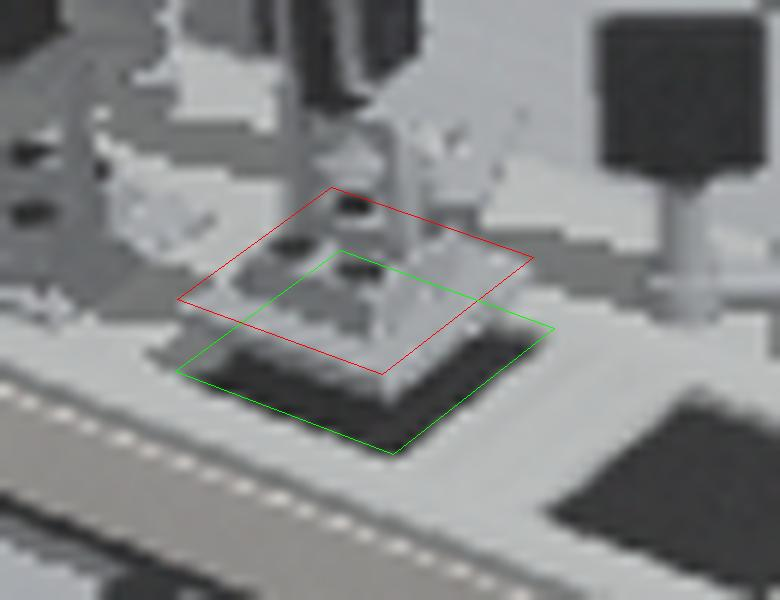

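```bash
python3 -m jog '[[-0.0015,0,-0.004,0],[0,0,-0.004,0],[0,0,-0.004,0],[0,0,0,0]]';python3 -c "
from h import *
st();hcr((.499,-.1695))"
```

```text
time: 40.88
position: [0.4985, -0.1702, 0.1296]
tool_rot: [0.697, 0.716, -0.017, -0.021]
ft_force: [0.1, -0.4, -3.4]
finger_gap: 0.127
t 40.88 pos 0.4985 -0.1702 0.1296 psi 1.5978 tilt 0.0537 gap 0.127 F [ 0.1 -0.4 -3.4] j6 -1.99
ctr [ 0.4993 -0.1696  0.058 ] need [-0.0003  0.0001] yaw 0.0270 tilt 0.0075
```

```bash
python3 -m jog '[[0,0,-0.003,0],[0,0,-0.003,0],[0,0,0,0]]';python3 -c "
from h import *
st();hcr((.499,-.1695))"; python3 -m jog '[[0,0,-0.001,0],[0,0,0,0]]';python3 -c "
from h import *
st();hcr((.499,-.1695))
im=grab_frame('scene'); cv2.imwrite('pics/s19.png',im[:,:,::-1])
overlay('pics/s19.png','scene',270,165,65,50,12,'pics/d2.png',[])"
```

```text
time: 41.13
position: [0.4982, -0.17, 0.1223]
tool_rot: [0.697, 0.716, -0.017, -0.021]
ft_force: [-0.3, 1.0, -1.7]
finger_gap: 0.136
t 41.13 pos 0.4982 -0.1700 0.1223 psi 1.5980 tilt 0.0548 gap 0.136 F [-0.3  1.  -1.7] j6 -1.99
ctr [ 0.499  -0.1694  0.0507] need [ 0.     -0.0001] yaw 0.0272 tilt 0.0083
time: 41.3
position: [0.4985, -0.1699, 0.1221]
tool_rot: [0.697, 0.717, -0.017, -0.021]
ft_force: [-0.0, 0.6, -2.6]
finger_gap: 0.131
t 41.30 pos 0.4985 -0.1699 0.1221 psi 1.5982 tilt 0.0540 gap 0.131 F [-0.   0.6 -2.6] j6 -1.99
ctr [ 0.4994 -0.1693  0.0505] need [-0.0004 -0.0002] yaw 0.0274 tilt 0.0080
```

View pics/d2.png

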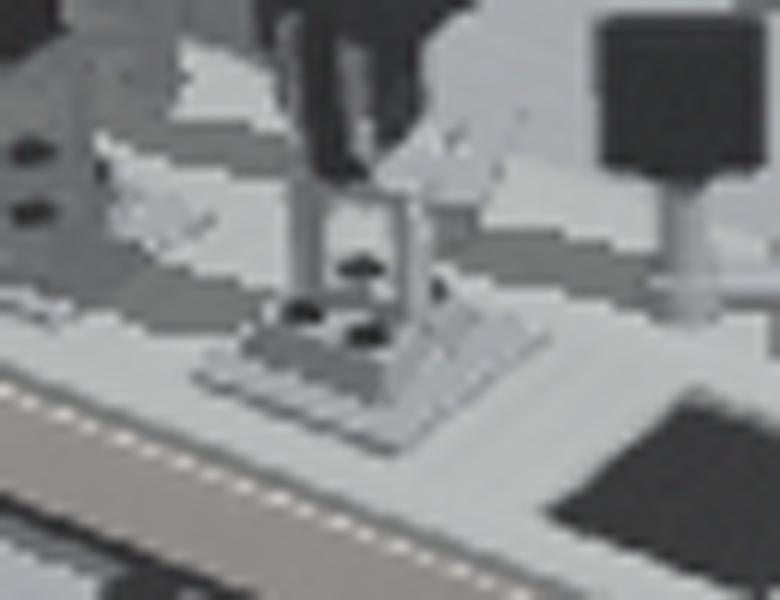

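```bash
python3 -m jog '[[0,0,-0.0005,0],[0,0,0,0],[0,0,0,0],[0,0,0,0],[0,0,0,0],[0,0,0,0],[0,0,0,0]]' 0.35; python3 -m jog '[[0,0,0.01,0],[0,0,0.02,0],[0,0,0.025,0],[0,0,0.025,0],[0,0,0.02,0],[0,0.02,0.01,0],[0,0.02,0,0],[0,0.02,0,0],[0,0.02,0,0],[0,0.02,0,0],[0,0.02,0,0],[0,0.02,0,0],[0,0.02,0,0],[0,0.02,0,0],[0,0.02,0,0],[0,0.02,0,0],[0,0,0,0]]'; python3 -c "
from h import *
st(); tz()
for n in('scene','top'): 
    im=grab_frame(n); cv2.imwrite(f'pics/{n}20.png',im[:,:,::-1])
crop('pics/top20.png',290,130,250,170,3,'pics/c1.png');crop('pics/scene20.png',210,130,170,130,4,'pics/c2.png')"
```

```text
time: 41.93
position: [0.4995, -0.1704, 0.123]
tool_rot: [0.697, 0.716, -0.017, -0.019]
ft_force: [-0.0, -0.7, 0.5]
finger_gap: 0.654
time: 43.35
position: [0.4969, 0.0589, 0.2535]
tool_rot: [0.699, 0.715, -0.013, -0.014]
ft_force: [0.9, 0.3, 0.1]
finger_gap: 0.653
t 43.35 pos 0.4969 0.0589 0.2535 psi 1.5940 tilt 0.0383 gap 0.653 F [0.9 0.3 0.1] j6 -1.55
toolz world [-0.0383  0.0021] radial -0.0378 tang 0.0066 tool frame [-0.003   0.0382]
```

View pics/c1.png

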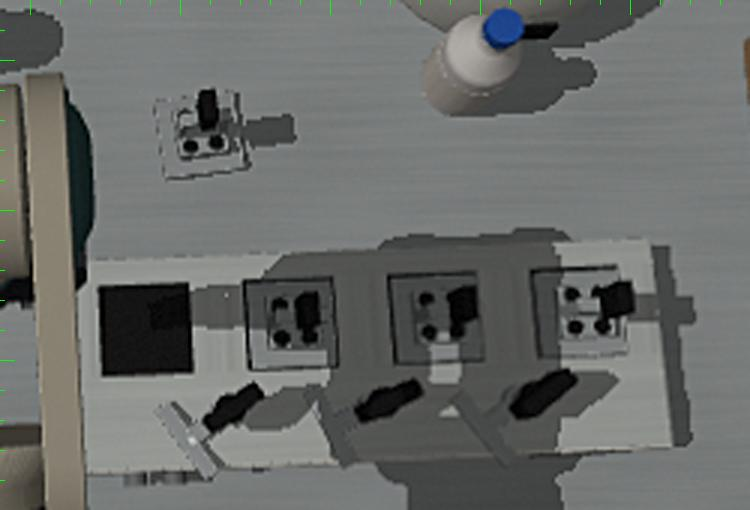

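View pics/c2.png

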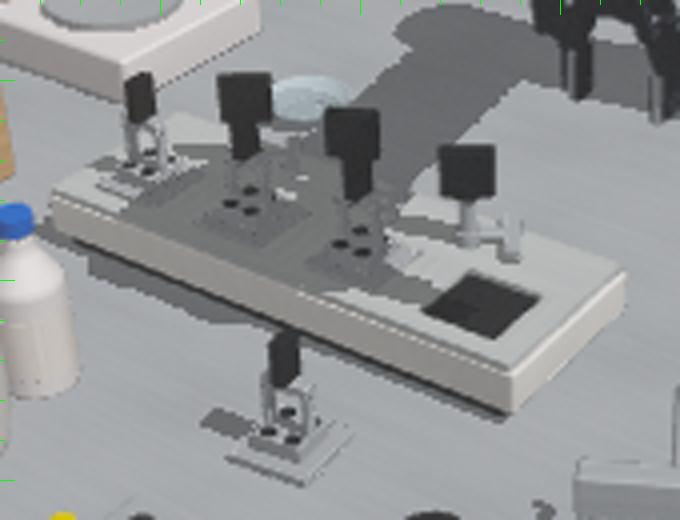

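Run:
```python
from h import *
ims={n:cv2.imread(f"pics/{n}20.png") for n in("top","scene")}
q=lambda x,y:(290+x/3-.5,130+y/3-.5)
loc=np.array([[.033,.033,.004],[-.033,.033,.004],[-.033,-.033,.004],[.033,-.033,.004]])
px=np.array([q(*p) for p in((155,101),(168,180),(248,166),(237,90))])
x,c=fitc(list(zip(loc,px)),0); print(x,c)
x[2]=(x[2]+np.pi)%(2*np.pi)-np.pi
for e in(0,np.pi/2):
    p=[x[0],x[1],x[2]+e]
    f=fit_tab5(ims,p,(0.0,0.0),corn=(loc,px),tmax=.01); print(np.round(f[0],4),f[1])
    crop("pics/top20.png",330,145,60,55,12,f"pics/e{int(e>0)}.png",proj("top",bf(*f[0][:3],carpts(0))))
```

```text
[ 0.66301169 -0.1096493   0.13200083] 0.6071700439732974
[ 0.6621 -0.1084  0.1106 -0.0099 -0.0082 -0.1609  0.5546] 0.32964325432385927
[ 0.6614 -0.1091  1.1034 -0.0088 -0.0063  0.0085 -0.1552] 8.539343826843842
```

View pics/e0.png

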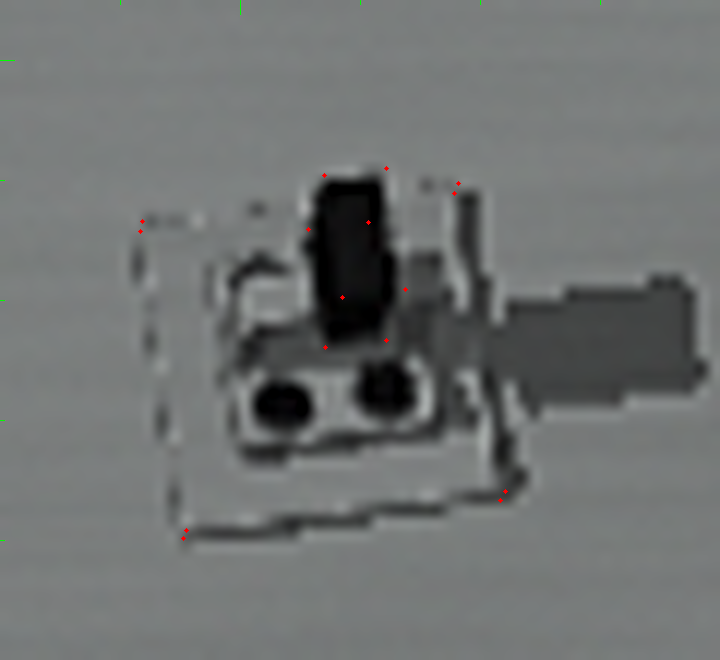

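```bash
python3 -m jog '[[0.01,-0.01,0,0.01],[0.017,-0.017,0,0.01],[0.017,-0.017,0,0.01],[0.017,-0.017,0,0.01],[0.017,-0.017,0,0.01],[0.017,-0.017,0,0.01],[0.017,-0.017,0,0.01],[0.017,-0.017,0,0.01],[0.017,-0.017,0,0.01],[0.01,-0.012,0,0],[0,0,0,0],[0,0,0,0]]'; python3 -c "
from h import *
st([.662,-.1085,.07,1.686]); tz()"
```

```text
time: 44.45
position: [0.6568, -0.1248, 0.2559]
tool_rot: [0.669, 0.743, -0.014, -0.012]
ft_force: [-0.5, 0.5, 0.3]
finger_gap: 0.65
t 44.45 pos 0.6568 -0.1248 0.2559 psi 1.6746 tilt 0.0374 gap 0.650 F [-0.5  0.5  0.3] j6 -1.92
delta [ 0.0052  0.0163 -0.1859] turn 0.0114
toolz world [-0.037  -0.0052] radial -0.0354 tang -0.0120 tool frame [0.0013 0.0373]
```

```bash
python3 -m jog '[[0.003,0.008,-0.01,0.011],[0.002,0.006,-0.02,0],[0,0,-0.02,0],[0,0,-0.02,0],[0,0,-0.02,0],[0,0,-0.02,0],[0,0,-0.01,0],[0,0,0,0],[0,0,0,0]]'; python3 -c "
from h import *
st([.662,-.1085,.07,1.686]); tz()
for n in('scene','top'): 
    im=grab_frame(n); cv2.imwrite(f'pics/{n}21.png',im[:,:,::-1])
crop('pics/top21.png',290,130,150,110,5,'pics/c1.png');crop('pics/scene21.png',220,140,160,120,5,'pics/c2.png')"
```

```text
time: 45.2
position: [0.6577, -0.1027, 0.1309]
tool_rot: [0.662, 0.749, -0.013, -0.012]
ft_force: [0.7, -0.1, 0.0]
finger_gap: 0.646
t 45.20 pos 0.6577 -0.1027 0.1309 psi 1.6939 tilt 0.0354 gap 0.646 F [ 0.7 -0.1  0. ] j6 -1.90
delta [ 0.0043 -0.0058 -0.0609] turn -0.0079
toolz world [-0.0351 -0.0048] radial -0.0339 tang -0.0101 tool frame [0.0004 0.0354]
```

View pics/c2.png

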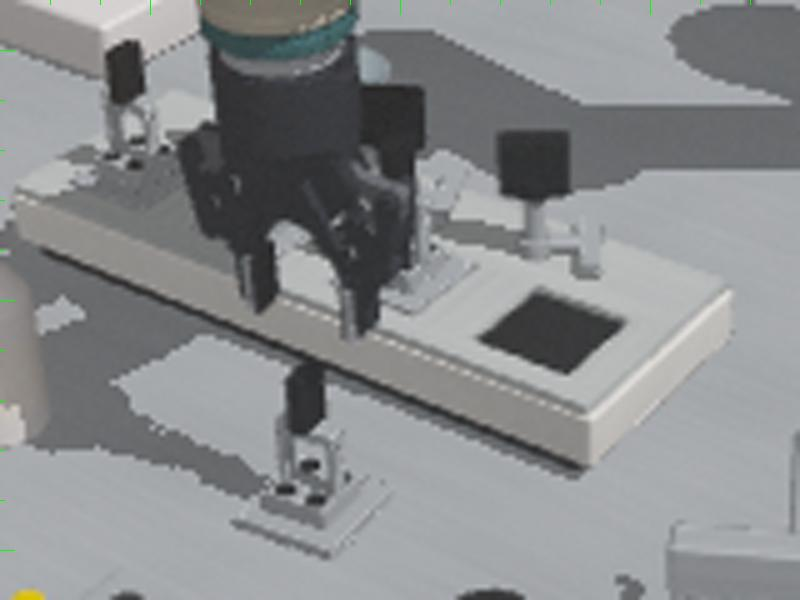

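View pics/c1.png

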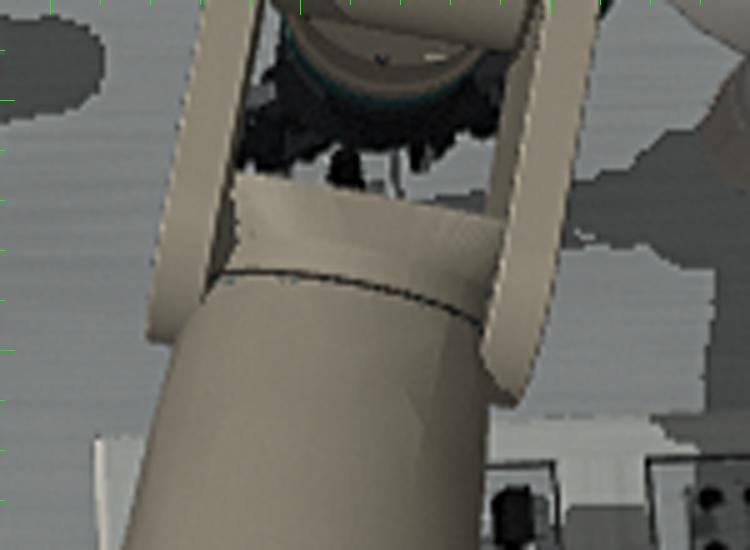

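```bash
python3 -m jog '[[0.004,-0.0055,-0.005,-0.008],[0,0,-0.012,0],[0,0,-0.008,0],[0,0,0,0],[0,0,0,0]]'; python3 -c "
from h import *
st([.6615,-.1085,.07,1.686]); tz()"
```

```text
time: 45.72
position: [0.6645, -0.1099, 0.1088]
tool_rot: [0.666, 0.746, -0.011, -0.008]
ft_force: [0.7, 0.3, 0.6]
finger_gap: 0.649
t 45.72 pos 0.6645 -0.1099 0.1088 psi 1.6842 tilt 0.0268 gap 0.649 F [0.7 0.3 0.6] j6 -1.90
delta [-0.003   0.0014 -0.0388] turn 0.0018
toolz world [-0.026  -0.0066] radial -0.0246 tang -0.0107 tool frame [0.0036 0.0266]
```

```bash
python3 -m jog '[[-0.002,0.001,-0.008,0],[0,0,-0.01,0],[0,0,-0.01,0],[0,0,-0.007,0],[0,0,0,0],[0,0,0,0]]'; python3 -c "
from h import *
st([.6615,-.1085,.07,1.686]); tz()
im=grab_frame('scene'); cv2.imwrite('pics/s22.png',im[:,:,::-1])
crop('pics/s22.png',220,140,160,120,5,'pics/c2.png')"
```

```text
time: 46.22
position: [0.6616, -0.1087, 0.069]
tool_rot: [0.666, 0.746, -0.012, -0.008]
ft_force: [0.7, -0.0, -0.1]
finger_gap: 0.651
t 46.22 pos 0.6616 -0.1087 0.0690 psi 1.6842 tilt 0.0284 gap 0.651 F [ 0.7 -0.  -0.1] j6 -1.90
delta [-0.0001  0.0002  0.001 ] turn 0.0018
toolz world [-0.0277 -0.0062] radial -0.0263 tang -0.0106 tool frame [0.003  0.0282]
```

View pics/c2.png

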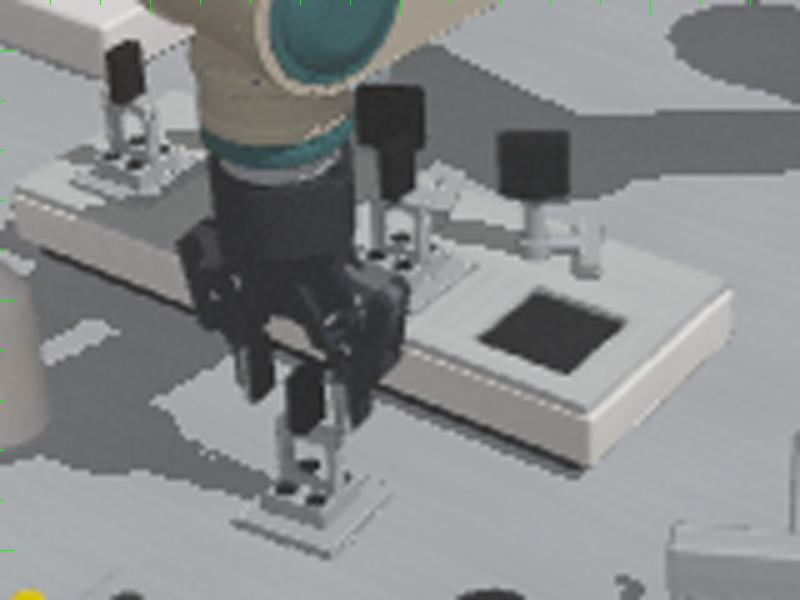

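Tab at (305,400) is between the pads. Close and lift.

```bash
python3 -m jog '[[0,0,0,0],[0,0,0,0],[0,0,0,0],[0,0,0,0],[0,0,0,0],[0,0,0,0],[0,0,0,0],[0,0,0,0],[0,0,0,0],[0,0,0,0]]' 1; python3 -c "
from h import *
st(); tz()
s=state(); R=Rn.from_quat(s['tool_rot']).as_matrix(); psi=np.arctan2(R[1,0],R[0,0])
B=Rn.from_euler('z',psi-np.pi/2).as_matrix(); g=s['position']-.019*R[:,2]
u=np.array([np.cos(psi),np.sin(psi)]); e=np.array([.662,-.1087]); o2=e+u*np.dot(g[:2]-e,u)
o=np.array([*o2,0]); print('grasp',g,'origin',o)
np.savez('rel.npz',Rr=R.T@B,o=R.T@(o-s['position']))"; python3 -m jog '[[0,0,0.01,0],[0,0,0.02,0],[0,0,0.02,0],[0,0,0.02,0],[0,0,0.02,0],[0,0,0.02,0],[0,0,0.02,0],[0,0,0.02,0],[0,0,0.01,0],[0,0,0,0]]'; python3 -c "
from h import *
st([.4963,-.057,.24,1.596]); tz();hcr((.4963,-.0575))"
```

```text
time: 47.1
position: [0.662, -0.1086, 0.0701]
tool_rot: [0.666, 0.746, -0.011, -0.008]
ft_force: [0.6, 0.1, -2.1]
finger_gap: 0.135
t 47.10 pos 0.6620 -0.1086 0.0701 psi 1.6843 tilt 0.0271 gap 0.135 F [ 0.6  0.1 -2.1] j6 -1.90
toolz world [-0.0263 -0.0064] radial -0.0250 tang -0.0105 tool frame [0.0033 0.0269]
grasp [ 0.66251688 -0.10849236  0.0890599 ] origin [ 0.66198326 -0.10855322  0.        ]
time: 47.93
position: [0.6575, -0.1079, 0.2369]
tool_rot: [0.666, 0.746, -0.014, -0.012]
ft_force: [0.8, 0.2, -3.7]
finger_gap: 0.125
t 47.93 pos 0.6575 -0.1079 0.2369 psi 1.6841 tilt 0.0362 gap 0.125 F [ 0.8  0.2 -3.7] j6 -1.90
delta [-0.1612  0.0509  0.0031] turn -0.0881
toolz world [-0.0359 -0.0043] radial -0.0347 tang -0.0101 tool frame [0.0002 0.0362]
ctr [ 0.6568 -0.1077  0.1669] need [-0.1605  0.0502] yaw 0.1133 tilt 0.0098
```

```bash
python3 -m jog '[[-0.01,0.003,0,-0.01],[-0.017,0.0055,0,-0.01],[-0.017,0.0055,0,-0.01],[-0.017,0.0055,0,-0.01],[-0.017,0.0055,0,-0.01],[-0.017,0.0055,0,-0.01],[-0.017,0.0055,0,-0.01],[-0.017,0.0055,0,-0.01],[-0.017,0.0055,0,-0.008],[-0.01,0.003,0,0],[0,0,0,0],[0,0,0,0]]'; python3 -c "
from h import *
st([.4963,-.057,.14,1.596]); tz();hcr((.4963,-.0575))"
```

```text
time: 48.93
position: [0.4897, -0.0552, 0.2217]
tool_rot: [0.7, 0.714, -0.018, -0.021]
ft_force: [0.4, 0.1, -2.6]
finger_gap: 0.127
t 48.93 pos 0.4897 -0.0552 0.2217 psi 1.5910 tilt 0.0547 gap 0.127 F [ 0.4  0.1 -2.6] j6 -1.78
delta [ 0.0066 -0.0018 -0.0817] turn 0.0050
toolz world [-0.0546  0.0031] radial -0.0546 tang -0.0031 tool frame [-0.0042  0.0545]
ctr [ 0.4877 -0.0546  0.1516] need [ 0.0086 -0.0029] yaw 0.0203 tilt 0.0287
```

```bash
python3 -m jog '[[0.004,-0.001,-0.015,0.005],[0.002,-0.001,-0.02,0],[0,0,-0.02,0],[0,0,-0.015,0],[0,0,-0.007,0],[0,0,0,0],[0,0,0,0]]'; python3 -c "
from h import *
st([.4963,-.057,.14,1.596]); tz();hcr((.4963,-.0575))"
```

```text
time: 49.52
position: [0.4982, -0.0584, 0.1393]
tool_rot: [0.698, 0.716, -0.018, -0.021]
ft_force: [0.6, -0.4, -3.0]
finger_gap: 0.134
t 49.52 pos 0.4982 -0.0584 0.1393 psi 1.5957 tilt 0.0554 gap 0.134 F [ 0.6 -0.4 -3. ] j6 -1.78
delta [-0.0019  0.0014  0.0007] turn 0.0003
toolz world [-0.0553  0.0027] radial -0.0553 tang -0.0038 tool frame [-0.0041  0.0552]
ctr [ 0.4961 -0.0579  0.0692] need [0.0002 0.0004] yaw 0.0250 tilt 0.0293
```

```bash
python3 -c "
from h import *
for n in('scene','top'): 
    im=grab_frame(n); cv2.imwrite(f'pics/{n}23.png',im[:,:,::-1])
P=heldr()
g=[(P[4:],(0,0,255)),(nestpts(0)[:4],(0,255,0))]
overlay('pics/top23.png','top',300,205,75,50,10,'pics/d1.png',g); overlay('pics/scene23.png','scene',300,180,65,50,12,'pics/d2.png',g)"
```

```text
(no output)
```

View pics/d1.png

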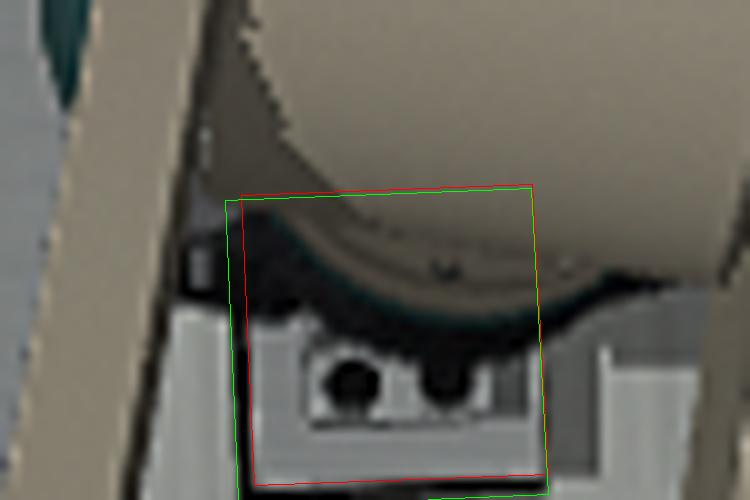

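View pics/d2.png

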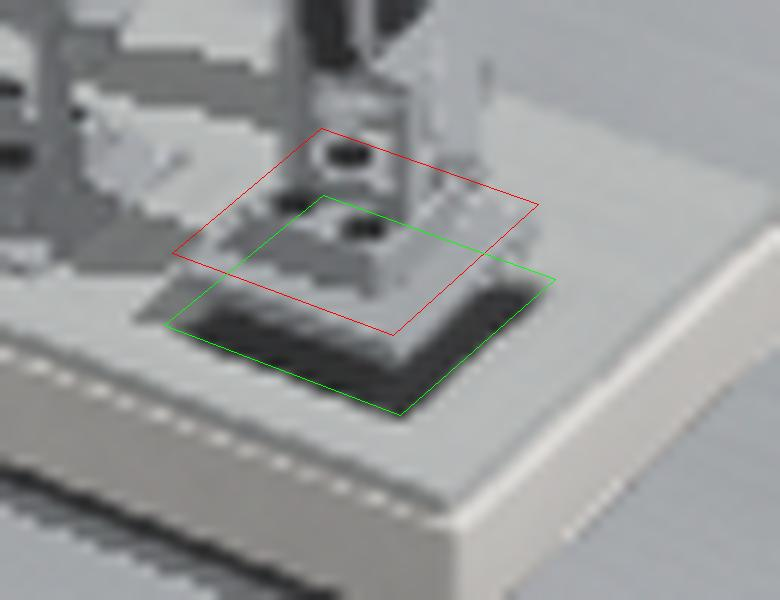

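```bash
python3 -m jog '[[0,0,-0.004,0],[0,0,-0.004,0],[0,0,-0.003,0],[0,0,0,0]]';python3 -c "
from h import *
st();hcr((.4963,-.0577))"; python3 -m jog '[[0,0,-0.003,0],[0,0,-0.003,0],[0,0,0,0]]';python3 -c "
from h import *
st();hcr((.4963,-.0577))"
```

```text
time: 49.95
position: [0.5001, -0.0588, 0.1312]
tool_rot: [0.698, 0.716, -0.016, -0.018]
ft_force: [-0.6, 0.5, -4.4]
finger_gap: 0.134
t 49.95 pos 0.5001 -0.0588 0.1312 psi 1.5958 tilt 0.0481 gap 0.134 F [-0.6  0.5 -4.4] j6 -1.78
ctr [ 0.4986 -0.0583  0.0612] need [-0.0023  0.0006] yaw 0.0251 tilt 0.0220
time: 50.2
position: [0.5007, -0.0588, 0.1266]
tool_rot: [0.698, 0.716, -0.016, -0.017]
ft_force: [-1.5, -0.1, -1.7]
finger_gap: 0.132
t 50.20 pos 0.5007 -0.0588 0.1266 psi 1.5960 tilt 0.0459 gap 0.132 F [-1.5 -0.1 -1.7] j6 -1.78
ctr [ 0.4993 -0.0584  0.0566] need [-0.003   0.0007] yaw 0.0253 tilt 0.0197
```

```bash
python3 -m jog '[[0,0,0.003,0],[-0.003,0.0005,0,0],[0,0,0,0]]';python3 -c "
from h import *
st();hcr((.4963,-.0577))"; python3 -m jog '[[0,0,-0.003,0],[0,0,-0.003,0],[0,0,0,0]]';python3 -c "
from h import *
st();hcr((.4963,-.0577))"
```

```text
time: 50.45
position: [0.4974, -0.0582, 0.1296]
tool_rot: [0.698, 0.716, -0.016, -0.017]
ft_force: [0.1, -0.0, -2.8]
finger_gap: 0.128
t 50.45 pos 0.4974 -0.0582 0.1296 psi 1.5960 tilt 0.0459 gap 0.128 F [ 0.1 -0.  -2.8] j6 -1.78
ctr [ 0.4961 -0.0578  0.0595] need [0.0002 0.0001] yaw 0.0253 tilt 0.0197
time: 50.7
position: [0.4972, -0.0582, 0.1227]
tool_rot: [0.698, 0.716, -0.016, -0.017]
ft_force: [-0.4, -0.5, -3.9]
finger_gap: 0.134
t 50.70 pos 0.4972 -0.0582 0.1227 psi 1.5960 tilt 0.0458 gap 0.134 F [-0.4 -0.5 -3.9] j6 -1.78
ctr [ 0.4958 -0.0578  0.0527] need [0.0005 0.0001] yaw 0.0252 tilt 0.0197
```

```bash
python3 -m jog '[[0,0,-0.002,0],[0,0,0,0]]';python3 -c "
from h import *
st();hcr((.4963,-.0577))
im=grab_frame('scene'); cv2.imwrite('pics/s24.png',im[:,:,::-1])
overlay('pics/s24.png','scene',300,180,65,50,12,'pics/d2.png',[])"
```

```text
time: 50.87
position: [0.4973, -0.0582, 0.1207]
tool_rot: [0.698, 0.716, -0.016, -0.017]
ft_force: [0.6, 0.2, -2.3]
finger_gap: 0.133
t 50.87 pos 0.4973 -0.0582 0.1207 psi 1.5961 tilt 0.0454 gap 0.133 F [ 0.6  0.2 -2.3] j6 -1.78
ctr [ 0.496  -0.0578  0.0507] need [0.0003 0.0001] yaw 0.0253 tilt 0.0192
```

View pics/d2.png

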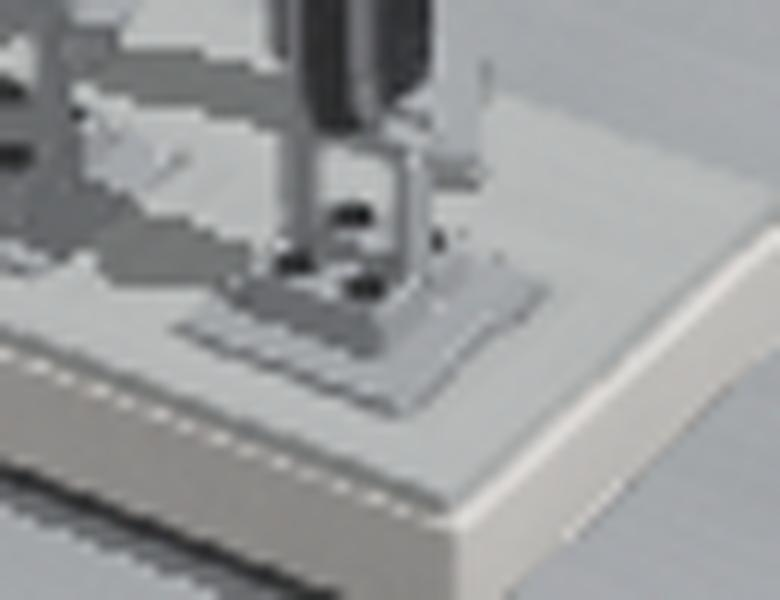

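Seated; release, rise, back off toward +y and inspect.

```bash
python3 -m jog '[[0,0,-0.001,0],[0,0,0,0],[0,0,0,0],[0,0,0,0],[0,0,0,0],[0,0,0,0],[0,0,0,0]]' 0.35; python3 -m jog '[[0,0,0.01,0],[0,0,0.02,0],[0,0,0.025,0],[0,0,0.025,0],[0,0,0.02,0],[0,0.02,0.01,0],[0,0.02,0,0],[0,0.02,0,0],[0,0.02,0,0],[0,0.02,0,0],[0,0.02,0,0],[0,0.02,0,0],[0,0,0,0]]'; python3 -c "
from h import *
st(); tz()
for n in('scene','top'): 
    im=grab_frame(n); cv2.imwrite(f'pics/{n}25.png',im[:,:,::-1])
overlay('pics/top25.png','top',300,200,225,100,3,'pics/c1.png',[(nestpts(i)[:4],(0,255,0)) for i in range(4)]);crop('pics/scene25.png',210,130,170,130,4,'pics/c2.png')"
```

```text
time: 51.5
position: [0.4986, -0.0585, 0.1213]
tool_rot: [0.698, 0.716, -0.014, -0.015]
ft_force: [-0.3, 0.4, 0.5]
finger_gap: 0.65
time: 52.58
position: [0.4969, 0.0866, 0.2482]
tool_rot: [0.7, 0.714, -0.011, -0.012]
ft_force: [0.3, 0.3, -0.3]
finger_gap: 0.654
t 52.58 pos 0.4969 0.0866 0.2482 psi 1.5918 tilt 0.0325 gap 0.654 F [ 0.3  0.3 -0.3] j6 -1.49
toolz world [-0.0325  0.0009] radial -0.0318 tang 0.0064 tool frame [-0.0016  0.0324]
```

View pics/c1.png

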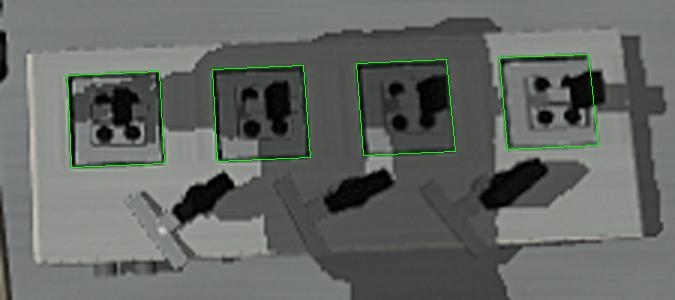

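View pics/c2.png

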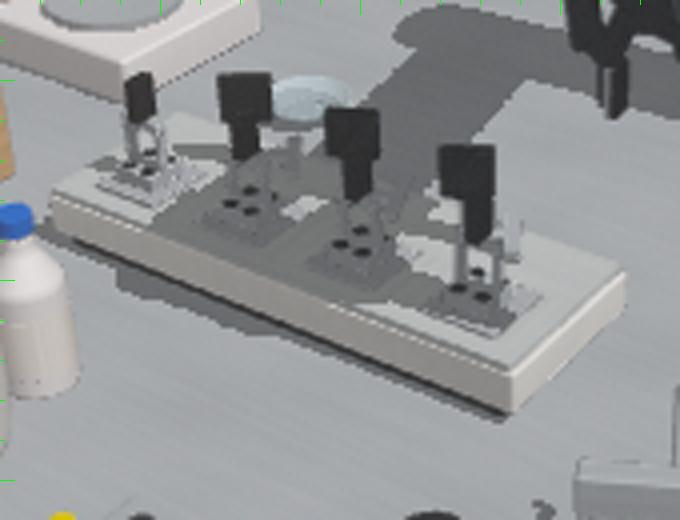

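Run:
```python
from h import *
im=cv2.imread("pics/top25.png")
BAR=np.array([[sx*.022,sy*.007,h] for h in(.1,.142) for sx in(-1,1) for sy in(-1,1)])
d=np.clip((75-im.max(2).astype(float))/45,0,1)
for i,b in enumerate([(355,255,385,276),(405,252,435,274),(455,248,487,273)]):
    best=None
    x0,y0,x1,y1=b
    D=d[y0:y1,x0:x1]; n,l,s,c=cv2.connectedComponentsWithStats((D>.3).astype(np.uint8)); k=1+np.argmax(s[1:,4]); D=D*cv2.dilate((l==k).astype(np.uint8),np.ones((3,3)))
    ax=bf(.50051519,-.22500463,.0251,[[-.066,.112-.112*i,0]])[0]
    def cost(p): return ((render(proj("top",bf(*p,BAR)),x0,y0,x1-x0,y1-y0)-D)**2).sum()/D.sum()
    r=differential_evolution(cost,[(ax[0]-.006,ax[0]+.006),(ax[1]-.006,ax[1]+.006),(1.0,2.8)],seed=0,maxiter=40,popsize=10,polish=False)
    print(i,ax[:2],r.x,r.fun,"q=",2.2+.0251-r.x[2])
```

```text
0 [ 0.43172507 -0.11469633] [ 0.43107519 -0.11471972  2.17182705] 0.11329998364524235 q= 0.05327295032872126
1 [ 0.43453598 -0.22666106] [ 0.43429611 -0.2261564   1.99969635] 0.10041224385915933 q= 0.22540365425207676
2 [ 0.43734688 -0.33862578] [ 0.43728176 -0.33810328  2.14243819] 0.08488277941721364 q= 0.08266180556743663
```

```bash
python3 -m jog '[[-0.004,-0.012,0,-0.066],[-0.004,-0.014,0,-0.066],[-0.005,-0.014,0,-0.066],[-0.005,-0.014,0,-0.066],[-0.005,-0.014,0,-0.066],[-0.005,-0.014,0,-0.066],[-0.005,-0.014,0,-0.066],[-0.005,-0.014,0,-0.066],[-0.005,-0.014,0,-0.066],[-0.005,-0.014,0,-0.066],[-0.005,-0.014,0,-0.066],[-0.005,-0.014,0,-0.066],[-0.005,-0.014,0,-0.066],[-0.004,-0.014,0,-0.066],[0,-0.007,0,-0.066],[0,0,0,0],[0,0,0,0]]' 0.35; python3 -c "
from h import *
st([.4312,-.1149,.21,.60]); tz()"
```

```text
time: 54.1
position: [0.4214, -0.1423, 0.2536]
tool_rot: [0.965, 0.263, -0.005, -0.012]
ft_force: [0.7, 1.0, -0.2]
finger_gap: 0.646
t 54.10 pos 0.4214 -0.1423 0.2536 psi 0.5320 tilt 0.0262 gap 0.646 F [ 0.7  1.  -0.2] j6 -0.95
delta [ 0.0098  0.0274 -0.0436] turn 0.0680
toolz world [-0.0159  0.0208] radial -0.0218 tang 0.0146 tool frame [0.0032 0.026 ]
```

```bash
python3 -m jog '[[0.003,0.009,-0.01,0.03],[0.003,0.009,-0.015,0.03],[0.002,0.005,-0.01,0],[0,0,-0.01,0],[0,0,0,0],[0,0,0,0]]'; python3 -c "
from h import *
st([.4312,-.1149,.108,.60]); tz()"; python3 -m jog '[[0,0,0,0]]' ; python3 -c "
from h import *
st([.4312,-.1149,.108,.60])"
```

```text
time: 54.6
position: [0.4296, -0.1157, 0.2046]
tool_rot: [0.954, 0.299, -0.006, -0.012]
ft_force: [-0.1, 0.2, 0.8]
finger_gap: 0.652
t 54.60 pos 0.4296 -0.1157 0.2046 psi 0.6065 tilt 0.0269 gap 0.652 F [-0.1  0.2  0.8] j6 -0.96
delta [ 0.0016  0.0008 -0.0966] turn -0.0065
toolz world [-0.0179  0.0202] radial -0.0225 tang 0.0148 tool frame [0.0032 0.0267]
time: 54.68
position: [0.4295, -0.1155, 0.2044]
tool_rot: [0.954, 0.299, -0.006, -0.012]
ft_force: [-1.0, 0.3, -0.6]
finger_gap: 0.651
t 54.68 pos 0.4295 -0.1155 0.2044 psi 0.6070 tilt 0.0274 gap 0.651 F [-1.   0.3 -0.6] j6 -0.96
delta [ 0.0017  0.0006 -0.0964] turn -0.0070
```

```bash
python3 -m jog '[[0.001,0.0005,-0.01,-0.006],[0,0,-0.015,0],[0,0,-0.015,0],[0,0,-0.008,0],[0,0,0,0],[0,0,0,0]]'; python3 -c "
from h import *
st([.4312,-.1149,.108,.60]); tz()
for n in('scene','top'): 
    im=grab_frame(n); cv2.imwrite(f'pics/{n}26.png',im[:,:,::-1])
crop('pics/top26.png',320,220,100,80,7,'pics/c1.png');crop('pics/scene26.png',270,110,110,90,7,'pics/c2.png')"
```

```text
time: 55.18
position: [0.4316, -0.116, 0.1554]
tool_rot: [0.956, 0.295, -0.004, -0.011]
ft_force: [-0.1, 0.7, -0.7]
finger_gap: 0.648
t 55.18 pos 0.4316 -0.1160 0.1554 psi 0.5984 tilt 0.0229 gap 0.648 F [-0.1  0.7 -0.7] j6 -0.95
delta [-0.0004  0.0011 -0.0474] turn 0.0016
toolz world [-0.0135  0.0185] radial -0.0179 tang 0.0144 tool frame [0.0008 0.0229]
```

View pics/c2.png

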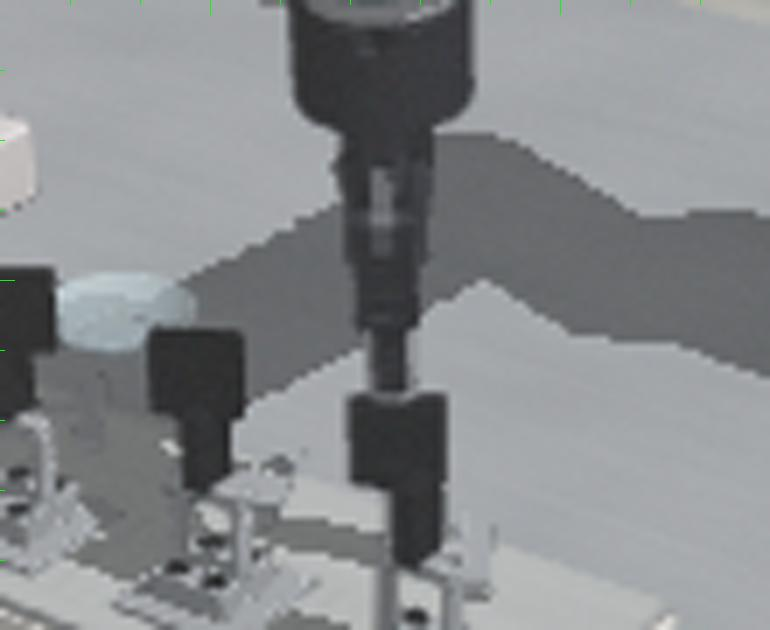

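Aligned above the knob 0 bar at (397,440). Descend and grip.

```bash
python3 -m jog '[[0,0.001,-0.01,0],[0,0,-0.012,0],[0,0,-0.012,0],[0,0,-0.01,0],[0,0,0,0],[0,0,0,0]]'; python3 -c "
from h import *
st([.4312,-.1149,.108,.60]); tz()";  python3 -m jog '[[0,0,0,0],[0,0,0,0],[0,0,0,0],[0,0,0,0],[0,0,0,0],[0,0,0,0],[0,0,0,0],[0,0,0,0],[0,0,0,0],[0,0,0,0]]' 1; python3 -c "
from h import *
st([.4312,-.1149,.108,.60]);print(state()['torque'])"
```

```text
time: 55.78
position: [0.4335, -0.1154, 0.1117]
tool_rot: [0.956, 0.295, -0.001, -0.008]
ft_force: [0.6, 0.4, 1.3]
finger_gap: 0.65
t 55.78 pos 0.4335 -0.1154 0.1117 psi 0.5982 tilt 0.0170 gap 0.650 F [0.6 0.4 1.3] j6 -0.95
delta [-0.0023  0.0005 -0.0037] turn 0.0018
toolz world [-0.0062  0.0159] radial -0.0100 tang 0.0138 tool frame [-0.0039  0.0166]
time: 56.62
position: [0.433, -0.1164, 0.1132]
tool_rot: [0.956, 0.295, -0.001, -0.008]
ft_force: [-0.8, 0.0, -2.1]
finger_gap: 0.153
t 56.62 pos 0.4330 -0.1164 0.1132 psi 0.5979 tilt 0.0154 gap 0.153 F [-0.8  0.  -2.1] j6 -0.95
delta [-0.0018  0.0015 -0.0052] turn 0.0021
[ 0.00610185 -0.14276425  0.04724077]
```

```bash
python3 -m jog '[[0,0,0,-0.05],[0,0,0,-0.08],[0,0,0,-0.08],[0,0,0,-0.08],[0,0,0,-0.08],[0,0,0,-0.08],[0,0,0,0]]'; python3 -c "
from h import *
st([.4315,-.1149,.11,-1.546]);print(state()['torque']); tz()"
```

```text
time: 57.2
position: [0.4321, -0.1168, 0.1132]
tool_rot: [0.998, 0.064, -0.001, -0.007]
ft_force: [-1.2, -0.5, -1.3]
finger_gap: 0.152
t 57.20 pos 0.4321 -0.1168 0.1132 psi 0.1275 tilt 0.0152 gap 0.152 F [-1.2 -0.5 -1.3] j6 -0.48
delta [-0.0006  0.0019 -0.0032] turn -1.6735
[-0.0163428  -0.30180435 -0.11809794]
toolz world [-0.0031  0.0148] radial -0.0069 tang 0.0135 tool frame [0.0012 0.0151]
```

```bash
python3 -m jog '[[0,0.0005,0,-0.08],[0,0.0005,0,-0.08],[0,0,0,-0.08],[0,0,0,-0.08],[0,0,0,-0.08],[0,0,0,-0.08],[0,0,0,-0.08],[0,0,0,-0.08],[0,0,0,-0.08],[0,0,0,0]]'; python3 -c "
from h import *
st([.4315,-.1149,.11,-1.546]);print(state()['torque']); tz()"
```

```text
time: 58.03
position: [0.4307, -0.1165, 0.1132]
tool_rot: [0.955, -0.295, -0.0, -0.006]
ft_force: [-2.6, 0.4, -2.4]
finger_gap: 0.153
t 58.03 pos 0.4307 -0.1165 0.1132 psi -0.5997 tilt 0.0125 gap 0.153 F [-2.6  0.4 -2.4] j6 0.24
delta [ 0.0008  0.0016 -0.0032] turn -0.9463
[-0.22298181 -0.33525158 -0.04826101]
toolz world [0.0029 0.0121] radial -0.0003 tang 0.0125 tool frame [0.0044 0.0117]
```

```bash
python3 -m jog '[[0.0003,0.0004,0,-0.08],[0,0,0,-0.08],[0,0,0,-0.08],[0,0,0,-0.08],[0,0,0,-0.08],[0,0,0,-0.08],[0,0,0,-0.08],[0,0,0,-0.08],[0,0,0,-0.08],[0,0,0,-0.08],[0,0,0,0]]'; python3 -c "
from h import *
st([.4315,-.1149,.11,-1.546]);print(state()['torque']); tz()"
```

```text
time: 58.95
position: [0.4297, -0.1152, 0.1132]
tool_rot: [0.77, -0.638, 0.0, -0.005]
ft_force: [-1.9, 0.6, -1.9]
finger_gap: 0.154
t 58.95 pos 0.4297 -0.1152 0.1132 psi -1.3837 tilt 0.0101 gap 0.154 F [-1.9  0.6 -1.9] j6 1.03
delta [ 0.0018  0.0003 -0.0032] turn -0.1623
[-0.47107455 -0.24422323 -0.04133847]
toolz world [0.0071 0.0071] radial 0.0050 tang 0.0087 tool frame [0.0057 0.0083]
```

```bash
python3 -m jog '[[0.0003,0,0,-0.06],[0,0,0,-0.06],[0,0,0,-0.06],[0,0,0,-0.05],[0,0,0,0]]'; python3 -c "
from h import *
st([.4315,-.1149,.11,-1.546]);print(state()['torque']); tz()"; python3 -m jog '[[0,0,0,-0.08],[0,0,0,-0.1],[0,0,0,-0.1]]'; python3 -c "
from h import *
st([.4315,-.1149,.11,-1.546]);print(state()['torque']); tz()"
```

```text
time: 59.37
position: [0.4296, -0.1148, 0.1133]
tool_rot: [-0.701, 0.714, -0.001, 0.004]
ft_force: [-1.8, -0.8, -2.2]
finger_gap: 0.155
t 59.37 pos 0.4296 -0.1148 0.1133 psi -1.5890 tilt 0.0081 gap 0.155 F [-1.8 -0.8 -2.2] j6 1.24
delta [ 0.0019 -0.0001 -0.0033] turn 0.0430
[-0.50286529 -0.04714353  1.4183347 ]
toolz world [0.0068 0.0044] radial 0.0054 tang 0.0060 tool frame [0.0045 0.0067]
time: 59.62
position: [0.4296, -0.1148, 0.1137]
tool_rot: [-0.608, 0.794, -0.003, 0.002]
ft_force: [-2.3, -2.6, -2.0]
finger_gap: 0.156
t 59.62 pos 0.4296 -0.1148 0.1137 psi -1.8346 tilt 0.0061 gap 0.156 F [-2.3 -2.6 -2. ] j6 1.49
delta [ 0.0019 -0.0001 -0.0037] turn 0.2886
[-0.53216515  0.18127101  8.58549032]
toolz world [ 0.0058 -0.002 ] radial 0.0061 tang -0.0005 tool frame [-0.0004  0.0061]
```

```bash
python3 -m jog '[[0,0,0,0.08],[0,0,0,0.06]]'; python3 -c "
from h import *
st([.4315,-.1149,.11,-1.546]);print(state()['torque']); tz()"
```

```text
time: 59.78
position: [0.4296, -0.1148, 0.1134]
tool_rot: [-0.673, 0.74, -0.004, -0.0]
ft_force: [-1.7, -4.0, -1.8]
finger_gap: 0.15
t 59.78 pos 0.4296 -0.1148 0.1134 psi -1.6649 tilt 0.0073 gap 0.150 F [-1.7 -4.  -1.8] j6 1.32
delta [ 0.0019 -0.0001 -0.0034] turn 0.1189
[-0.40365416 -0.0393373   3.18330311]
toolz world [ 0.0045 -0.0058] radial 0.0059 tang -0.0044 tool frame [-0.0053  0.005 ]
```

Torque still clockwise; open and rise.

```bash
python3 -m jog '[[0,0,0,0],[0,0,0,0],[0,0,0,0],[0,0,0,0],[0,0,0,0],[0,0,0,0]]' 0.35; python3 -c "
from h import *
st();print(state()['torque'])";python3 -m jog '[[0,0,0.01,0],[0,0,0.02,0],[0,0,0.025,0],[0,0,0.02,0],[0,0,0.01,0],[0,0,0,0]]'; python3 -c "
from h import *
st([.4345,-.2265,.2,2.0-np.pi/2]);tz()
for n in('scene','top'): 
    im=grab_frame(n); cv2.imwrite(f'pics/{n}27.png',im[:,:,::-1])
crop('pics/top27.png',300,200,225,100,3,'pics/c1.png');crop('pics/scene27.png',220,120,160,120,5,'pics/c2.png')"
```

```text
time: 60.28
position: [0.4307, -0.115, 0.1148]
tool_rot: [-0.677, 0.736, -0.005, 0.001]
ft_force: [-0.6, 0.2, -0.3]
finger_gap: 0.651
t 60.28 pos 0.4307 -0.1150 0.1148 psi -1.6549 tilt 0.0092 gap 0.651 F [-0.6  0.2 -0.3] j6 1.31
[-0.01605558  0.01005076 -0.06360424]
time: 60.78
position: [0.4294, -0.1148, 0.2059]
tool_rot: [-0.676, 0.737, -0.004, 0.001]
ft_force: [-0.1, 0.7, -0.1]
finger_gap: 0.651
t 60.78 pos 0.4294 -0.1148 0.2059 psi -1.6566 tilt 0.0079 gap 0.651 F [-0.1  0.7 -0.1] j6 1.31
delta [ 0.0051 -0.1117 -0.0059] turn 2.0858
toolz world [ 0.0064 -0.0045] radial 0.0074 tang -0.0027 tool frame [-0.004   0.0068]
```

View pics/c2.png

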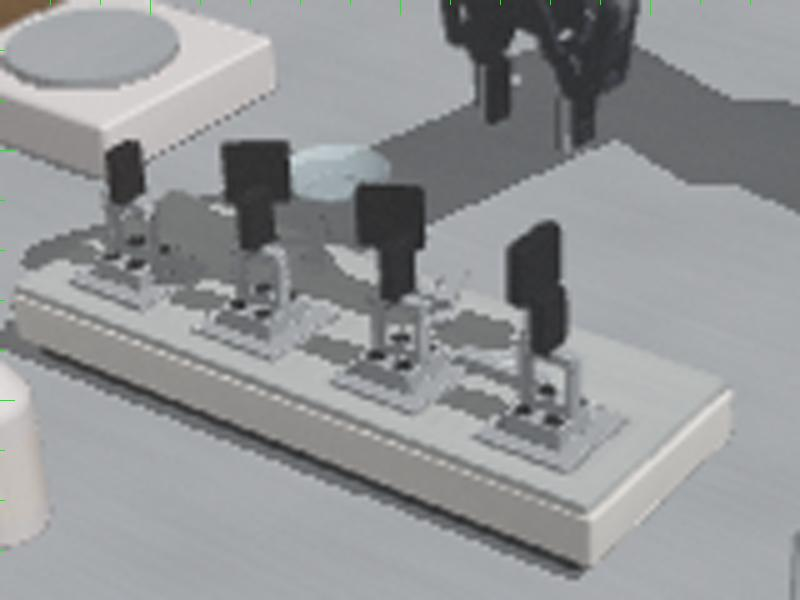

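View pics/c1.png

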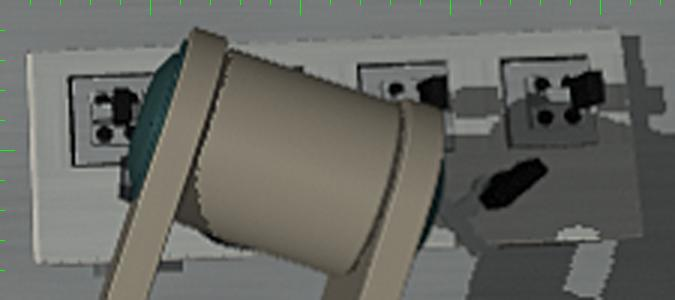

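```bash
python3 -m jog '[[0,-0.005,0.002,0.05],[0,-0.005,0,0.1],[0,-0.005,0,0.1],[0,-0.005,0,0.1],[0,-0.005,0,0.1],[0,-0.005,0,0.1],[0,-0.005,0,0.1],[0,-0.005,0,0.1],[0,-0.005,0,0.1],[0,-0.005,0,0.1],[0,-0.005,0,0.1],[0,-0.005,0,0.1],[0,-0.005,0,0.1],[0,-0.005,0,0.1],[0,-0.005,0,0.1],[0,-0.005,0,0.1],[0,-0.005,0,0.1],[0,-0.005,0,0.1],[0,0,0,0.1],[0,0,0,0]]'; python3 -c "
from h import *
st([.4344,-.2265,.2,2.0-np.pi/2]);tz()"
```

```text
time: 62.55
position: [0.4157, -0.2029, 0.1691]
tool_rot: [0.989, 0.143, -0.023, 0.004]
ft_force: [-0.4, 0.4, -0.8]
finger_gap: 0.648
t 62.55 pos 0.4157 -0.2029 0.1691 psi 0.2869 tilt 0.0459 gap 0.648 F [-0.4  0.4 -0.8] j6 -0.80
delta [ 0.0187 -0.0236  0.0309] turn 0.1423
toolz world [-0.0436 -0.0141] radial -0.0330 tang -0.0318 tool frame [ 0.0458 -0.0012]
```

```bash
python3 -m jog '[[0.006,-0.008,0.01,0.04],[0.006,-0.008,0.015,0.05],[0.006,-0.008,0.01,0.05],[0,0,0,0],[0,0,0,0]]'; python3 -c "
from h import *
st([.4344,-.2265,.2,2.0-np.pi/2]);tz()
for n in('scene','top'): 
    im=grab_frame(n); cv2.imwrite(f'pics/{n}28.png',im[:,:,::-1])
crop('pics/top28.png',300,200,225,100,3,'pics/c1.png');crop('pics/scene28.png',220,120,160,120,5,'pics/c2.png')"
```

```text
time: 62.97
position: [0.4314, -0.2255, 0.1976]
tool_rot: [0.978, 0.207, -0.028, 0.001]
ft_force: [-0.4, 0.3, 0.4]
finger_gap: 0.649
t 62.97 pos 0.4314 -0.2255 0.1976 psi 0.4179 tilt 0.0551 gap 0.649 F [-0.4  0.3  0.4] j6 -0.96
delta [ 0.003  -0.001   0.0024] turn 0.0113
toolz world [-0.0534 -0.0134] radial -0.0411 tang -0.0366 tool frame [0.0542 0.0094]
```

View pics/c2.png

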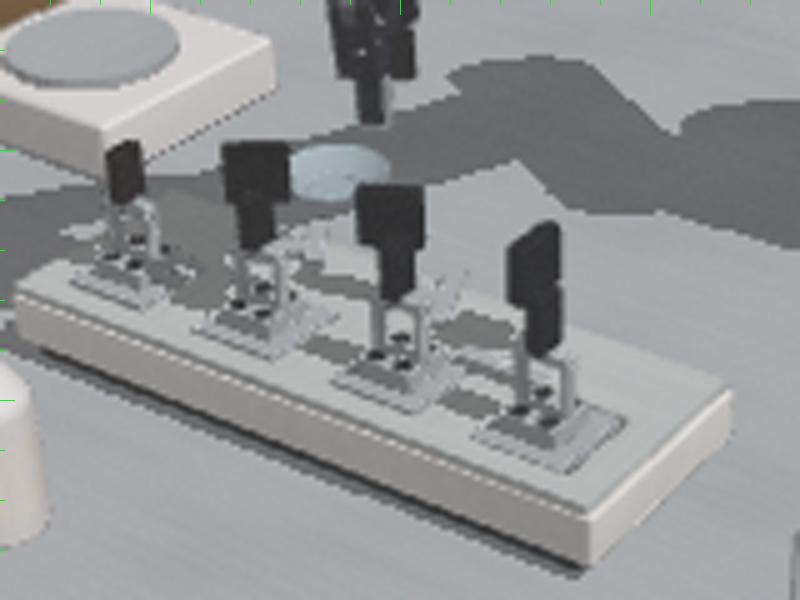

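View pics/c1.png

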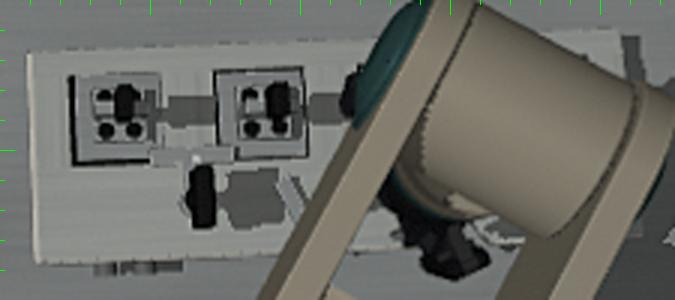

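```bash
python3 -c "
from h import *
g=[(nestpts(0)[:4],(0,255,0))]
overlay('pics/top28.png','top',315,215,60,60,10,'pics/d1.png',g); overlay('pics/scene28.png','scene',310,160,40,60,12,'pics/d2.png',[])"
```

```text
(no output)
```

View pics/d1.png

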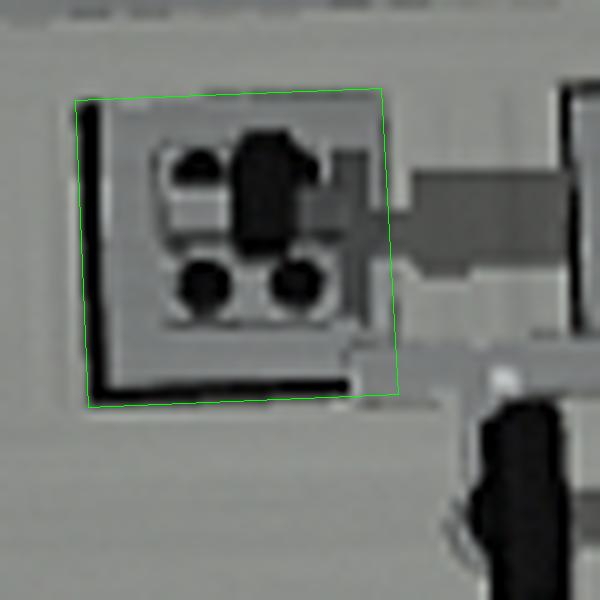

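View pics/d2.png

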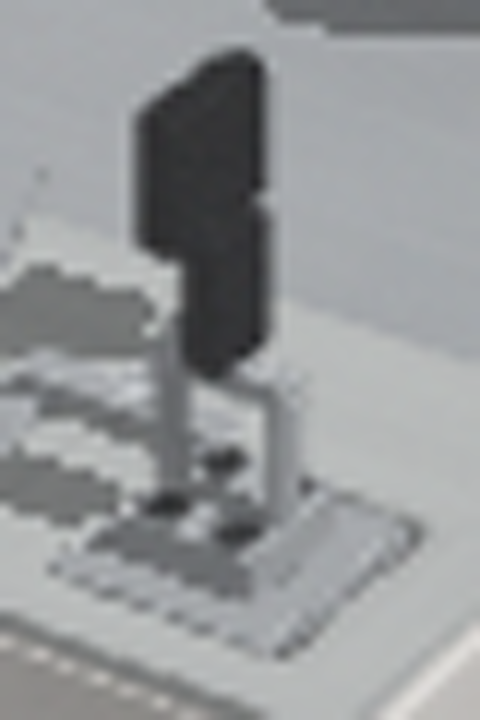

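```bash
python3 -m jog '[[0.001,-0.001,-0.01,0.008],[0,0,-0.015,0],[0,0,-0.012,0],[0,0,-0.005,0],[0,0,0,0],[0,0,0,0]]'; python3 -c "
from h import *
st([.4336,-.2265,.11,2.0-np.pi/2]);tz()
im=grab_frame('scene'); cv2.imwrite('pics/s29.png',im[:,:,::-1])
crop('pics/s29.png',240,110,110,90,7,'pics/c2.png')"
```

```text
time: 63.57
position: [0.4297, -0.2238, 0.1478]
tool_rot: [0.977, 0.21, -0.03, -0.001]
ft_force: [0.4, 0.1, 0.8]
finger_gap: 0.653
t 63.57 pos 0.4297 -0.2238 0.1478 psi 0.4236 tilt 0.0595 gap 0.653 F [0.4 0.1 0.8] j6 -0.96
delta [ 0.0039 -0.0027 -0.0378] turn 0.0057
toolz world [-0.0586 -0.0104] radial -0.0472 tang -0.0363 tool frame [0.0577 0.0146]
```

View pics/c2.png

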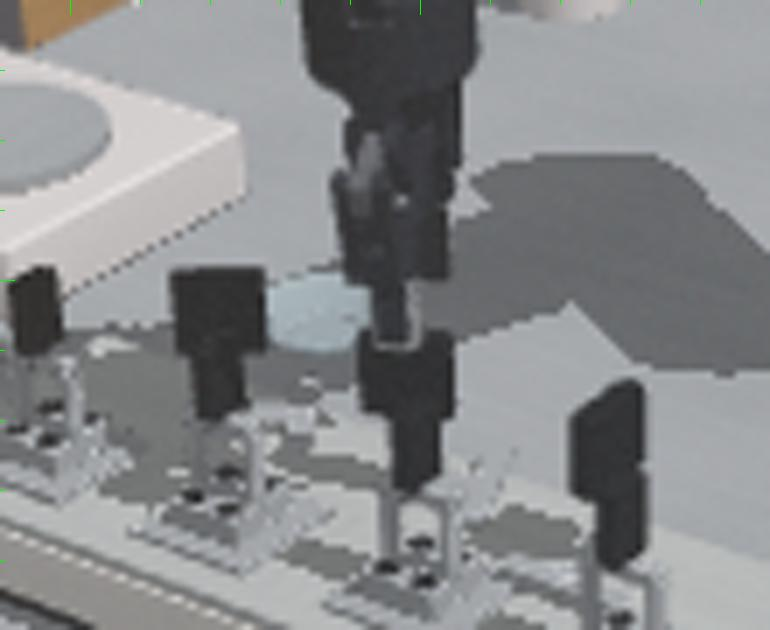

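```bash
python3 -m jog '[[0.003,-0.002,0,0.005],[0.001,-0.001,-0.01,0],[0,0,-0.012,0],[0,0,-0.01,0],[0,0,-0.003,0],[0,0,0,0]]'; python3 -c "
from h import *
st([.4336,-.2265,.11,2.0-np.pi/2]);tz()"
```

```text
time: 64.12
position: [0.4348, -0.2274, 0.1107]
tool_rot: [0.977, 0.212, -0.029, 0.0]
ft_force: [0.3, 0.3, -0.4]
finger_gap: 0.652
t 64.12 pos 0.4348 -0.2274 0.1107 psi 0.4287 tilt 0.0572 gap 0.652 F [ 0.3  0.3 -0.4] j6 -0.96
delta [-0.0012  0.0009 -0.0007] turn 0.0005
toolz world [-0.0558 -0.0124] radial -0.0437 tang -0.0368 tool frame [0.0559 0.0119]
```

```bash
python3 -m jog '[[-0.001,0.0005,0,0],[0,0,0,0],[0,0,0,0],[0,0,0,0],[0,0,0,0],[0,0,0,0],[0,0,0,0],[0,0,0,0],[0,0,0,0],[0,0,0,0]]' 1; python3 -c "
from h import *
st();print(state()['torque'])";  python3 -m jog '[[0,0,0,-0.05],[0,0,0,-0.08],[0,0,0,-0.08],[0,0,0,-0.08],[0,0,0,-0.08],[0,0,0,-0.08],[0,0,0,0]]'; python3 -c "
from h import *
st([.4344,-.2265,.11,-1.546]);print(state()['torque']); tz()"
```

```text
time: 64.95
position: [0.4336, -0.2268, 0.1105]
tool_rot: [0.977, 0.212, -0.028, -0.001]
ft_force: [-3.5, -0.7, -1.3]
finger_gap: 0.162
t 64.95 pos 0.4336 -0.2268 0.1105 psi 0.4275 tilt 0.0551 gap 0.162 F [-3.5 -0.7 -1.3] j6 -0.96
[ 0.34858621 -0.78308141  0.05079998]
time: 65.53
position: [0.4337, -0.2264, 0.1105]
tool_rot: [0.999, -0.021, -0.027, -0.007]
ft_force: [-4.6, 0.9, -1.8]
finger_gap: 0.153
t 65.53 pos 0.4337 -0.2264 0.1105 psi -0.0421 tilt 0.0551 gap 0.153 F [-4.6  0.9 -1.8] j6 -0.50
delta [ 0.0007 -0.0001 -0.0005] turn -1.5039
[-0.0970113  -0.81509327 -0.11908366]
toolz world [-0.053   0.0147] radial -0.0538 tang -0.0115 tool frame [0.0536 0.0125]
```

```bash
python3 -m jog '[[0,0,0,-0.08],[0,0,0,-0.08],[0,0,0,-0.08],[0,0,0,-0.08],[0,0,0,-0.08],[0,0,0,-0.08],[0,0,0,-0.08],[0,0,0,-0.08],[0,0,0,-0.08],[0,0,0,0]]'; python3 -c "
from h import *
st([.4344,-.2265,.11,-1.546]);print(state()['torque']); tz()";  python3 -m jog '[[0,0,0,-0.08],[0,0,0,-0.08],[0,0,0,-0.08],[0,0,0,-0.08],[0,0,0,-0.08],[0,0,0,-0.08],[0,0,0,-0.08],[0,0,0,-0.08],[0,0,0,-0.06],[0,0,0,0]]'; python3 -c "
from h import *
st([.4344,-.2265,.11,-1.546]);print(state()['torque']); tz()"
```

```text
time: 66.37
position: [0.4341, -0.226, 0.1105]
tool_rot: [0.927, -0.373, -0.022, -0.013]
ft_force: [-2.2, 2.1, -2.3]
finger_gap: 0.153
t 66.37 pos 0.4341 -0.2260 0.1105 psi -0.7652 tilt 0.0517 gap 0.153 F [-2.2  2.1 -2.3] j6 0.20
delta [ 0.0003 -0.0005 -0.0005] turn -0.7808
[-0.58516252 -0.58294586 -0.08917294]
toolz world [-0.0317  0.0408] radial -0.0470 tang 0.0216 tool frame [0.0512 0.0075]
time: 67.2
position: [0.4346, -0.226, 0.1105]
tool_rot: [0.75, -0.661, -0.015, -0.015]
ft_force: [-1.3, 1.9, -2.5]
finger_gap: 0.154
t 67.20 pos 0.4346 -0.2260 0.1105 psi -1.4459 tilt 0.0431 gap 0.154 F [-1.3  1.9 -2.5] j6 0.87
delta [-0.0002 -0.0005 -0.0005] turn -0.1001
[-0.76988905 -0.13071311 -0.05916898]
toolz world [-0.0029  0.0429] radial -0.0224 tang 0.0368 tool frame [0.043  0.0025]
```

```bash
python3 -m jog '[[0,0,0,-0.06],[0,0,0,-0.06],[0,0,0,-0.06],[0,0,0,-0.06],[0,0,0,0]]'; python3 -c "
from h import *
st();print(state()['torque'])"; python3 -m jog '[[0,0,0,-0.08],[0,0,0,-0.08]]'; python3 -c "
from h import *
st();print(state()['torque'])"
```

```text
time: 67.62
position: [0.435, -0.2261, 0.1106]
tool_rot: [-0.676, 0.736, 0.012, 0.014]
ft_force: [-4.2, -0.3, -2.9]
finger_gap: 0.157
t 67.62 pos 0.4350 -0.2261 0.1106 psi -1.6560 tilt 0.0371 gap 0.157 F [-4.2 -0.3 -2.9] j6 1.08
[-0.84624377 -0.51014109  2.92222763]
time: 67.78
position: [0.4356, -0.2262, 0.1108]
tool_rot: [-0.625, 0.781, 0.009, 0.014]
ft_force: [42.5, -4.1, -13.9]
finger_gap: 0.159
t 67.78 pos 0.4356 -0.2262 0.1108 psi -1.7918 tilt 0.0332 gap 0.159 F [ 42.5  -4.1 -13.9] j6 1.22
[-1.21164863 -8.0097555   3.36753987]
```

```bash
python3 -m jog '[[0,0,0,0.06]]'; python3 -c "
from h import *
st();print(state()['torque'])"
```

```text
time: 67.87
position: [0.4352, -0.2262, 0.1105]
tool_rot: [-0.652, 0.758, 0.009, 0.012]
ft_force: [-2.8, -1.9, -6.0]
finger_gap: 0.156
t 67.87 pos 0.4352 -0.2262 0.1105 psi -1.7215 tilt 0.0302 gap 0.156 F [-2.8 -1.9 -6. ] j6 1.15
[-1.36727306  0.18727667  3.98508056]
```

```bash
python3 -m jog '[[0,0,0,0.03],[0,0,0,0]]'; python3 -m jog '[[0,0,0,0],[0,0,0,0],[0,0,0,0],[0,0,0,0],[0,0,0,0],[0,0,0,0]]' 0.35; python3 -c "
from h import *
st();print(state()['torque'])";python3 -m jog '[[0,0,0.01,0],[0,0,0.02,0],[0,0,0.025,0],[0,0,0.02,0],[0,0,0.02,0],[0,0,0.01,0],[0,0,0,0]]'; python3 -c "
from h import *
st([.4373,-.3384,.2,2.142-np.pi/2]);tz()
for n in('scene','top'): 
    im=grab_frame(n); cv2.imwrite(f'pics/{n}30.png',im[:,:,::-1])
crop('pics/top30.png',300,200,225,100,3,'pics/c1.png');crop('pics/scene30.png',220,120,160,120,5,'pics/c2.png')"
```

```text
time: 68.03
position: [0.4351, -0.2263, 0.1103]
tool_rot: [-0.672, 0.74, 0.009, 0.01]
ft_force: [-1.1, -0.0, -2.1]
finger_gap: 0.156
time: 68.53
position: [0.4356, -0.2266, 0.1115]
tool_rot: [-0.671, 0.742, 0.009, 0.011]
ft_force: [-0.4, 0.2, 0.3]
finger_gap: 0.648
t 68.53 pos 0.4356 -0.2266 0.1115 psi -1.6709 tilt 0.0291 gap 0.648 F [-0.4  0.2  0.3] j6 1.10
[-0.03077323 -0.01993571  0.00222771]
time: 69.12
position: [0.434, -0.2259, 0.2244]
tool_rot: [-0.67, 0.742, 0.01, 0.011]
ft_force: [0.1, -0.4, -0.8]
finger_gap: 0.655
t 69.12 pos 0.4340 -0.2259 0.2244 psi -1.6735 tilt 0.0301 gap 0.655 F [ 0.1 -0.4 -0.8] j6 1.11
delta [ 0.0033 -0.1125 -0.0244] turn 2.2447
toolz world [0.0037 0.0299] radial -0.0105 tang 0.0282 tool frame [0.0301 0.0006]
```

View pics/c2.png

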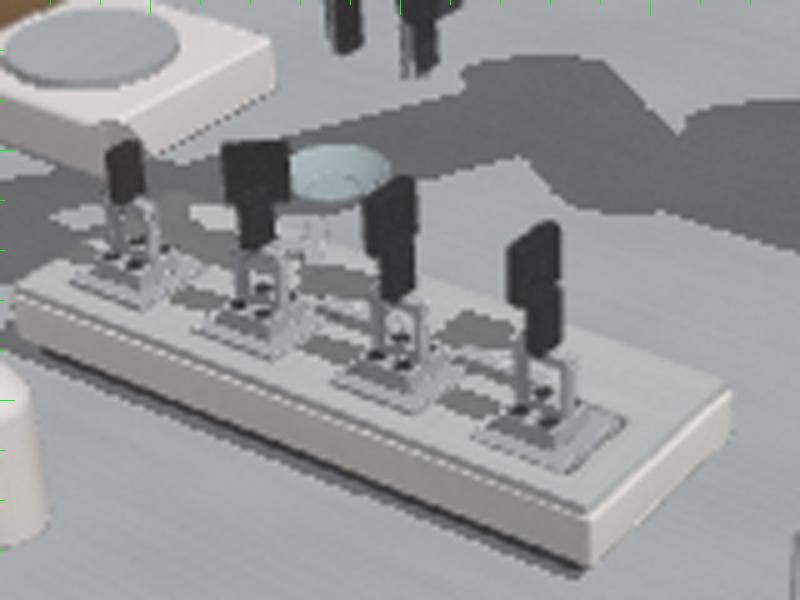

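View pics/c1.png

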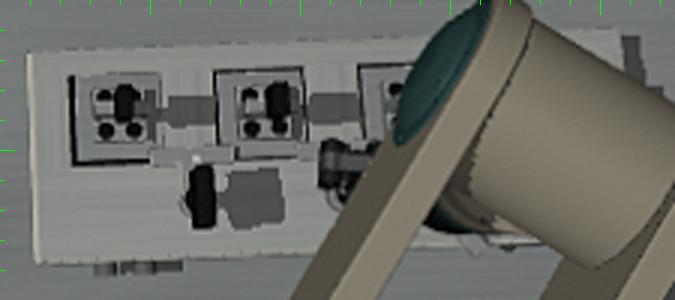

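```bash
python3 -m jog '[[0,-0.004,0.001,0.06],[0,-0.004,0.001,0.06],[0,-0.004,0.001,0.06],[0,-0.004,0.001,0.06],[0,-0.004,0.001,0.06],[0,-0.004,0.001,0.06],[0,-0.004,0.001,0.06],[0,-0.004,0.001,0.06],[0,-0.004,0.001,0.06],[0,-0.004,0.001,0.06],[0,-0.004,0.001,0.06],[0,-0.004,0.001,0.06],[0,-0.004,0.001,0.06],[0,-0.004,0.001,0.06],[0,-0.004,0.001,0.06],[0,-0.004,0.001,0.06],[0,-0.004,0.001,0.06],[0,-0.004,0.001,0.06],[0,0,0,0]]'; python3 -c "
from h import *
st([.4373,-.3384,.22,2.142-np.pi/2]);tz()"
```

```text
time: 70.8
position: [0.4231, -0.2937, 0.2032]
tool_rot: [0.963, -0.266, -0.044, 0.0]
ft_force: [0.0, 0.4, 0.8]
finger_gap: 0.647
t 70.80 pos 0.4231 -0.2937 0.2032 psi -0.5405 tilt 0.0885 gap 0.647 F [0.  0.4 0.8] j6 -0.12
delta [ 0.0142 -0.0447  0.0168] turn 1.1117
toolz world [-0.0853  0.023 ] radial -0.0832 tang -0.0298 tool frame [ 0.085  -0.0241]
```

```bash
python3 -m jog '[[0.002,-0.005,0.006,0],[0.004,-0.012,0.006,0],[0.004,-0.012,0.006,0],[0.004,-0.012,0,0],[0,0,0,0],[0,0,0,0]]'; python3 -c "
from h import *
st([.4373,-.3384,.22,2.142-np.pi/2]);tz()";python3 -m jog '[[0,0,0,0.03],[0,0,0,0.03],[0,0,0,0.03],[0,0,0,0.03],[0,0,0,0.03],[0,0,0,0.03],[0,0,0,0],[0,0,0,0]]'; python3 -c "
from h import *
st([.4373,-.3384,.22,2.142-np.pi/2]);tz();print(state()['joint_pos'])"
```

```text
time: 71.3
position: [0.4365, -0.335, 0.2172]
tool_rot: [0.961, -0.271, -0.049, -0.002]
ft_force: [-0.6, 0.4, 0.0]
finger_gap: 0.651
t 71.30 pos 0.4365 -0.3350 0.2172 psi -0.5501 tilt 0.0976 gap 0.651 F [-0.6  0.4  0. ] j6 -0.16
delta [ 0.0008 -0.0034  0.0028] turn 1.1213
toolz world [-0.0926  0.0302] radial -0.0919 tang -0.0325 tool frame [ 0.0948 -0.0226]
time: 71.97
position: [0.435, -0.3299, 0.2144]
tool_rot: [0.982, -0.182, -0.052, 0.001]
ft_force: [0.2, -0.2, -0.8]
finger_gap: 0.652
t 71.97 pos 0.4350 -0.3299 0.2144 psi -0.3673 tilt 0.1036 gap 0.652 F [ 0.2 -0.2 -0.8] j6 -0.33
delta [ 0.0023 -0.0085  0.0056] turn 0.9385
toolz world [-0.1018  0.0177] radial -0.0919 tang -0.0474 tool frame [ 0.1014 -0.0199]
[-0.69017253  0.19018319  1.28748702 -0.05204288  1.75374831 -0.33108686]
```

```bash
python3 -m jog '[[0.02,0,0,0],[0.02,0,0,0],[0.02,0,0,0],[0,0,0,0],[0,0,0,0]]'; python3 -c "
from h import *
st();tz()";python3 -m jog '[[0,0.03,0,0],[0,0.03,0,0],[0,0.03,0,0],[0,0,0,0],[0,0,0,0]]'; python3 -c "
from h import *
st();tz()";python3 -m jog '[[0,0,0.02,0],[0,0,0.02,0],[0,0,0.02,0],[0,0,0,0],[0,0,0,0]]'; python3 -c "
from h import *
st();tz()";python3 -m jog '[[0,0,-0.02,0],[0,0,-0.02,0],[0,0,-0.02,0],[0,0,0,0],[0,0,0,0]]'; python3 -c "
from h import *
st();tz()";python3 -m jog '[[0,-0.03,0,0],[0,-0.03,0,0],[0,-0.03,0,0],[0,0,0,0],[0,0,0,0]]'; python3 -c "
from h import *
st();tz()"
```

```text
time: 72.38
position: [0.4962, -0.3282, 0.2139]
tool_rot: [0.981, -0.185, -0.053, 0.0]
ft_force: [-0.1, -0.2, -0.5]
finger_gap: 0.654
t 72.38 pos 0.4962 -0.3282 0.2139 psi -0.3743 tilt 0.1053 gap 0.654 F [-0.1 -0.2 -0.5] j6 -0.26
toolz world [-0.1033  0.0194] radial -0.0969 tang -0.0408 tool frame [ 0.1033 -0.0196]
time: 72.8
position: [0.4922, -0.2355, 0.2125]
tool_rot: [0.981, -0.189, -0.054, -0.0]
ft_force: [0.1, -1.2, 0.7]
finger_gap: 0.649
t 72.80 pos 0.4922 -0.2355 0.2125 psi -0.3816 tilt 0.1085 gap 0.649 F [ 0.1 -1.2  0.7] j6 -0.12
toolz world [-0.1062  0.0211] radial -0.1049 tang -0.0268 tool frame [ 0.1065 -0.0199]
time: 73.22
position: [0.4888, -0.2375, 0.2737]
tool_rot: [0.98, -0.191, -0.056, -0.0]
ft_force: [0.6, 0.4, -1.0]
finger_gap: 0.651
t 73.22 pos 0.4888 -0.2375 0.2737 psi -0.3870 tilt 0.1115 gap 0.651 F [ 0.6  0.4 -1. ] j6 -0.13
toolz world [-0.1091  0.0221] radial -0.1078 tang -0.0278 tool frame [ 0.1094 -0.0206]
time: 73.63
position: [0.4865, -0.2399, 0.2095]
tool_rot: [0.979, -0.194, -0.056, -0.0]
ft_force: [-0.3, -0.5, -0.2]
finger_gap: 0.652
t 73.63 pos 0.4865 -0.2399 0.2095 psi -0.3922 tilt 0.1120 gap 0.652 F [-0.3 -0.5 -0.2] j6 -0.12
toolz world [-0.1096  0.0223] radial -0.1081 tang -0.0285 tool frame [ 0.1098 -0.0212]
time: 74.05
position: [0.4858, -0.334, 0.212]
tool_rot: [0.979, -0.194, -0.056, -0.0]
ft_force: [1.0, -0.1, -0.2]
finger_gap: 0.654
t 74.05 pos 0.4858 -0.3340 0.2120 psi -0.3917 tilt 0.1114 gap 0.654 F [ 1.  -0.1 -0.2] j6 -0.26
toolz world [-0.109   0.0219] radial -0.1022 tang -0.0438 tool frame [ 0.1091 -0.0213]
```

```bash
python3 -m jog '[[0,0,0,0],[0,0,0,0],[0,0,0,0],[0,0,0,0],[0,0,0,0],[0,0,0,0],[0,0,0,0],[0,0,0,0],[0,0,0,0],[0,0,0,0]]'; python3 -c "
from h import *
st();tz();print(state()['joint_pos'])";python3 -m jog '[[0,0,0,0.06],[0,0,0,0.06],[0,0,0,0.06],[0,0,0,0.06],[0,0,0,0],[0,0,0,0]]'; python3 -c "
from h import *
st();tz();print(state()['joint_pos'])"
```

```text
time: 74.88
position: [0.4869, -0.3308, 0.2147]
tool_rot: [0.98, -0.192, -0.054, 0.0]
ft_force: [-0.1, -0.2, -0.8]
finger_gap: 0.652
t 74.88 pos 0.4869 -0.3308 0.2147 psi -0.3881 tilt 0.1087 gap 0.652 F [-0.1 -0.2 -0.8] j6 -0.26
toolz world [-0.1066  0.0202] radial -0.0996 tang -0.0432 tool frame [ 0.1064 -0.0215]
[-0.63709043  0.31809616  1.13687828 -0.04827222  1.78438575 -0.2580981 ]
time: 75.38
position: [0.4867, -0.331, 0.2143]
tool_rot: [0.996, -0.069, -0.054, 0.007]
ft_force: [0.6, 0.4, -0.5]
finger_gap: 0.651
t 75.38 pos 0.4867 -0.3310 0.2143 psi -0.1392 tilt 0.1093 gap 0.651 F [ 0.6  0.4 -0.5] j6 -0.50
toolz world [-0.1089 -0.0063] radial -0.0865 tang -0.0665 tool frame [ 0.107  -0.0213]
[-0.62701566  0.30794289  1.14996744 -0.07047262  1.76799947 -0.49982451]
```

```bash
for i in 1 2 3; do python3 -m jog '[[0,0,0,0],[0,0,0,0],[0,0,0,0],[0,0,0,0],[0,0,0,0],[0,0,0,0],[0,0,0,0],[0,0,0,0],[0,0,0,0],[0,0,0,0],[0,0,0,0],[0,0,0,0],[0,0,0,0],[0,0,0,0],[0,0,0,0],[0,0,0,0],[0,0,0,0],[0,0,0,0],[0,0,0,0],[0,0,0,0]]' >/dev/null; python3 -c "
from h import *
st();tz();print(state()['joint_pos'])"; done
```

```text
t 77.05 pos 0.4866 -0.3312 0.2142 psi -0.1455 tilt 0.1094 gap 0.654 F [ 0.5  0.3 -0.4] j6 -0.49
toolz world [-0.109  -0.0056] radial -0.0870 tang -0.0660 tool frame [ 0.1071 -0.0212]
[-0.62770473  0.30851457  1.14947819 -0.06996646  1.76842401 -0.494186  ]
t 78.72 pos 0.4866 -0.3312 0.2142 psi -0.1455 tilt 0.1094 gap 0.649 F [-0.6 -0.5  0.1] j6 -0.49
toolz world [-0.109  -0.0056] radial -0.0870 tang -0.0660 tool frame [ 0.1071 -0.0212]
[-0.62767947  0.30853386  1.14945125 -0.06996874  1.76841919 -0.49416414]
t 80.38 pos 0.4866 -0.3312 0.2142 psi -0.1455 tilt 0.1094 gap 0.647 F [ 0.4  0.4 -0.2] j6 -0.49
toolz world [-0.1091 -0.0056] radial -0.0870 tang -0.0660 tool frame [ 0.1071 -0.0212]
[-0.6277055   0.308528    1.14946183 -0.06998873  1.76841991 -0.49414911]
```

```bash
python3 -m jog '[[0,0,0,0.03],[0,0,0,0.06],[0,0,0,0.06],[0,0,0,0.06],[0,0,0,0.06],[0,0,0,0.06],[0,0,0,0.06],[0,0,0,0.06],[0,0,0,0.06],[0,0,0,0.06],[0,0,0,0.06],[0,0,0,0.06],[0,0,0,0],[0,0,0,0]]'; python3 -c "
from h import *
st([.4373,-.3384,.22,2.142-np.pi/2]);tz()"
```

```text
time: 81.55
position: [0.4866, -0.3313, 0.2143]
tool_rot: [0.957, 0.285, -0.049, 0.026]
ft_force: [-0.6, -0.0, -0.8]
finger_gap: 0.654
t 81.55 pos 0.4866 -0.3313 0.2143 psi 0.5770 tilt 0.1098 gap 0.654 F [-0.6 -0.  -0.8] j6 -1.20
delta [-0.0493 -0.0071  0.0057] turn -0.0058
toolz world [-0.0784 -0.0766] radial -0.0217 tang -0.1074 tool frame [ 0.1075 -0.0213]
```

```bash
python3 -m jog '[[0,0.004,0,-0.06],[0,0.004,0,-0.06],[0,0.004,0,-0.06],[0,0.004,0,-0.06],[0,0.004,0,-0.06],[0,0.004,0,-0.06],[0,0.004,0,-0.06],[0,0.004,0,-0.06],[0,0.004,0,-0.06],[0,0.004,0,-0.06],[0,0,0,0],[0,0,0,0]]'; python3 -c "
from h import *
st();tz()";python3 -m jog '[[0,-0.004,0,0.06],[0,-0.004,0,0.06],[0,-0.004,0,0.06],[0,-0.004,0,0.06],[0,-0.004,0,0.06],[0,-0.004,0,0.06],[0,-0.004,0,0.06],[0,-0.004,0,0.06],[0,-0.004,0,0.06],[0,-0.004,0,0.06],[0,0,0,0],[0,0,0,0]]'; python3 -c "
from h import *
st();tz()"
```

```text
time: 82.55
position: [0.4866, -0.29, 0.2142]
tool_rot: [0.998, -0.037, -0.055, 0.009]
ft_force: [-0.1, 1.1, -0.5]
finger_gap: 0.649
t 82.55 pos 0.4866 -0.2900 0.2142 psi -0.0751 tilt 0.1111 gap 0.649 F [-0.1  1.1 -0.5] j6 -0.50
toolz world [-0.11   -0.0139] radial -0.0874 tang -0.0683 tool frame [ 0.1087 -0.022 ]
time: 83.55
position: [0.4862, -0.3344, 0.2141]
tool_rot: [0.959, 0.278, -0.05, 0.026]
ft_force: [1.2, 0.1, -0.2]
finger_gap: 0.65
t 83.55 pos 0.4862 -0.3344 0.2141 psi 0.5637 tilt 0.1131 gap 0.650 F [ 1.2  0.1 -0.2] j6 -1.19
toolz world [-0.0814 -0.0782] radial -0.0228 tang -0.1106 tool frame [ 0.1106 -0.0224]
```

```bash
python3 -m jog '[[0,0,0,-0.07],[0,0,0,-0.09],[0,0,0,-0.09],[0,0,0,-0.09],[0,0,0,-0.09],[0,0,0,-0.09],[0,0,0,-0.09],[0,0,0,-0.09],[0,0,0,-0.09],[0,0,0,-0.09],[0,0,0,-0.09],[0,0,0,-0.09],[0,0,0,-0.09],[0,0,0,-0.09],[0,0,0,-0.09],[0,0,0,-0.09],[0,0,0,0],[0,0,0,0]]'; python3 -c "
from h import *
st();tz()";python3 -m jog '[[0,0,0.01,0],[0,0,0.01,0],[0,0,0.01,0],[0,0,0.01,0],[0,0,0.01,0],[0,0,0.01,0],[0,0,0.01,0],[0,0,0.01,0],[0,0,0.01,0],[0,0,0.01,0],[0,0,0,0],[0,0,0,0],[0,0,0,0],[0,0,0,0],[0,0,0,0]]'; python3 -c "
from h import *
st();tz()";python3 -m jog '[[0,0,-0.03,0],[0,0,-0.03,0],[0,0,-0.03,0],[0,0,0,0],[0,0,0,0],[0,0,0,0],[0,0,0,0],[0,0,0,0],[0,0,0,0]]'; python3 -c "
from h import *
st();tz()"
```

```text
time: 85.05
position: [0.4869, -0.3321, 0.2137]
tool_rot: [0.888, -0.456, -0.057, -0.015]
ft_force: [0.4, -0.7, -0.7]
finger_gap: 0.653
t 85.05 pos 0.4869 -0.3321 0.2137 psi -0.9501 tilt 0.1177 gap 0.653 F [ 0.4 -0.7 -0.7] j6 0.28
toolz world [-0.087   0.0789] radial -0.1163 tang 0.0162 tool frame [ 0.1148 -0.0247]
time: 86.3
position: [0.487, -0.3315, 0.3283]
tool_rot: [0.89, -0.452, -0.054, -0.014]
ft_force: [-0.3, -0.6, 0.5]
finger_gap: 0.649
t 86.30 pos 0.4870 -0.3315 0.3283 psi -0.9416 tilt 0.1117 gap 0.649 F [-0.3 -0.6  0.5] j6 0.28
toolz world [-0.083   0.0744] radial -0.1104 tang 0.0148 tool frame [ 0.109  -0.0232]
time: 87.05
position: [0.4871, -0.3316, 0.24]
tool_rot: [0.89, -0.452, -0.051, -0.014]
ft_force: [-1.0, 0.1, 0.5]
finger_gap: 0.648
t 87.05 pos 0.4871 -0.3316 0.2400 psi -0.9413 tilt 0.1061 gap 0.648 F [-1.   0.1  0.5] j6 0.28
toolz world [-0.0786  0.071 ] radial -0.1049 tang 0.0144 tool frame [ 0.1037 -0.0217]
```

```bash
for i in 1 2; do python3 -m jog '[[0,0,0.01,0],[0,0,0.01,0],[0,0,0.01,0],[0,0,0.01,0],[0,0,0.01,0],[0,0,0.01,0],[0,0,0.01,0],[0,0,0.01,0],[0,0,0.01,0],[0,0,0,0],[0,0,0,0],[0,0,0,0],[0,0,-0.035,0],[0,0,-0.035,0],[0,0,-0.035,0],[0,0,0,0],[0,0,0,0],[0,0,0,0],[0,0,0,0],[0,0,0,0]]' >/dev/null;  python3 -c "
from h import *
st();tz()"; done
```

```text
t 88.72 pos 0.4874 -0.3318 0.2470 psi -0.9408 tilt 0.0826 gap 0.653 F [ 0.2  0.  -0.8] j6 0.28
toolz world [-0.0601  0.0565] radial -0.0815 tang 0.0129 tool frame [ 0.0811 -0.0153]
t 90.38 pos 0.4884 -0.3326 0.2615 psi -0.9401 tilt 0.0471 gap 0.652 F [0.5 0.  0.4] j6 0.28
toolz world [-0.032   0.0345] radial -0.0459 tang 0.0105 tool frame [ 0.0468 -0.0055]
```

Works well: tilt is dropping. Once more, bit more.

```bash
python3 -m jog '[[0,0,0.01,0],[0,0,0.01,0],[0,0,0.01,0],[0,0,0.01,0],[0,0,0.01,0],[0,0,0.01,0],[0,0,0.01,0],[0,0,0.01,0],[0,0,0.01,0],[0,0,0,0],[0,0,0,0],[0,0,0,0],[0,0,-0.035,0],[0,0,-0.035,0],[0,0,-0.035,0],[0,0,0,0],[0,0,0,0],[0,0,0,0],[0,0,0,0],[0,0,0,0]]' >/dev/null;  python3 -c "
from h import *
st();tz()"
```

```text
t 92.05 pos 0.4895 -0.3335 0.2791 psi -0.9399 tilt 0.0094 gap 0.650 F [0.5 0.3 0. ] j6 0.28
toolz world [0.0002 0.0094] radial -0.0051 tang 0.0078 tool frame [0.0075 0.0057]
```

```bash
python3 -m jog '[[0,0,0,0.06],[0,0,0,0.08],[0,0,0,0.08],[0,0,0,0.08],[0,0,0,0.08],[0,0,0,0.08],[0,0,0,0.08],[0,0,0,0.08],[0,0,0,0.08],[0,0,0,0.08],[0,0,0,0.08],[0,0,0,0.08],[0,0,0,0.08],[0,0,0,0.08],[0,0,0,0.08],[0,0,0,0.08],[0,0,0,0.08],[0,0,0,0.08],[0,0,0,0.08],[0,0,0,0]]' >/dev/null;  python3 -c "
from h import *
st([.4373,-.3384,.2,2.142-np.pi/2]);tz()"
```

```text
t 93.72 pos 0.4985 -0.3406 0.3265 psi 0.6374 tilt 0.0550 gap 0.651 F [0.6 0.4 0. ] j6 -1.30
delta [-0.0612  0.0022 -0.1265] turn -0.0662
toolz world [0.0549 0.0033] radial 0.0435 tang 0.0337 tool frame [-0.0461 -0.03  ]
```

```bash
python3 -m jog '[[0,0,0,0],[0,0,0,0],[0,0,0,0],[0,0,0,0],[0,0,0,0],[0,0,0,0],[0,0,0,0],[0,0,0,0]]' >/dev/null;  python3 -c "
from h import *
st([.4373,-.3384,.2,2.142-np.pi/2]);tz()"; python3 -m jog '[[-0.01,0,0,-0.01],[-0.012,0,0,-0.02],[-0.012,0,0,-0.02],[-0.012,0,0,-0.016],[-0.008,0,0,0],[0,0,0,0],[0,0,0,0],[0,0,0,0]]' >/dev/null;  python3 -c "
from h import *
st([.4373,-.3384,.2,2.142-np.pi/2]);tz()"
```

```text
t 94.38 pos 0.4992 -0.3410 0.3309 psi 0.6284 tilt 0.0602 gap 0.654 F [ 0.5  0.1 -0.1] j6 -1.29
delta [-0.0619  0.0026 -0.1309] turn -0.0572
toolz world [ 0.0602 -0.0014] radial 0.0505 tang 0.0328 tool frame [-0.0479 -0.0364]
t 95.05 pos 0.4435 -0.3406 0.3295 psi 0.5604 tilt 0.0591 gap 0.651 F [-0.2  0.2  0.2] j6 -1.29
delta [-0.0062  0.0022 -0.1295] turn 0.0108
toolz world [ 0.0589 -0.004 ] radial 0.0491 tang 0.0327 tool frame [-0.0478 -0.0347]
```

```bash
python3 -m jog '[[-0.004,0.002,-0.01,0.01],[-0.002,0,-0.015,0],[0,0,-0.015,0],[0,0,-0.015,0],[0,0,-0.015,0],[0,0,-0.015,0],[0,0,-0.015,0],[0,0,-0.01,0],[0,0,0,0],[0,0,0,0],[0,0,0,0],[0,0,0,0]]' >/dev/null;  python3 -c "
from h import *
st([.4373,-.3384,.15,2.142-np.pi/2]);tz()
for n in('scene','top'): 
    im=grab_frame(n); cv2.imwrite(f'pics/{n}31.png',im[:,:,::-1])
crop('pics/top31.png',300,200,225,100,3,'pics/c1.png');crop('pics/scene31.png',210,80,130,120,6,'pics/c2.png')"
```

```text
t 96.05 pos 0.4425 -0.3378 0.2157 psi 0.5782 tilt 0.0621 gap 0.647 F [-0.7  0.6 -0.3] j6 -1.31
delta [-0.0052 -0.0006 -0.0657] turn -0.0070
toolz world [ 0.0619 -0.0041] radial 0.0517 tang 0.0343 tool frame [-0.0496 -0.0372]
```

View pics/c2.png

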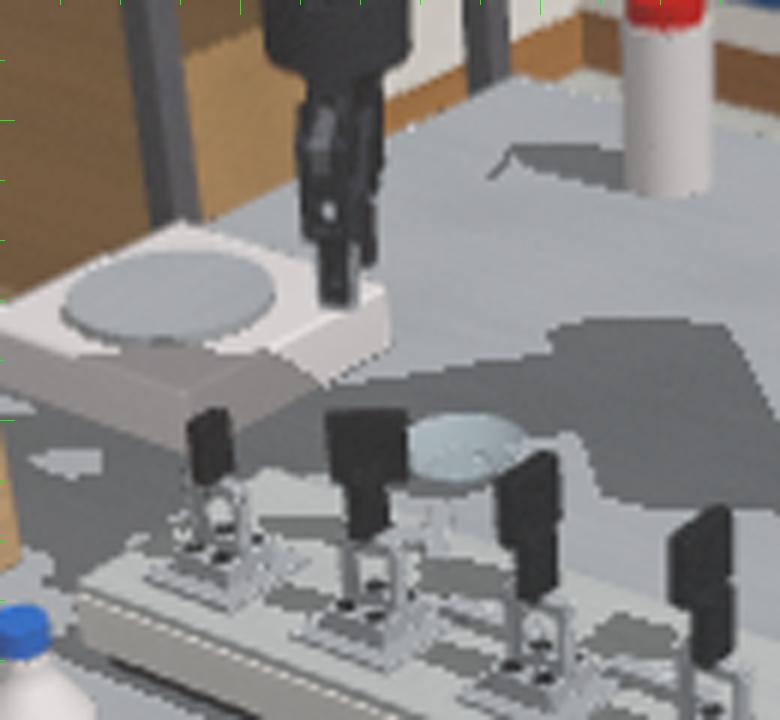

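View pics/c1.png

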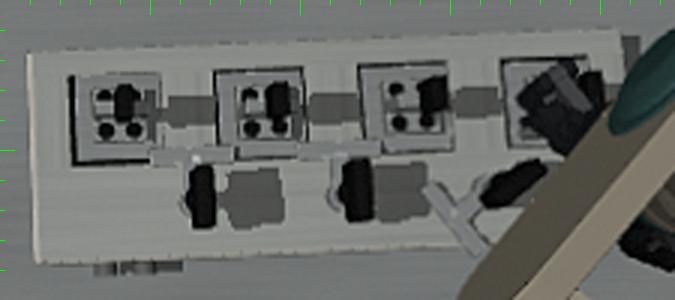

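```bash
cat >> h.py <<'E'
BAR=np.array([[sx*.022,sy*.007,h] for h in(.1,.142) for sx in(-1,1) for sy in(-1,1)])
def knobfit(src,i,rng,box):
    im=cv2.imread(src); d=np.clip((75-im.max(2).astype(float))/45,0,1)
    x0,y0,x1,y1=box; D=d[y0:y1,x0:x1]; n,l,s,c=cv2.connectedComponentsWithStats((D>.3).astype(np.uint8)); k=1+np.argmax(s[1:,4]); D=D*cv2.dilate((l==k).astype(np.uint8),np.ones((3,3)))
    ax=bf(.50051519,-.22500463,.0251,[[-.066,.112-.112*i,0]])[0]
    def cost(p): return ((render(proj("top",bf(*p,BAR)),x0,y0,x1-x0,y1-y0)-D)**2).sum()/D.sum()
    r=differential_evolution(cost,[(ax[0]-.006,ax[0]+.006),(ax[1]-.006,ax[1]+.006),rng],seed=0,maxiter=40,popsize=10,polish=False)
    print(i,np.round(r.x,4),"cost %.3f q=%.3f"%(r.fun,2.2+.0251-r.x[2]))
E
python3 -c "
from h import *
knobfit('pics/top31.png',0,(-.6,.8),(358,252,376,280)); knobfit('pics/top31.png',1,(-.6,.8),(409,250,428,277))"
python3 -m jog '[[-0.003,-0.0005,-0.01,-0.007],[-0.001,0,-0.015,0],[0,0,-0.015,0],[0,0,-0.008,0],[0,0,0,0],[0,0,0,0],[0,0,0,0]]' >/dev/null;  python3 -c "
from h import *
st([.4385,-.3384,.11,2.142-np.pi/2]);tz()"
```

```text
0 [ 0.4322 -0.1144  0.0314] cost 0.088 q=2.194
1 [ 0.4348 -0.2263  0.018 ] cost 0.080 q=2.207
t 96.73 pos 0.4380 -0.3392 0.1673 psi 0.5690 tilt 0.0665 gap 0.649 F [0.3 0.8 0.1] j6 -1.31
delta [ 0.0005  0.0008 -0.0573] turn 0.0022
toolz world [ 0.0659 -0.0086] radial 0.0573 tang 0.0335 tool frame [-0.0509 -0.0427]
```

Knobs 0 and 1 read 2.19 and 2.21. Continue with knob 2.

```bash
python3 -m jog '[[0,0.0005,-0.01,0],[0,0,-0.012,0],[0,0,-0.012,0],[0,0,-0.008,0],[0,0,0,0],[0,0,0,0]]' >/dev/null;  python3 -c "
from h import *
st([.4385,-.3384,.11,2.142-np.pi/2]);tz()
im=grab_frame('scene'); cv2.imwrite('pics/s32.png',im[:,:,::-1])
crop('pics/s32.png',210,100,120,100,6,'pics/c2.png')"
```

```text
t 97.23 pos 0.4385 -0.3392 0.1230 psi 0.5691 tilt 0.0694 gap 0.650 F [-0.3  0.1 -0.2] j6 -1.32
delta [-0.      0.0008 -0.013 ] turn 0.0021
toolz world [ 0.0685 -0.0111] radial 0.0610 tang 0.0331 tool frame [-0.0518 -0.0462]
```

View pics/c2.png

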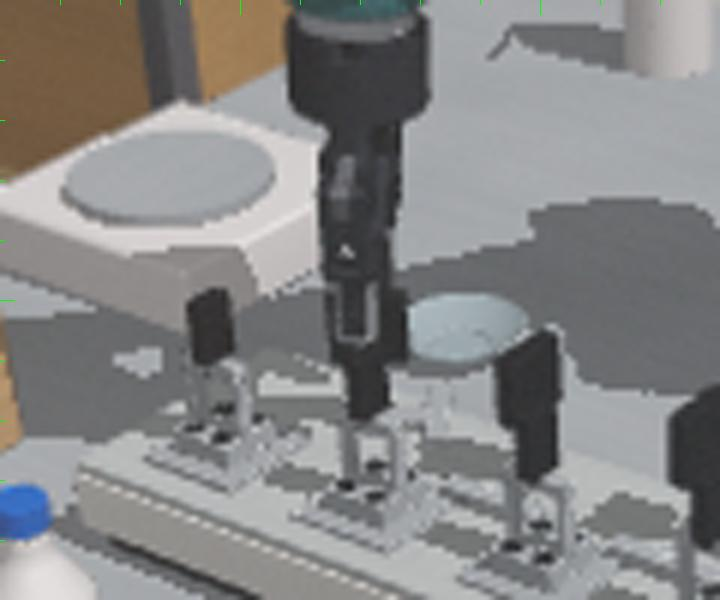

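```bash
python3 -m jog '[[0,0.0007,-0.006,0],[0,0,-0.006,0],[0,0,0,0],[0,0,0,0]]' >/dev/null;  python3 -c "
from h import *
st([.4385,-.3384,.11,2.142-np.pi/2])"; python3 -m jog '[[0,0,0,0],[0,0,0,0],[0,0,0,0],[0,0,0,0],[0,0,0,0],[0,0,0,0],[0,0,0,0],[0,0,0,0],[0,0,0,0],[0,0,0,0]]' 1 >/dev/null; python3 -c "
from h import *
st();print(state()['torque'])"
```

```text
t 97.62 pos 0.4391 -0.3388 0.1112 psi 0.5693 tilt 0.0715 gap 0.647 F [ 0.3  0.9 -0.6] j6 -1.32
delta [-0.0006  0.0004 -0.0012] turn 0.0019
t 98.45 pos 0.4388 -0.3397 0.1119 psi 0.5711 tilt 0.0701 gap 0.161 F [ 1.6 -0.5 -0.8] j6 -1.32
[-0.55953604  0.86182949 -0.03015681]
```

```bash
python3 -m jog '[[0,0,0,-0.05],[0,0,0,-0.08],[0,0,0,-0.08],[0,0,0,-0.08],[0,0,0,-0.08],[0,0,0,-0.08],[0,0,0,0]]' >/dev/null; python3 -c "
from h import *
st([.4385,-.3384,.11,-1.546]);print(state()['torque']); tz()";python3 -m jog '[[0,0,0,-0.08],[0,0,0,-0.08],[0,0,0,-0.08],[0,0,0,-0.08],[0,0,0,-0.08],[0,0,0,-0.08],[0,0,0,-0.08],[0,0,0,-0.08],[0,0,0,-0.08],[0,0,0,0]]' >/dev/null; python3 -c "
from h import *
st([.4385,-.3384,.11,-1.546]);print(state()['torque']); tz()"
```

```text
t 99.03 pos 0.4381 -0.3403 0.1119 psi 0.1001 tilt 0.0691 gap 0.159 F [ 2.1 -1.  -0.3] j6 -0.83
delta [ 0.0004  0.0019 -0.0019] turn -1.6461
[-0.18981654  0.86173833 -0.05664185]
toolz world [ 0.0515 -0.0459] radial 0.0688 tang -0.0047 tool frame [-0.0467 -0.0508]
t 99.87 pos 0.4368 -0.3404 0.1119 psi -0.6306 tilt 0.0631 gap 0.157 F [ 1.1 -3.3 -0.1] j6 -0.07
delta [ 0.0017  0.002  -0.0019] turn -0.9154
[ 0.25562538  0.67036455 -0.08253049]
toolz world [ 0.0068 -0.0627] radial 0.0440 tang -0.0453 tool frame [-0.0425 -0.0466]
```

```bash
python3 -m jog '[[0,0,0,-0.08],[0,0,0,-0.08],[0,0,0,-0.08],[0,0,0,-0.08],[0,0,0,-0.08],[0,0,0,-0.08],[0,0,0,-0.08],[0,0,0,-0.08],[0,0,0,-0.08],[0,0,0,-0.07],[0,0,0,0]]' >/dev/null; python3 -c "
from h import *
st([.4385,-.3384,.11,-1.546]);print(state()['torque']); tz()";python3 -m jog '[[0,0,0,-0.05],[0,0,0,-0.05],[0,0,0,-0.05],[0,0,0,0]]' >/dev/null; python3 -c "
from h import *
st([.4385,-.3384,.11,-1.546]);print(state()['torque']); tz()"
```

```text
t 100.78 pos 0.4356 -0.3395 0.1120 psi -1.4124 tilt 0.0513 gap 0.154 F [ 0.  -2.9 -0.1] j6 0.72
delta [ 0.0029  0.0011 -0.002 ] turn -0.1336
[ 0.49703687  0.33387647 -0.12462556]
toolz world [-0.0351 -0.0374] radial -0.0047 tang -0.0511 tool frame [-0.0315 -0.0405]
t 101.12 pos 0.4356 -0.3392 0.1120 psi -1.5482 tilt 0.0474 gap 0.160 F [ 0.5 -2.4 -1. ] j6 0.85
delta [ 0.0029  0.0008 -0.002 ] turn 0.0022
[ 0.4448389   0.22258134 -0.03515477]
toolz world [-0.038  -0.0283] radial -0.0126 tang -0.0456 tool frame [-0.0274 -0.0386]
```

```bash
python3 -m jog '[[0,0,0,-0.05],[0,0,0,-0.05],[0,0,0,0]]' >/dev/null; python3 -c "
from h import *
st([.4385,-.3384,.11,-1.546]);print(state()['torque']); tz()"
```

```text
t 101.37 pos 0.4354 -0.3391 0.1121 psi -1.6280 tilt 0.0479 gap 0.154 F [ 0.3 -3.3 -0.2] j6 0.93
delta [ 0.0031  0.0007 -0.0021] turn 0.0820
[-0.0300521   0.70068134  2.26209151]
toolz world [-0.041  -0.0248] radial -0.0171 tang -0.0448 tool frame [-0.0272 -0.0395]
```

Torque 2.3 N m at the stop. Release and check.

```bash
python3 -m jog '[[0,0,0,-0.02],[0,0,0,0],[0,0,0,0],[0,0,0,0],[0,0,0,0],[0,0,0,0],[0,0,0,0]]' 0.35 >/dev/null; python3 -m jog '[[0,0,0.01,0],[0,0,0.015,0],[0,0,0.02,0],[0,0,0.02,0],[0,0,0.02,0],[0,0,0.02,0],[0,0,0.015,0],[0,0,0,0],[0,0,0,0]]' >/dev/null; python3 -c "
from h import *
st()"; python3 -m jog '[[0,0.01,0,0],[0,0.02,0.002,0],[0,0.02,0.002,0],[0,0.02,0.002,0],[0,0.02,0.002,0],[0,0.02,0.002,0],[0,0.02,0.002,0],[0,0.02,0.002,0],[0,0.02,0.002,0],[0,0.02,0.002,0],[0,0.02,0.002,0],[0,0.02,0.002,0],[0,0.02,0.002,0],[0,0.02,0.002,0],[0,0.02,0.002,0],[0,0.02,0.002,0],[0,0.02,0.002,0],[0,0.02,0.002,0],[0,0.02,0.002,0],[0,0,0,0]]' >/dev/null; python3 -c "
from h import *
st()"; python3 -m jog '[[0,0.02,0,0],[0,0.02,0,0],[0,0.02,0,0],[0,0.02,0,0],[0,0,0,0],[0,0,0,0]]' >/dev/null; python3 -c "
from h import *
st();tz()
for n in('scene','top'): 
    im=grab_frame(n); cv2.imwrite(f'pics/{n}33.png',im[:,:,::-1])
overlay('pics/top33.png','top',300,200,225,100,3,'pics/c1.png',[(nestpts(i)[:4],(0,255,0)) for i in range(4)]);crop('pics/scene33.png',220,120,160,120,5,'pics/c2.png')
knobfit('pics/top33.png',0,(-.6,.8),(358,252,376,280)); knobfit('pics/top33.png',1,(-.6,.8),(409,250,428,277)); knobfit('pics/top33.png',2,(-.6,.8),(459,248,480,276))"
```

```text
t 102.70 pos 0.4350 -0.3378 0.2427 psi -1.6394 tilt 0.0437 gap 0.651 F [-0.1 -0.1 -0.7] j6 0.93
t 104.37 pos 0.4193 0.0622 0.2519 psi -1.6374 tilt 0.0782 gap 0.652 F [ 0.7 -0.9  0.9] j6 1.70
t 104.87 pos 0.4145 0.1456 0.2446 psi -1.6350 tilt 0.0903 gap 0.652 F [-0.5 -0.9 -0. ] j6 1.88
toolz world [-0.0895 -0.0111] radial -0.0881 tang 0.0192 tool frame [-0.0168 -0.0886]
0 [ 0.4317 -0.1146  0.0232] cost 0.059 q=2.202
1 [ 0.4345 -0.2264  0.0292] cost 0.062 q=2.196
2 [ 0.4371 -0.338   0.0585] cost 0.102 q=2.167
```

View pics/c1.png

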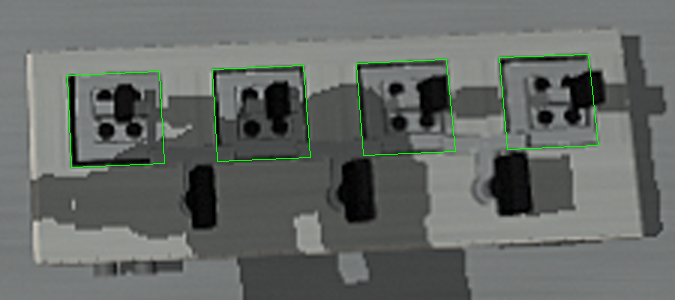

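View pics/c2.png

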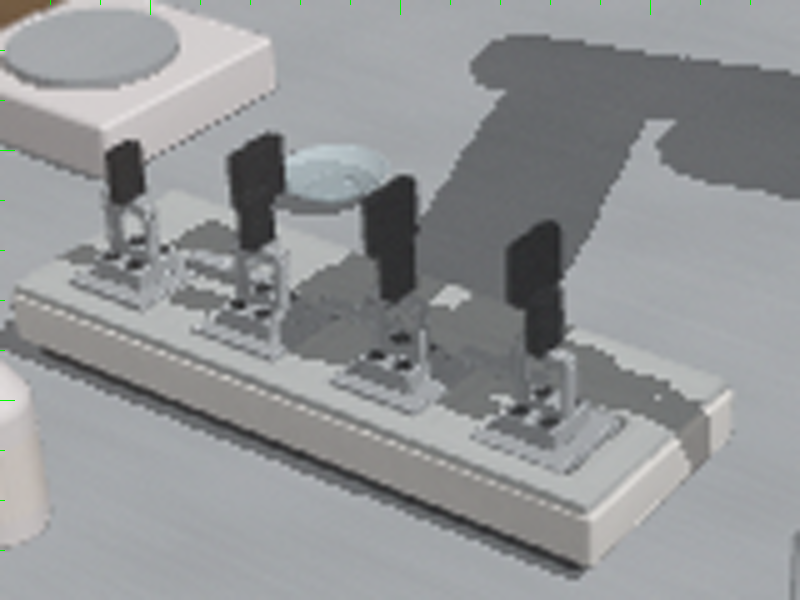

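View pics/top33.png

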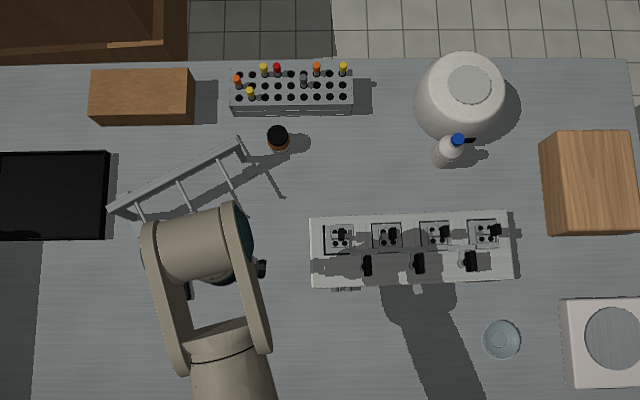

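Run:
```python
from h import *
for src in("pics/scene33.png","pics/scene30.png"):
  im=cv2.imread(src); d=np.clip((165-im.max(2).astype(float))/110,0,1)*(im.max(2)<110)
  for i in range(3):
    ax=bf(.50051519,-.22500463,.0251,[[-.066,.112-.112*i,0]])[0]
    B=BAR.copy(); top=B[:,2]>.12
    # restrict to upper part of bar not covered by tabs: z .118..142
    B[~top,2]=.122
    uv=proj("scene",bf(ax[0],ax[1],.025,B)); x0,y0=np.floor(uv.min(0)-4).astype(int); x1=int(uv[:,0].max()+5)
    y1=int(uv[:,1].max()-2)   # cut lower rows
    D=d[y0:y1,x0:x1]
    def cost(p):
        F=BAR.copy(); m=render(proj("scene",bf(ax[0],ax[1],p[2],F))+p[:2],x0,y0,x1-x0,y1-y0); return ((m-D)**2).sum()/D.sum()
    r=differential_evolution(cost,[(-2,2),(-2,2),(-.6,2.5)],seed=0,maxiter=50,popsize=10,polish=False)
    print(src,i,np.round(r.x,3),"cost %.3f q=%.3f"%(r.fun,2.2251-r.x[2]))
knobfit('pics/top33.png',2,(-.6,.8),(461,248,478,274)); knobfit('pics/top33.png',2,(-.6,.8),(457,246,482,274))
crop('pics/top33.png',440,225,60,55,12,'pics/d1.png',proj("top",bf(.4373,-.3382,.025,BAR)))
```

```text
pics/scene33.png 0 [ 0.359  0.131 -0.086] cost 0.236 q=2.312
pics/scene33.png 1 [-0.264  1.238  0.057] cost 0.047 q=2.168
pics/scene33.png 2 [0.084 1.608 0.186] cost 0.033 q=2.039
pics/scene30.png 0 [-0.057  1.531  0.145] cost 0.030 q=2.080
pics/scene30.png 1 [-0.002  0.771  0.115] cost 0.152 q=2.110
pics/scene30.png 2 [0.057 1.098 2.292] cost 0.025 q=-0.067
2 [ 0.4369 -0.338   0.0721] cost 0.101 q=2.153
2 [ 0.4371 -0.338   0.0585] cost 0.102 q=2.167
```

View pics/d1.png

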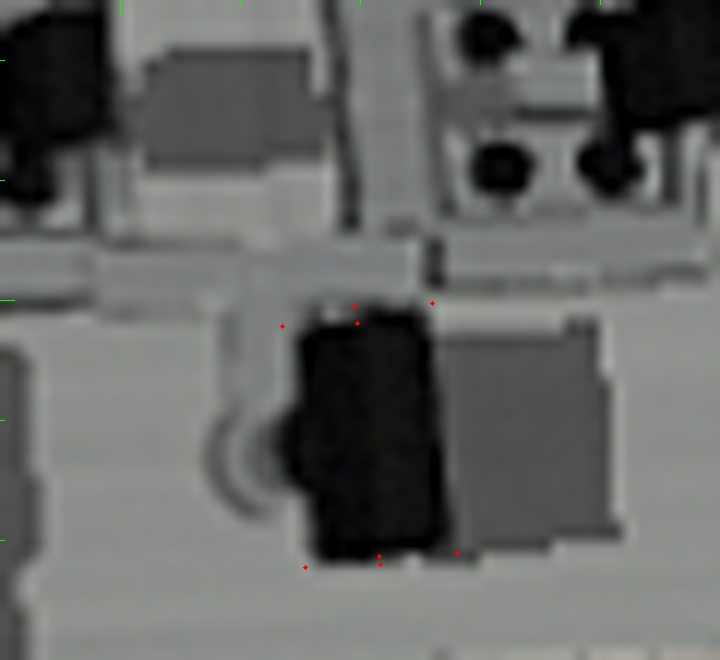

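Run:
```python
from h import *
im=cv2.imread('pics/top33.png'); print(im.max(2)[250:274,463:480])
def kf(src,i,box,hi):
    im=cv2.imread(src); d=np.clip((hi-im.max(2).astype(float))/(hi-15),0,1)
    x0,y0,x1,y1=box; D=d[y0:y1,x0:x1]; n,l,s,c=cv2.connectedComponentsWithStats((D>.3).astype(np.uint8)); k=1+np.argmax(s[1:,4]); D=D*cv2.dilate((l==k).astype(np.uint8),np.ones((3,3)))
    ax=bf(.50051519,-.22500463,.0251,[[-.066,.112-.112*i,0]])[0]
    cost=lambda p:((render(proj("top",bf(*p,BAR)),x0,y0,x1-x0,y1-y0)-D)**2).sum()/D.sum()
    r=differential_evolution(cost,[(ax[0]-.006,ax[0]+.006),(ax[1]-.006,ax[1]+.006),(-.6,.8)],seed=0,maxiter=40,popsize=10,polish=False); return 2.2251-r.x[2],r.fun
for hi in(50,60,70,90):
    print(hi,kf('pics/top33.png',0,(358,252,376,280),hi),kf('pics/top33.png',1,(409,250,428,277),hi),kf('pics/top33.png',2,(459,248,480,276),hi),kf('pics/top31.png',0,(358,252,376,280),hi),kf('pics/top31.png',1,(409,250,428,277),hi))
```

```text
[[125 113  97  83 114  95  78  59  51  75  82  70 116 153 152 151 148]
 [127 117  84  60 112  85  59  26   4   7   1  19  62 144 149 147 147]
 [131 104  52  14   0   0   4  15  18  13  14   7  48 121 123 118 117]
 [134  75   0   4  10   6  12  19  20  20  20  12  10  77  79  78  73]
 [135  79   0   6  12   8   8  15  20  17  18  15   0  84  86  83  82]
 [136  83   8   9  11  12  13  16  21  18  16  12   9  73  86  83  83]
 [135  86  11  10  11   8  11  15  20  22  16  14   3  60  84  84  82]
 [138  86  18   9   9  13   7  16  20  16  16  18  11  49  83  83  80]
 [122  68  15   8  12  13   9  15  18  18  20  15   9  37  82  83  82]
 [ 79  23  10  10  10  13  10  12  20  20  17  14  11  40  84  83  80]
 [ 37   6  13  13   7  14  13  14  20  21  22  17  12  40  84  82  82]
 [ 28   7  15  14   8  12  12  14  19  17  18  17  15  28  85  83  81]
 [ 22   7  19  14  15   9  11  13  16  19  14  14  11  10  84  82  81]
 [ 41   2  15  12   7   7  12   8  17  22  20  16  17   0  87  83  81]
 [ 54   8  12  14   8  13  11  12  19  19  20  18  13   0  88  85  82]
 [ 81  49  11   8  11  13  12  12  
[... 1223 characters left out ...]
049524), np.float64(0.11770959650077772))
70 (np.float64(2.2092466807796933), np.float64(0.06594004860225797)) (np.float64(2.207377806915253), np.float64(0.07497048006329053)) (np.float64(2.167181246210974), np.float64(0.11813628607800765)) (np.float64(2.194339183168647), np.float64(0.09887700986778125)) (np.float64(2.1965692930115033), np.float64(0.10434279515782428))
90 (np.float64(2.204500777912571), np.float64(0.054694206409728816)) (np.float64(2.196375018920492), np.float64(0.055866963031151)) (np.float64(2.1672050873475843), np.float64(0.08939509625797994)) (np.float64(2.1969159924211183), np.float64(0.08187728699637933)) (np.float64(2.213143396562879), np.float64(0.08151007922395766))
```

```bash
python3 -c "
from bench import *
print(job_done(), state()['time'])"
```

```text
the job is handed in; nothing more can be done
the job is handed in; nothing more can be done
```

All four carriers are seated in the mixer, all three knobs are turned clockwise to their end stops, and the job is handed in at about 105 s of the 210 s limit. The hand-in gave no verdict.

- **Carriers:** The three hanging carriers (all present) went into recesses 3, 2 and 1, and the bench carrier went into recess 0. In the last pictures all four sit flat inside their recesses. The recess 0 carrier shifted about 2–3 mm against the recess walls some time after it was placed. That is within the 7 mm limit, so I left it.
- **Knobs:** The top camera reads 2.20, 2.20 and about 2.15–2.17 rad for knobs 0, 1 and 2, against the 2.1 needed. Knob 2 is the least certain. The scene camera reads it lower (2.04, and 2.31 and 2.17 for knobs 0 and 1). That fit is unreliable: it put knob 0 at 2.08 in one picture and 2.31 in another. The stop was felt on knob 2 as about 2.3 N m at the wrist, and its bar edges lie along the home direction.
- **Wrist force:** While I pressed knob 1 against its stop, the force reading briefly reached about 42 N and I backed off at once. The cause is unclear. It is well under the 120 N wrist limit, but I can't rule out a touch by the gripper's body, which is limited to 40 N.
- **Tool tilt:** The tool drifted up to about 0.11 rad during the long moves. I brought most of it back before turning knob 2.
- **Bystanders:** The jar and bottle look unmoved. I never touched the beaker or marker, but the arm hid the beaker and part of the marker in the last top picture, and I didn't measure any of them.

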